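# Ready the soldering slab and cull the marked fire block

## Task

Get the soldering station ready: first push all the brass chips off the steel slab into the catch trough with the scraper block, not with the fingers, and stand the scraper back on its rubber mat. Then turn every fire block over to look at its underside: the one with the black cross goes flat into the wooden scrap tray with the cross on top, and the others stay turned over, lying flat on the swept slab. Do not disturb the other things on the bench.

Things in the scene. Friction and masses are not known exactly. Their poses are not given: they have to be found in the camera images.
- station: Soldering station, fixed: a dark steel slab 200 (x) x 200 (y) mm, 20 mm thick, with a shallow open catch trough joined to its +y side. Origin: on the bench under the middle of the slab, z up. The trough covers y +100 to +190 and x -100 to +100 mm here; its floor is 3 mm and its outer walls (4 mm thick) 14 mm above the bench, lower than the slab: chips pushed over the +y edge drop in.
- slab_top (a point): Middle of the slab's top surface, 20 mm above the bench, axes as the station.
- trough_in (a point): Middle of the trough's floor, axes as the station.
- scraper: Wooden scraper block, 180 g: a foot 130 (x) x 40 (y) x 24 (z) mm with a grip bar along x on top, 80 (x) x 22 (y) mm, from z = 24 to 70 mm. Stands on its foot on the rubber mat. Origin: centre of its underside, z up; its working faces look to +y and -y, so it is pushed along y.
- rest_mat: Black rubber mat where the scraper lives, fixed, 140 (x) x 90 (y) x 4 mm. Origin: centre of its underside on the bench.
- scrap_tray: Wooden scrap tray, fixed, open on top, 150 (x) x 130 (y) mm outside, 18 mm high, walls and floor 4 mm. Origin: centre of its underside on the bench.
- block1: Fire block, off-white, 66 (x) x 48 (y) x 30 (z) mm, about 90 g, flat on the bench at the start. Origin: centre of the face that starts underneath; z points out of the face that starts on top (z down = turned over). Exactly one of the 3 or 4 present has a black cross, 50 x 40 mm, in the middle of its underside, the others are plain: which one must be seen. Absent ones read None.
- block2: Fire block, off-white, 66 (x) x 48 (y) x 30 (z) mm, about 90 g, flat on the bench at the start. Origin: centre of the face that starts underneath; z points out of the face that starts on top (z down = turned over). Exactly one of the 3 or 4 present has a black cross, 50 x 40 mm, in the middle of its underside, the others are plain: which one must be seen. Absent ones read None.
- block3: Fire block, off-white, 66 (x) x 48 (y) x 30 (z) mm, about 90 g, flat on the bench at the start. Origin: centre of the face that starts underneath; z points out of the face that starts on top (z down = turned over). Exactly one of the 3 or 4 present has a black cross, 50 x 40 mm, in the middle of its underside, the others are plain: which one must be seen. Absent ones read None.
- block4: Fire block, off-white, 66 (x) x 48 (y) x 30 (z) mm, about 90 g, flat on the bench at the start. Origin: centre of the face that starts underneath; z points out of the face that starts on top (z down = turned over). Exactly one of the 3 or 4 present has a black cross, 50 x 40 mm, in the middle of its underside, the others are plain: which one must be seen. Absent ones read None.
- chip1: Loose brass chip, a flat piece about 36 x 24-28 x 9 mm, 25 g, lying on the slab at the start. Origin: centre of its underside, z up. Two to four chips are present; absent ones read None.
- chip2: Loose brass chip, a flat piece about 36 x 24-28 x 9 mm, 25 g, lying on the slab at the start. Origin: centre of its underside, z up. Two to four chips are present; absent ones read None.
- chip3: Loose brass chip, a flat piece about 36 x 24-28 x 9 mm, 25 g, lying on the slab at the start. Origin: centre of its underside, z up. Two to four chips are present; absent ones read None.
- chip4: Loose brass chip, a flat piece about 36 x 24-28 x 9 mm, 25 g, lying on the slab at the start. Origin: centre of its underside, z up. Two to four chips are present; absent ones read None.
- flux_jar: Glass jar with a metal lid, 60 mm across, 70 mm high; origin: centre of its underside. A bystander.
- brush: Brush lying on the bench, 190 mm long along its x; origin under its middle. A bystander.
- ring_stock: Brass ring 60 mm across, 12 mm high; origin: its centre, underside. A bystander.

How it is judged:
By the outcome, as a careful person would: the job done as asked, in the order asked, and still so for the second after the job is handed in, with the robot touching nothing.
Of block1, block2, block4 only 2 to 3 are there at a start; the rules pass over those that are not, and their reading is None.
Of chip1, chip2, chip3, chip4 only 2 to 4 are there at a start; the rules pass over those that are not, and their reading is None.
At some moment in a run one of block1, block2, block3, block4 may be knocked a few centimetres aside while the robot is not near it.
Once in a run the grip may slacken for a moment while it holds something.
It also fails if it takes over 210 s, if anything falls off the work surface, if the arm or the gripper's body presses on something with over 40 N, if the wrist force passes 120 N, or if a joint passes its speed limit or range.

## Robot

A 6-joint arm with a two-finger parallel gripper is mounted at the origin on the work surface. World frame = base frame: x ahead of the robot, y to its left, z up, the work surface at z = 0. Lengths are in m, angles in degrees, forces in N, time in s.
With the tool pointing down it reaches from about 0.35 to 0.85 m from the base axis. Payload 8.1 kg.
Tool frame: the origin (TCP) lies at the centre of the arm's flange, where the gripper is bolted on; the fingertips stand 173 mm ahead of it and the grasp point (between the pads) lies 155 mm ahead of it; z points along the fingers, y is the line along which they close (so a half turn about z gives the same grasp; the last joint's range is limited). The gripper opens to 85 mm and grips with 20 to 120 N. Pads are 22 mm wide; open, the fingers measure 114 mm over their backs; the gripper's body (76 mm by 85 mm) begins 54 mm behind the grasp point. The pads swing forward as they close: fully open they stand 13 mm farther back than shut.
Start: joints at [-70.21, 7.471, 85.268, -0, 87.261, -4.893], TCP at [0.251, -0.545, 0.405] pointing down, gripper open.
Joint ranges: [-169.43, 169.43], [-51.17, 129.36], [1.28, 143.12], [-76.62, 256.62], [0, 156.53], [-152.29, 152.29]. Speed limits (degrees/s): [136.94, 136.94, 159.86, 180, 180, 180].

## Interface

Orientations are given as [roll, pitch, yaw] about the fixed x, y, z axes, in that order (R = Rz(yaw) Ry(pitch) Rx(roll)).
In Python, from plant import env, optics gives the robot as it stands. The module is installed in compiled form; this text tells all that it offers.
- The arm moves only by the tool play_rows, never from a script. Its argument "motion" is a list that holds one entry, the list of rows, each a list of 7 numbers: the shift along the tool's x, y, z in m, then the turn, a rotation vector about the tool's x, y, z in rad, then the opening, from 0 (shut) to 1 (fully open). A call has exactly 8 rows; each row shifts and turns the commanded pose from where the row before left it, along the tool's axes as they then stand; what a row does not reach is not made up. A row lasts 1/8 s, in which the tool goes at most 62.5 mm and 10.7 degrees, less where a joint would pass 70% of its speed; a pose out of reach is approached as far as the arm can. A call is refused whole if a number of a shift passes 0.0625 or a number of a turn 0.188, either way. A call with a gripper value outside its range is refused whole. The fingers move at their own pace and stop on an object; the grip force is fixed at half the most. Time passes only in rows, so rows that do not move let the fingers close, or fill a call up. It gives the time, the measured TCP pose, the force, the opening and the grip force at its end, in the units of the state.
- env.state(): the state, without advancing time (a new reading comes with each control period).
- optics.capture(name): name is "side" or "top"; returns a dict with "image" (480x640x3 uint8, blue, green, red), "fx", "fy", "cx", "cy" (pixels), "distortion" ([k1, k2, p1, p2, k3] as OpenCV has them; the pictures are not rectified), "rvec" (rotation vector, rad) and "tvec" (3), from world to camera coordinates, as OpenCV has them. Camera axes: x right, y down, z forward; pixel columns grow to the right and rows downward; lengths in m; the calibration is good to about 2 mm. A picture is of the moment at which its call begins. There is no depth.
- env.job_done(): hands the job in; it is judged then, once.
Trained networks look in a picture, given as the dict that the camera call returned (one of the last four; its "shot" number tells which), for a name from the list of things; names that differ only in an ending like _2 or _b are one class to them, and where a whole thing is asked for, a point or a joint stands for the part that bears it (a point fixed in the world has none). Each returns a list of dicts, best first, with "confidence" (0 to 1); they miss things now and then, are a little off and sometimes report something else, mostly with a low value. They report only what shows in the picture. A call takes as long as a camera call.
- optics.look_for(target, picture): "position" ([x, y, z] in m, in world coordinates, good to about 4 mm: the middle of the surface that is visible of it).
The state is a dict: "time": time; "joint_positions": joint angles; "joint_vel": joint speeds; "effort": joint torques, N m; "tcp_pos": TCP position; "tool_rot": TCP orientation; "ft_force": force on the tool from outside, world axes, zero at the start; "moment": the same for the moment, N m; "width": finger opening in m; "gripper_force": force on a finger pad.
Only numpy, scipy, OpenCV 4.12 (cv2) and the standard library are available. Lean on these libraries where they do the work, as an engineer would, in place of code of your own. Each camera call takes 0.05 s, during which the arm holds its last target. There are 200 camera calls.

## Working session

There is one attempt and no reset: what is moved stays moved. The work goes in short steps, Python scripts to look and compute and a tool call to move; the robot and the scene stay as the last step left them, time stands still between calls to the robot, and variables do not carry over. Pictures are saved under pics/ and viewed, at most 14 in all, crops included, and the job is handed in when it is done.

Besides the shell and the picture viewer there is one more tool, called as a command line: name --argument value ..., lists and objects as JSON in quotes. play_rows: Moves the arm, as the interface text tells. Its arguments: {"type":"object","properties":{"motion":{"type":"array"}},"required":["motion"]}

```bash
mkdir -p pics; cat > h.py <<'E'
import numpy as np, cv2
from plant import env, optics
from scipy.spatial.transform import Rotation as R
def cap(n,save=None):
    p=optics.capture(n)
    if save: cv2.imwrite('pics/'+save+'.png',p['image'])
    return p
def K(p): return np.array([[p['fx'],0,p['cx']],[0,p['fy'],p['cy']],[0,0,1.]])
def ray(p,uv):
    n=cv2.undistortPoints(np.array(uv,float).reshape(-1,1,2),K(p),np.array(p['distortion'],float)).reshape(-1,2)
    Rm=cv2.Rodrigues(np.array(p['rvec'],float))[0]; t=np.array(p['tvec'],float).ravel()
    return -Rm.T@t, np.c_[n,np.ones(len(n))]@Rm
def onz(p,uv,z):
    c,d=ray(p,uv); return c+d*((z-c[2])/d[:,2])[:,None]
def proj(p,X):
    return cv2.projectPoints(np.array(X,float).reshape(-1,1,3),np.array(p['rvec'],float),np.array(p['tvec'],float),K(p),np.array(p['distortion'],float))[0].reshape(-1,2)
def tri(p,u,q,v):
    c1,d1=ray(p,[u]);c2,d2=ray(q,[v]);A=np.c_[d1[0],-d2[0]];s=np.linalg.lstsq(A,c2-c1,rcond=None)[0]
    a=c1+s[0]*d1[0];b=c2+s[1]*d2[0];return (a+b)/2,np.linalg.norm(a-b)
E
python3 - <<'E'
from h import *
np.set_printoptions(precision=4,suppress=True)
s=env.state();print(s)
P={n:cap(n,n+'0') for n in('top','side')}
for n,p in P.items():
    print(n,ray(p,[[320,240]]),p['fx'],p['shot'])
    for t in 'station scraper rest_mat scrap_tray block1 chip1 flux_jar brush ring_stock'.split():
        print(n,t,[(np.round(d['position'],3).tolist(),round(d['confidence'],2),proj(p,d['position'])[0].round().tolist()) for d in optics.look_for(t,p)])
E
```

```text
{'time': 0.0, 'joint_positions': array([-70.2101,   7.5172,  85.3308,  -0.0007,  87.2612,  -4.8937]), 'joint_vel': array([ 0.0524, -0.0793, -0.0522, -0.0124,  0.0364, -0.0981]), 'effort': array([ -0.0012, -56.9416, -50.0546,  -0.0005,   0.0152,   0.    ]), 'tcp_pos': array([ 0.2505, -0.545 ,  0.4036]), 'tool_rot': array([-179.8912,   -0.0087,   24.6837]), 'ft_force': array([-1.5156,  0.6284,  0.1594]), 'moment': array([0.0158, 0.0183, 0.0314]), 'gripper_force': 0.0, 'width': 0.08552736059206911}
top (array([ 0.3767, -0.0068,  1.1205]), array([[ 0.1164, -0.0276, -0.9928]])) 507.7807892836237 1
top station [([0.565, 0.069, 0.022], 0.62, [272.0, 213.0])]
top scraper [([0.627, 0.305, 0.026], 0.98, [164.0, 183.0]), ([0.366, -0.18, 0.022], 0.24, [386.0, 305.0])]
top rest_mat [([0.631, 0.292, 0.003], 0.82, [173.0, 184.0])]
top scrap_tray [([0.451, 0.317, 0.006], 0.78, [158.0, 264.0])]
top block1 [([0.601, -0.225, 0.028], 0.87, [406.0, 197.0]), ([0.43, -0.372, 0.028], 0.86, [474.0, 276.0]), ([0.588, -0.356, 0.031], 0.84, [465.0, 203.0])]
top chip1 [([0.511, 0.08, 0.024], 0.71, [266.0, 237.0]
[... 551 characters left out ...]
t_mat [([0.624, 0.35, 0.004], 0.58, [189.0, 442.0])]
side scrap_tray [([0.455, 0.309, 0.009], 0.89, [311.0, 437.0])]
side block1 [([0.585, -0.341, 0.028], 0.83, [314.0, 146.0]), ([0.6, -0.215, 0.028], 0.72, [295.0, 179.0]), ([0.433, -0.358, 0.03], 0.63, [378.0, 150.0])]
side chip1 [([0.51, 0.083, 0.03], 0.77, [307.0, 295.0]), ([0.598, 0.014, 0.03], 0.64, [268.0, 257.0]), ([0.567, 0.107, 0.022], 0.48, [271.0, 303.0])]
side flux_jar [([0.362, 0.186, 0.072], 0.88, [390.0, 351.0])]
side brush [([0.372, -0.162, 0.022], 0.78, [397.0, 212.0]), ([0.385, 0.054, 0.008], 0.56, [379.0, 300.0])]
side ring_stock [([0.388, 0.052, 0.008], 0.71, [378.0, 299.0]), ([0.564, 0.109, 0.023], 0.71, [272.0, 304.0])]
```

View pics/top0.png

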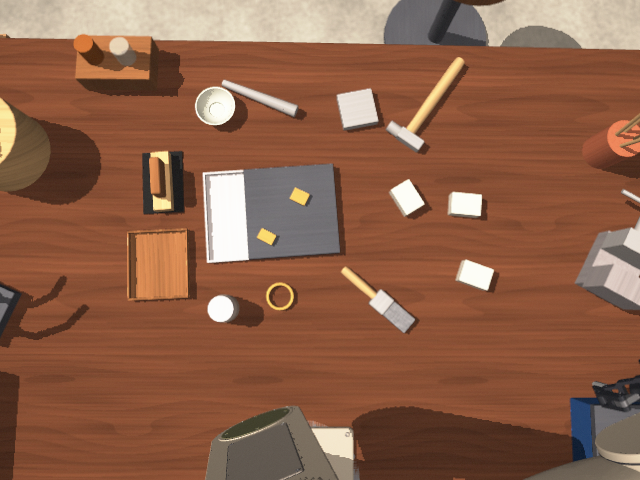

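View pics/side0.png

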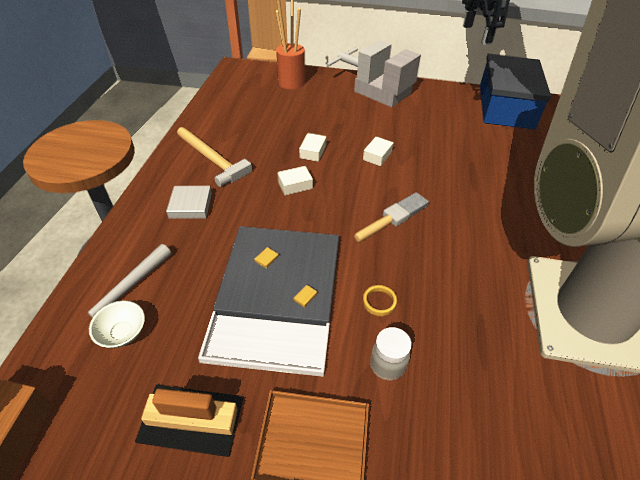

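Both views agree: trough at left of the slab in the top view (205–246, 170–262), the slab at (246–338, 165–258), and chips at (299,197) and (267,237). The scraper is at (163,181) on its black mat and the tray at (158,264). Blocks are at (406,197), (465,204) and (476,275). So there are two chips and three blocks.

```bash
cat >> h.py <<'E'
from scipy.optimize import minimize
def boxpts(b,pose):
    x,y,z,yaw=pose; cx,cy,z0,lx,ly,lz=b
    P=np.array([[cx+i*lx/2,cy+j*ly/2,z0+k*lz] for i in(-1,1) for j in(-1,1) for k in(0,1)])
    c,s=np.cos(yaw),np.sin(yaw); return np.c_[x+c*P[:,0]-s*P[:,1],y+s*P[:,0]+c*P[:,1],z+P[:,2]]
S=4
def hullmask(p,boxes,pose,roi):
    x0,y0,w,h=roi; m=np.zeros((h*S,w*S),np.uint8)
    for b in boxes:
        q=(proj(p,boxpts(b,pose))-[x0,y0]+.5)*S-.5
        cv2.fillConvexPoly(m,cv2.convexHull((q*16).round().astype(np.int32)),1,shift=4)
    return m
def fit(views,boxes,g,fixz=True):
    # views: list of (picture, mask full size, roi)
    T=[cv2.resize(m[r[1]:r[1]+r[3],r[0]:r[0]+r[2]].astype(np.float32),None,fx=S,fy=S,interpolation=cv2.INTER_LINEAR)>.5 for p,m,r in views]
    def cost(v):
        pose=[v[0],v[1],g[2] if fixz else v[3],v[2]]
        c=0
        for (p,m,r),t in zip(views,T):
            h=hullmask(p,boxes,pose,r)>0; c+=1-(h&t).sum()/max(1,(h|t).sum())
        return c
    best=None
    for y0 in g[3]:
        x0=[g[0],g[1],y0]+([] if fixz else [g[2]])
        n=len(x0); sim=np.array([x0]+[np.array(x0)+np.eye(n)[i]*[.008,.008,.15,.01][i] for i in range(n)])
        o=minimize(cost,x0,method='Nelder-Mead',options=dict(initial_simplex=sim,xatol=2e-4,fatol=1e-4))
        if best is None or o.fun<best.fun: best=o
    return best.x,best.fun/len(views)
def roi(p,xyz,r):
    u=proj(p,xyz)[0].astype(int); x0,y0=max(0,u[0]-r),max(0,u[1]-r); return (x0,y0,min(640,u[0]+r)-x0,min(480,u[1]+r)-y0)
def comp(mask,p,xyz,r=60):
    # component nearest to the expected point, within roi
    R_=roi(p,xyz,r); m=np.zeros_like(mask); m[R_[1]:R_[1]+R_[3],R_[0]:R_[0]+R_[2]]=mask[R_[1]:R_[1]+R_[3],R_[0]:R_[0]+R_[2]]
    n,l,s,c=cv2.connectedComponentsWithStats(m.astype(np.uint8))
    u=proj(p,xyz)[0]; k=[i for i in range(1,n) if s[i,4]>40]
    if not k: return m*0,R_
    i=min(k,key=lambda i:np.linalg.norm(c[i]-u)); return l==i,R_
def hsv(p): return cv2.cvtColor(p['image'],cv2.COLOR_BGR2HSV).astype(int)
def white(p): h=hsv(p); return (h[...,1]<75)&(h[...,2]>95)
def block(P,xy,z=0.,dims=(.066,.048,.03),names=('top','side')):
    V=[(P[n],)+comp(white(P[n]),P[n],[xy[0],xy[1],z+dims[2]/2],40) for n in names]
    return fit(V,[(0,0,0)+tuple(dims)],(xy[0],xy[1],z,[0,.4,.8,1.2,-.4,-.8,-1.2,1.57]))
E
python3 - <<'E'
from h import *
np.set_printoptions(precision=4,suppress=True)
P={n:cap(n) for n in('top','side')}
for n,pts in (('top',[(406,197),(225,210),(320,200),(299,197),(156,178),(167,175),(180,160),(180,300),(465,214)]),('side',[(270,345),(260,300),(267,257),(180,405),(170,418),(310,150),(320,153),(240,400)])):
    h=hsv(P[n]); print(n,[(q,h[q[1],q[0]].tolist()) for q in pts])
for xy in [(.601,-.22),(.587,-.35),(.431,-.365)]:
    print(block(P,xy))
    print([ (block(P,xy,names=(n,))) for n in ('top','side')])
E
```

```text
top [((406, 197), [30, 6, 253]), ((225, 210), [20, 3, 253]), ((320, 200), [135, 9, 120]), ((299, 197), [23, 144, 250]), ((156, 178), [12, 157, 209]), ((167, 175), [16, 126, 186]), ((180, 160), [15, 10, 50]), ((180, 300), [10, 160, 142]), ((465, 214), [20, 45, 227])]
side [((270, 345), [19, 11, 249]), ((260, 300), [0, 3, 95]), ((267, 257), [22, 173, 242]), ((180, 405), [13, 178, 200]), ((170, 418), [22, 124, 246]), ((310, 150), [35, 13, 252]), ((320, 153), [20, 63, 106]), ((240, 400), [120, 11, 23])]
(array([ 0.6034, -0.2288,  0.5425]), np.float64(0.051990176903617236))
[(array([ 0.6034, -0.2294,  0.5541]), np.float64(0.03929065321727809)), (array([ 0.6036, -0.2275,  0.5265]), np.float64(0.04746356613840885))]
(array([ 0.5899, -0.3591, -1.6411]), np.float64(0.08223031487932148))
[(array([ 0.5893, -0.3596,  1.4931]), np.float64(0.04075307972418063)), (array([ 0.5912, -0.3565,  1.5499]), np.float64(0.09222291536702021))]
(array([ 0.4335, -0.376 , -1.8944]), np.float64(0.07482232453456827))
[(array([ 0.4333, -0.3767,  1.2371]), np.float64(0.04461080131387973)), (array([ 0.4347, -0.3735,  1.2728]), np.float64(0.07694607794278885))]
```

```bash
cat >> h.py <<'E'
SCR=[(0,0,0,.13,.04,.024),(0,0,.024,.08,.022,.046)]
def scraper(P,xy,z=.004,names=('top','side'),fixz=True):
    V=[]
    for n in names:
        h=hsv(P[n]); V.append((P[n],)+comp((h[...,1]>70)&(h[...,2]>80),P[n],[xy[0],xy[1],z+.03],60))
    return fit(V,SCR,(xy[0],xy[1],z,[0,.1,-.1]),fixz)
def chips(p,z=.029,lo=(.40,-.12),hi=(.72,.26)):
    h=hsv(p); m=((h[...,0]>=17)&(h[...,0]<=30)&(h[...,1]>110)&(h[...,2]>120)).astype(np.uint8)
    n,l,s,c=cv2.connectedComponentsWithStats(m); out=[]
    for i in range(1,n):
        X=onz(p,[c[i]],z)[0]
        if s[i,4]>40 and lo[0]<X[0]<hi[0] and lo[1]<X[1]<hi[1]: out.append((X.round(4).tolist(),int(s[i,4])))
    return out
E
python3 - <<'E'
from h import *
np.set_printoptions(precision=4,suppress=True)
P={n:cap(n) for n in('top','side')}
for ns in (('top',),('side',),('top','side')):
    print('scr',ns,scraper(P,(.627,.31),names=ns), scraper(P,(.627,.31),names=ns,fixz=False)if len(ns)>1 else '')
for n in P: print(n,chips(P[n]))
V=[]
for n in P:
    h=hsv(P[n]);V.append((P[n],)+comp((h[...,1]<60)&(h[...,2]>45),P[n],[.565,.06,.02],100))
ST=[(0,0,0,.2,.2,.02),(0,.145,0,.2,.09,.014)]
for v in (V,V[:1],V[1:]): print('station',fit(v,ST,(.57,.025,0,[0,.1,-.1])))
V=[]
for n in P:
    h=hsv(P[n]);V.append((P[n],)+comp((h[...,2]<70)&(h[...,1]<70),P[n],[.63,.31,.0],60))
    m=V[-1][1]; print(n,m.sum())
    # tray: print look
# mat: union of black and scraper
    s=comp((h[...,1]>70)&(h[...,2]>80),P[n],[.627,.31,.03],60)[0]
    V[-1]=(P[n],m|s,V[-1][2])
for v in (V,V[:1]): print('mat',fit(v,[(0,0,0,.14,.09,.004)],(.63,.31,0,[0,.1])), )
E
```

```text
scr ('top',) (array([0.6358, 0.3135, 0.0949]), np.float64(0.904007036022528)) 
scr ('side',) (array([0.6451, 0.3163, 0.1034]), np.float64(0.6779688283082026)) 
scr ('top', 'side') (array([0.6462, 0.3159, 0.0986]), np.float64(0.7918668390126734)) (array([0.6456, 0.3157, 0.0972, 0.0035]), np.float64(0.7917952181602455))
top [([0.6007, 0.0084, 0.029], 216), ([0.5121, 0.0793, 0.029], 189), ([0.412, -0.1136, 0.029], 54)]
side [([0.4164, -0.1014, 0.029], 338), ([0.6023, 0.014, 0.029], 276), ([0.513, 0.084, 0.029], 278)]
station (array([0.5714, 0.0285, 0.0814]), np.float64(0.05659435740520391))
station (array([0.5711, 0.0274, 0.0813]), np.float64(0.051324150615962516))
station (array([0.5717, 0.0296, 0.0816]), np.float64(0.054308536233278804))
top 609
side 1828
mat (array([0.6369, 0.34  , 0.2125]), np.float64(0.657426271564761))
mat (array([ 0.7236,  0.2761, -1.5787]), np.float64(0.7889110835177887))
```

```bash
cat >> h.py <<'E'
def inner(mask,p,xyz,r):
    R_=roi(p,xyz,r); x,y,w,h=R_; sub=mask[y:y+h,x:x+w].astype(np.uint8)
    n,l,s,c=cv2.connectedComponentsWithStats(sub,connectivity=4); m=np.zeros(mask.shape,bool)
    k=[i for i in range(1,n) if s[i,0]>0 and s[i,1]>0 and s[i,0]+s[i,2]<w and s[i,1]+s[i,3]<h and s[i,4]>40]
    if k:
        i=max(k,key=lambda i:s[i,4]); m[y:y+h,x:x+w]=l==i
    return m,R_
def scraper(P,xy,z=.004,names=('top','side'),fixz=True):
    V=[]
    for n in names:
        h=hsv(P[n]); V.append((P[n],)+inner((h[...,1]>70)&(h[...,2]>80),P[n],[xy[0],xy[1],z+.03],70 if n=='side' else 45))
    return fit(V,SCR,(xy[0],xy[1],z,[0,.1,-.1]),fixz)
E
python3 - <<'E'
from h import *
np.set_printoptions(precision=4,suppress=True)
P={n:cap(n) for n in('top','side')}
for ns in (('top',),('side',),('top','side')):
    print('scr',ns,scraper(P,(.627,.31),names=ns), scraper(P,(.627,.31),names=ns,fixz=False)if len(ns)>1 else '')
V=[]
for n in P:
    h=hsv(P[n]);V.append((P[n],)+inner((h[...,2]<70)&(h[...,1]<90),P[n],[.63,.31,.0],75 if n=='side' else 48))
    m=V[-1][1]; s=inner((h[...,1]>70)&(h[...,2]>80),P[n],[.627,.31,.03],70 if n=='side' else 45)[0]
    print(n,m.sum(),s.sum())
    V[-1]=(P[n],m|s,V[-1][2])
MAT=[(0,0,0,.14,.09,.004)]
print('mat',fit(V[:1],MAT,(.63,.31,0,[0,.1])))
im=P['top']['image'].copy()
for z,b,ps in ((0,(0,0,0,.15,.13,.018),(.452,.315,0,0.05)),(0,MAT[0],(.631,.3,0,.05))):
    q=proj(P['top'],boxpts(b,ps)); cv2.polylines(im,[cv2.convexHull(q.astype(np.int32))],True,(0,255,0),1)
cv2.imwrite('pics/ov1.png',cv2.resize(im[130:330,100:260],None,fx=3,fy=3,interpolation=cv2.INTER_CUBIC))
E
```

```text
scr ('top',) (array([0.627, 0.31 , 0.   ]), np.float64(1.0)) 
scr ('side',) (array([0.627, 0.31 , 0.   ]), np.float64(1.0)) 
scr ('top', 'side') (array([0.627, 0.31 , 0.   ]), np.float64(1.0)) (array([0.627, 0.31 , 0.   , 0.004]), np.float64(1.0))
top 639 0
side 1855 0
mat (array([0.6367, 0.2833, 0.1919]), np.float64(0.7485978549640855))
```

View pics/ov1.png

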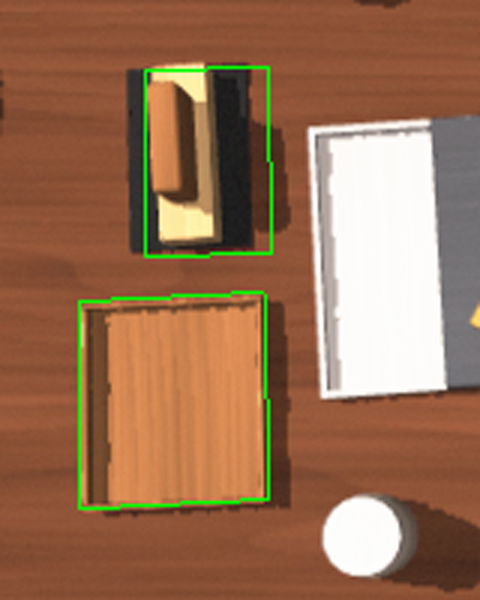

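```bash
python3 - <<'E'
from h import *
np.set_printoptions(precision=4,suppress=True)
P={n:cap(n) for n in('top','side')}
p=P['top'];c=np.array([(128,70),(248,66),(252,248),(132,252)])/3+[100,130]-.33
q=onz(p,c,.004); print('mat',q.mean(0),q,)
h=hsv(p); m=(h[...,1]>70)&(h[...,2]>80); k=np.zeros_like(m);k[151:213,147:176]=1
V=[(p,m&k,roi(p,[.627,.31,.03],50))]
o=fit(V,SCR,(.627,.3,.004,[0,.05]));print('scr top',o)
x,y,w=o[0]
# independent height: bar top in both views via network scraper
big=[]
for n,rr in(('top',(130,140,60,85)),('side',(110,360,150,110))):
    im=cv2.resize(P[n]['image'],None,fx=4,fy=4,interpolation=cv2.INTER_CUBIC)
    for b in SCR:
        qq=(proj(P[n],boxpts(b,(x,y,.004,w)))+.5)*4-.5
        cv2.polylines(im,[cv2.convexHull(qq.round().astype(np.int32))],True,(0,255,0),1)
    qq=(proj(P[n],boxpts((0,0,0,.14,.09,.004),(q[:,0].mean(),q[:,1].mean(),0,.03)))+.5)*4-.5
    cv2.polylines(im,[cv2.convexHull(qq.round().astype(np.int32))],True,(255,255,0),1)
    big.append(cv2.resize(im[rr[1]*4:(rr[1]+rr[3])*4,rr[0]*4:(rr[0]+rr[2])*4],(int(rr[2]*440/rr[3]),440)) if n=='side' else im[rr[1]*4:(rr[1]+rr[3])*4,rr[0]*4:(rr[0]+rr[2])*4])
H=440; big[0]=cv2.copyMakeBorder(big[0],0,H-big[0].shape[0],0,0,cv2.BORDER_CONSTANT)
cv2.imwrite('pics/ov2.png',np.hstack([big[0],big[1][:, :550]]))
E
```

```text
mat [0.6335 0.3134 0.004 ] [[0.7005 0.3627 0.004 ]
 [0.7047 0.2733 0.004 ]
 [0.5664 0.2648 0.004 ]
 [0.5625 0.3529 0.004 ]]
scr top (array([0.6343, 0.3132, 0.0971]), np.float64(0.18414033184140333))
```

View pics/ov2.png

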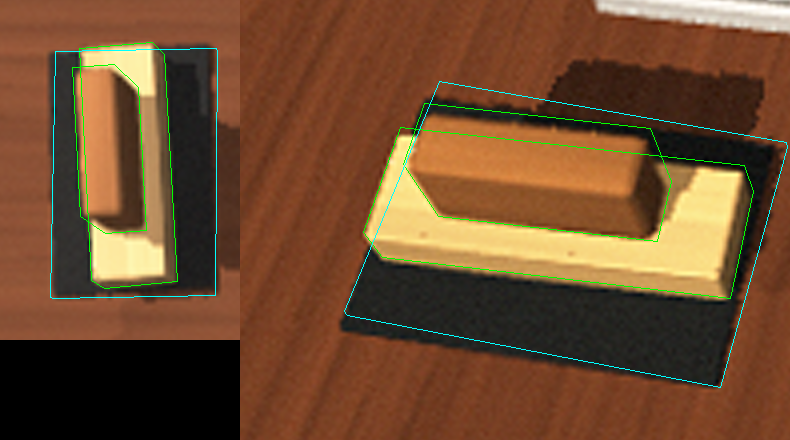

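Fit (scraper 0.634, 0.313, yaw 5.5°) sits on the block in both views to about 2 mm. The mat is at (0.6335, 0.3134). Next is a row planner.

```bash
cat > plan.py <<'E'
from h import *
def Rt(yaw,tilt=0,axis='y'):  # tool down, yaw deg, then tilt about tool's own y
    return R.from_euler('z',yaw,degrees=True)*R.from_euler('x',180,degrees=True)*R.from_euler(axis,tilt,degrees=True)
def plan(wps,start=None,L=.155,vmax=.045,wmax=.18):
    """wps: (g or None, R or None, opening, n rows or None); g = grasp point"""
    s=env.state()
    p=np.array(s['tcp_pos']);r=R.from_euler('xyz',s['tool_rot'],degrees=True)
    rows=0;out=[]
    for g,Rn,op,n in wps:
        Rn=r if Rn is None else Rn
        pt=p+L*(r.apply([0,0,1])-Rn.apply([0,0,1])) if g is None else np.array(g)-L*Rn.apply([0,0,1])
        rv=(r.inv()*Rn).as_rotvec(); still=g is None and np.linalg.norm(rv)<1e-9
        if still: n=n or 4; v=w=np.zeros(3)
        else:
            n=n or int(np.ceil(max(np.linalg.norm(pt-p)/vmax,np.abs(rv).max()/wmax,1)))
            w=np.round(rv/n,3); M=sum((R.from_rotvec(w*k)).as_matrix() for k in range(n))
            v=np.round(np.linalg.solve(M,r.inv().apply(pt-p)),4)
        for _ in range(n): p=p+r.apply(v); r=r*R.from_rotvec(w)
        rows+=n; out.append(f"{n} x {(v+0).tolist()+(w+0).tolist()+[op]}"+('  !!FAST' if np.abs(v).max()>.06 or np.abs(w).max()>.187 else ''))
    print('\n'.join(out)); print('rows',rows,'pad',-rows%8,'end g',(p+L*r.apply([0,0,1])).round(4))
E
python3 - <<'E'
from plan import *
q=Rt(5.5)
plan([((.634,.313,.25),q,1,None),((.634,.313,.13),q,1,4),((.634,.313,.054),q,1,4)])
E
```

```text
21 x [0.0287, -0.0347, 0.0, 0.0, 0.0, 0.016, 1]
4 x [-0.0002, 0.0003, 0.0299, 0.0, 0.0, 0.0, 1]
4 x [0.0, 0.0, 0.019, 0.0, 0.0, 0.0, 1]
rows 29 pad 3 end g [0.6339 0.3129 0.0541]
```

play_rows --motion '[[[0.0287,-0.0347,0,0,0,0.016,1],[0.0287,-0.0347,0,0,0,0.016,1],[0.0287,-0.0347,0,0,0,0.016,1],[0.0287,-0.0347,0,0,0,0.016,1],[0.0287,-0.0347,0,0,0,0.016,1],[0.0287,-0.0347,0,0,0,0.016,1],[0.0287,-0.0347,0,0,0,0.016,1],[0.0287,-0.0347,0,0,0,0.016,1]]]'

```text
time: 2.4
tcp_pos: [0.3628, -0.2016, 0.405]
tool_rot: [180.0, -0.0, 17.3]
ft_force: [0.0, -0.2, -0.1]
width: 0.0852
gripper_force: 0.0
```

play_rows --motion '[[[0.0287,-0.0347,0,0,0,0.016,1],[0.0287,-0.0347,0,0,0,0.016,1],[0.0287,-0.0347,0,0,0,0.016,1],[0.0287,-0.0347,0,0,0,0.016,1],[0.0287,-0.0347,0,0,0,0.016,1],[0.0287,-0.0347,0,0,0,0.016,1],[0.0287,-0.0347,0,0,0,0.016,1],[0.0287,-0.0347,0,0,0,0.016,1]]]'

```text
time: 3.4
tcp_pos: [0.5178, 0.1236, 0.4049]
tool_rot: [180.0, -0.0, 10.0]
ft_force: [1.7, -1.1, 0.5]
width: 0.0854
gripper_force: 0.0
```

play_rows --motion '[[[0.0287,-0.0347,0,0,0,0.016,1],[0.0287,-0.0347,0,0,0,0.016,1],[0.0287,-0.0347,0,0,0,0.016,1],[0.0287,-0.0347,0,0,0,0.016,1],[0.0287,-0.0347,0,0,0,0.016,1],[0,0,0,0,0,0,1],[0,0,0,0,0,0,1],[0,0,0,0,0,0,1]]]'

```text
time: 4.4
tcp_pos: [0.6344, 0.3132, 0.4055]
tool_rot: [-180.0, -0.0, 5.4]
ft_force: [-0.8, -0.3, 0.7]
width: 0.085
gripper_force: 0.0
```

```bash
python3 - <<'E'
from plan import *
s=env.state();print(s['time'],s['tcp_pos'],s['tool_rot'],s['joint_positions'],s['ft_force'])
q=Rt(5.5)
plan([((.634,.313,.13),q,1,4),((.634,.313,.054),q,1,4),(None,None,0,5),((.634,.313,.064),q,0,2),((.634,.313,.13),q,0,2)])
E
```

```text
4.4 [0.63439608 0.31321388 0.40550874] [-1.79998366e+02 -4.70077379e-02  5.38863105e+00] [ 2.21297535e+01  2.42638759e+01  6.53310444e+01 -1.19763846e-02
  9.03595937e+01  1.06741042e+02] [-0.83711114 -0.28542915  0.66837188]
4 x [-0.0001, 0.0, 0.0301, 0.0, 0.0, 0.0, 1]
4 x [0.0, 0.0, 0.019, 0.0, 0.0, 0.0, 1]
5 x [0.0, 0.0, 0.0, 0.0, 0.0, 0.0, 0]
2 x [-0.0001, 0.0001, -0.0049, 0.0, 0.0, -0.001, 0]
2 x [0.0, 0.0, -0.033, 0.0, 0.0, 0.0, 0]
rows 17 pad 7 end g [0.634  0.313  0.1299]
```

play_rows --motion '[[[0,0,0.03,0,0,0,1],[0,0,0.03,0,0,0,1],[0,0,0.03,0,0,0,1],[0,0,0.03,0,0,0,1],[0,0,0.02,0,0,0,1],[0,0,0.02,0,0,0,1],[0,0,0.019,0,0,0,1],[0,0,0.0175,0,0,0,1]]]'

```text
time: 5.4
tcp_pos: [0.6347, 0.3141, 0.2074]
tool_rot: [-180.0, -0.0, 5.4]
ft_force: [1.5, -0.0, -0.0]
width: 0.0853
gripper_force: 0.0
```

play_rows --motion '[[[0,0,0,0,0,0,0],[0,0,0,0,0,0,0],[0,0,0,0,0,0,0],[0,0,0,0,0,0,0],[0,0,0,0,0,0,0],[0,0,0,0,0,0,0],[0,0,0,0,0,0,0],[0,0,0,0,0,0,0]]]'

```text
time: 6.4
tcp_pos: [0.635, 0.3143, 0.2094]
tool_rot: [-180.0, -0.1, 5.4]
ft_force: [-0.1, 0.4, 5.9]
width: 0.0215
gripper_force: 61.8
```

play_rows --motion '[[[0,0,-0.005,0,0,0,0],[0,0,-0.01,0,0,0,0],[0,0,-0.03,0,0,0,0],[0,0,-0.03,0,0,0,0],[0,0,-0.025,0,0,0,0],[0,0,0,0,0,0,0],[0,0,0,0,0,0,0],[0,0,0,0,0,0,0]]]'

```text
time: 7.4
tcp_pos: [0.634, 0.3139, 0.3059]
tool_rot: [179.9, 0.2, 5.4]
ft_force: [0.4, -0.2, -2.1]
width: 0.0211
gripper_force: 60.9
```

```bash
python3 - <<'E'
from plan import *
s=env.state();print(s['time'],s['tcp_pos'],s['tool_rot'],s['ft_force'],s['width'])
P={n:cap(n,n+'1') for n in('top','side')}
E
```

```text
7.4 [0.63397763 0.31390283 0.30593687] [179.94568076   0.18177865   5.43290846] [ 0.38229839 -0.23965298 -2.10001934] 0.02114851730370787
```

View pics/side1.png

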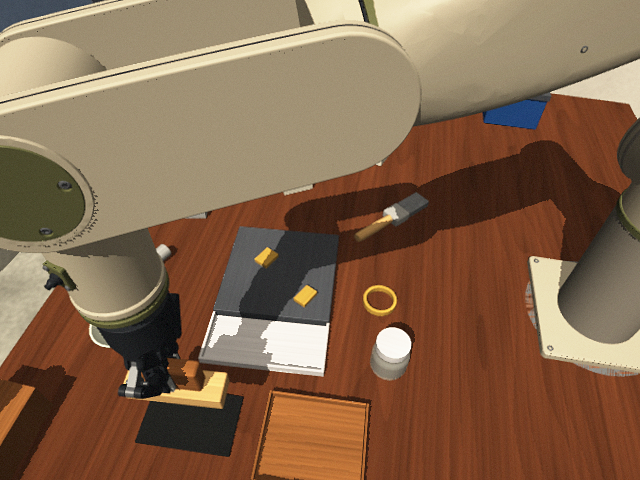

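The side view shows the scraper lifted clear of the mat at (175,390), with the fingers at (150,375). I'll check where it sits in the grip.

```bash
python3 - <<'E'
from plan import *
P={n:cap(n) for n in('top','side')}
tiles=[]
for n in P:
    im=cv2.resize(P[n]['image'],None,fx=3,fy=3,interpolation=cv2.INTER_CUBIC)
    for b in SCR:
        qq=(proj(P[n],boxpts(b,(.634,.314,.102,.0955)))+.5)*3-.5
        cv2.polylines(im,[cv2.convexHull(qq.round().astype(np.int32))],True,(0,255,0),1)
    u=(proj(P[n],[.634,.314,.13])[0]*3).astype(int)
    tiles.append(im[max(0,u[1]-220):u[1]+180,max(0,u[0]-200):u[0]+200][:400,:400])
cv2.imwrite('pics/ov3.png',np.hstack([cv2.copyMakeBorder(t,0,400-t.shape[0],0,400-t.shape[1],0) for t in tiles]))
E
```

```text
(no output)
```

View pics/ov3.png

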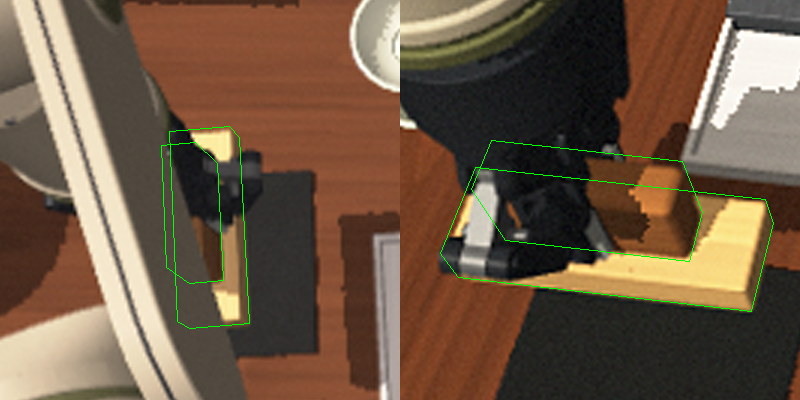

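```bash
cat >> plan.py <<'E'
def stw(xs,ys,z,yaw=.0814,o=(.5714,.0285)):
    c,s=np.cos(yaw),np.sin(yaw); return (o[0]+c*xs-s*ys,o[1]+s*xs+c*ys,z)
E
python3 - <<'E'
from plan import *
q=Rt(4.66); z=.0728
plan([(stw(.045,-.075,.15),q,0,9),(stw(.045,-.075,.085),q,0,3),(stw(.045,-.075,z),q,0,2),(None,None,0,2),
(stw(.045,.115,z),q,0,16),
(stw(.045,.115,.12),q,0,2),(stw(-.05,-.01,.12),q,0,6),(stw(-.05,-.01,z),q,0,4),(stw(-.05,.115,z),q,0,12),(None,None,0,1),(stw(-.05,.115,.13),q,0,3)])
E
```

```text
9 x [-0.0049, 0.0393, 0.0003, 0.0, 0.0, 0.001, 0]
3 x [0.0, 0.0001, 0.0216, 0.0, 0.0, 0.001, 0]
2 x [-0.0001, 0.0, 0.006, 0.0, 0.001, 0.001, 0]
2 x [0.0, 0.0, 0.0, 0.0, 0.0, 0.0, 0]
16 x [0.0, -0.0119, 0.0, 0.0, 0.0, 0.0, 0]
2 x [0.0, 0.0002, -0.0236, 0.0, 0.0, 0.0, 0]
6 x [-0.0158, 0.0209, 0.0, 0.0, 0.0, 0.0, 0]
4 x [0.0, -0.0001, 0.0118, 0.0, 0.0, 0.0, 0]
12 x [0.0, -0.0104, 0.0, 0.0, 0.0, 0.0, 0]
1 x [0.0, 0.0, 0.0, 0.0, 0.0, 0.0, 0]
3 x [-0.0001, 0.0, -0.0191, 0.0, 0.0, 0.0, 0]
rows 60 pad 4 end g [0.5122 0.1389 0.13  ]
```

play_rows --motion '[[[-0.0049,0.0393,0.0003,0,0,0.001,0],[-0.0049,0.0393,0.0003,0,0,0.001,0],[-0.0049,0.0393,0.0003,0,0,0.001,0],[-0.0049,0.0393,0.0003,0,0,0.001,0],[-0.0049,0.0393,0.0003,0,0,0.001,0],[-0.0049,0.0393,0.0003,0,0,0.001,0],[-0.0049,0.0393,0.0003,0,0,0.001,0],[-0.0049,0.0393,0.0003,0,0,0.001,0]]]'

```text
time: 8.6
tcp_pos: [0.624, -0.0038, 0.3057]
tool_rot: [-180.0, -0.0, 5.0]
ft_force: [-0.1, -0.1, -2.3]
width: 0.0214
gripper_force: 60.9
```

play_rows --motion '[[[-0.0049,0.0393,0.0003,0,0,0.001,0],[0,0,0.0216,0,0,0.001,0],[0,0,0.0216,0,0,0.001,0],[0,0,0.0216,0,0,0.001,0],[0,0,0.006,0,0,0.001,0],[0,0,0.006,0,0,0.001,0],[0,0,0,0,0,0,0],[0,0,0,0,0,0,0]]]'

```text
time: 9.6
tcp_pos: [0.6232, -0.042, 0.2296]
tool_rot: [180.0, -0.1, 4.6]
ft_force: [0.2, -1.2, -1.7]
width: 0.0214
gripper_force: 60.8
```

```bash
python3 - <<'E'
from plan import *
s=env.state();print(s['time'],s['tcp_pos'],s['tool_rot'],s['ft_force'],s['width'])
P={n:cap(n) for n in('top','side')}
tiles=[]
for n in P:
    im=cv2.resize(P[n]['image'],None,fx=3,fy=3,interpolation=cv2.INTER_CUBIC)
    g=np.array(s['tcp_pos'])
    for b in SCR:
        qq=(proj(P[n],boxpts(b,(g[0],g[1],g[2]-.2054,.0814)))+.5)*3-.5
        cv2.polylines(im,[cv2.convexHull(qq.round().astype(np.int32))],True,(0,255,0),1)
    u=(proj(P[n],[g[0],g[1],.03])[0]*3).astype(int)
    tiles.append(im[max(0,u[1]-200):u[1]+200,max(0,u[0]-250):u[0]+150][:400,:400])
cv2.imwrite('pics/ov4.png',np.hstack([cv2.copyMakeBorder(t,0,400-t.shape[0],0,400-t.shape[1],0) for t in tiles]))
E
```

```text
9.6 [ 0.62316947 -0.04203898  0.22963666] [ 1.79979383e+02 -8.27345858e-02  4.64160976e+00] [ 0.18567296 -1.19023176 -1.73399889] 0.02140437052045263
```

View pics/ov4.png

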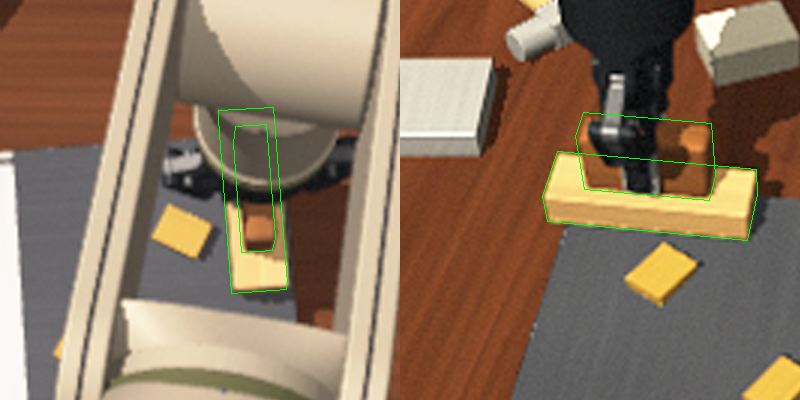

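The scraper is held square with its foot just over the slab, and both chips are clear on the trough side of it. Starting the sweep.

play_rows --motion '[[[0,-0.004,0.001,0,0,0,0],[0,-0.012,0.0008,0,0,0,0],[0,-0.012,0,0,0,0,0],[0,-0.012,0,0,0,0,0],[0,-0.012,0,0,0,0,0],[0,-0.012,0,0,0,0,0],[0,-0.012,0,0,0,0,0],[0,-0.012,0,0,0,0,0]]]'

```text
time: 10.7
tcp_pos: [0.6156, 0.0464, 0.2269]
tool_rot: [180.0, -0.0, 4.6]
ft_force: [-0.4, -0.2, -2.2]
width: 0.0214
gripper_force: 60.8
```

play_rows --motion '[[[0,-0.012,0,0,0,0,0],[0,-0.012,0,0,0,0,0],[0,-0.012,0,0,0,0,0],[0,-0.012,0,0,0,0,0],[0,-0.012,0,0,0,0,0],[0,-0.012,0,0,0,0,0],[0,-0.012,0,0,0,0,0],[0,-0.012,0,0,0,0,0]]]'

```text
time: 11.7
tcp_pos: [0.6078, 0.1421, 0.2269]
tool_rot: [180.0, 0.0, 4.6]
ft_force: [0.6, -0.2, -1.1]
width: 0.0215
gripper_force: 60.8
```

play_rows --motion '[[[0,-0.006,0,0,0,0,0],[0,0,0,0,0,0,0],[0,0,-0.0236,0,0,0,0],[0,0,-0.0236,0,0,0,0],[-0.0158,0.0209,0,0,0,0,0],[-0.0158,0.0209,0,0,0,0,0],[-0.0158,0.0209,0,0,0,0,0],[-0.0158,0.0209,0,0,0,0,0]]]'

```text
time: 12.7
tcp_pos: [0.5507, 0.0577, 0.2742]
tool_rot: [180.0, -0.0, 4.6]
ft_force: [-0.6, -0.4, -2.4]
width: 0.0212
gripper_force: 61.1
```

```bash
python3 - <<'E'
from plan import *
s=env.state();print(s['time'],s['tcp_pos'],s['tool_rot'],s['ft_force'],s['width'])
for n in('top','side'):
    p=cap(n,n+'5'); print(n,chips(p),chips(p,.012))
q=Rt(4.66); z=.0725
plan([(stw(-.05,-.01,.12),q,0,2),(stw(-.05,-.01,z),q,0,4),(None,None,0,2),(stw(-.05,.115,z),q,0,12),(None,None,0,1),(stw(-.05,.115,.13),q,0,3)])
E
```

```text
12.7 [0.55068212 0.0577091  0.27417796] [ 1.79986570e+02 -1.18517140e-02  4.59932145e+00] [-0.59641026 -0.41187876 -2.39425143] 0.021222296319209785
top [([0.5738, 0.1632, 0.029], 59), ([0.5141, 0.0865, 0.029], 108), ([0.4113, -0.1155, 0.029], 71), ([0.4057, 0.0495, 0.029], 74)] [([0.5768, 0.1658, 0.012], 59), ([0.5162, 0.088, 0.012], 108), ([0.4118, -0.1172, 0.012], 71), ([0.4061, 0.0504, 0.012], 74)]
side [([0.4166, -0.1014, 0.029], 329), ([0.5578, 0.0248, 0.029], 1158), ([0.513, 0.0841, 0.029], 279), ([0.5721, 0.1921, 0.029], 371)] [([0.4168, -0.1181, 0.012], 329), ([0.5618, 0.0115, 0.012], 1158), ([0.5158, 0.0723, 0.012], 279), ([0.5765, 0.1832, 0.012], 371)]
2 x [-0.0155, 0.02, -0.0005, 0.0, 0.001, -0.001, 0]
4 x [0.0, 0.0, 0.0119, 0.0, 0.0, 0.0, 0]
2 x [0.0, 0.0, 0.0, 0.0, 0.0, 0.0, 0]
12 x [0.0, -0.0104, 0.0, 0.0, 0.0, 0.0, 0]
1 x [0.0, 0.0, 0.0, 0.0, 0.0, 0.0, 0]
3 x [-0.0001, -0.0001, -0.0193, 0.0, 0.0, 0.0, 0]
rows 24 pad 0 end g [0.5122 0.139  0.1301]
```

View pics/side5.png

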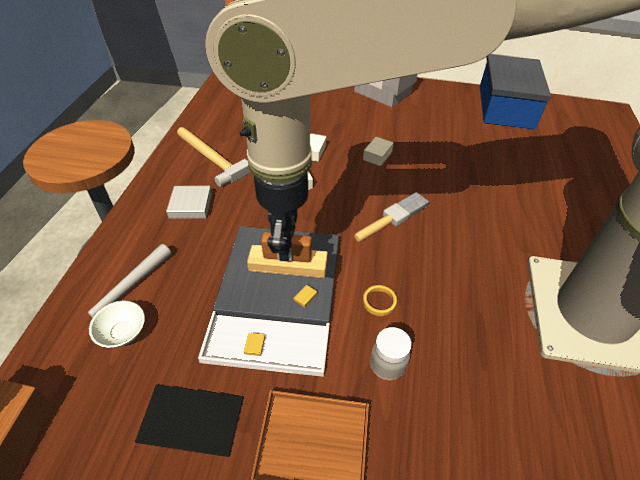

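The first chip lies in the trough at (255,344) and the other still on the slab at (306,296). Second pass next.

play_rows --motion '[[[-0.0155,0.02,0,0,0,0,0],[-0.0155,0.02,-0.0005,0,0,0,0],[0,0,0.0119,0,0,0,0],[0,0,0.0119,0,0,0,0],[0,0,0.0119,0,0,0,0],[0,0,0.0119,0,0,0,0],[0,0,0,0,0,0,0],[0,0,0,0,0,0,0]]]'

```text
time: 13.8
tcp_pos: [0.5235, 0.0167, 0.2266]
tool_rot: [-180.0, 0.0, 4.6]
ft_force: [-0.4, -0.2, -1.2]
width: 0.0214
gripper_force: 61.0
```

play_rows --motion '[[[0,-0.0104,0,0,0,0,0],[0,-0.0104,0,0,0,0,0],[0,-0.0104,0,0,0,0,0],[0,-0.0104,0,0,0,0,0],[0,-0.0104,0,0,0,0,0],[0,-0.0104,0,0,0,0,0],[0,-0.0104,0,0,0,0,0],[0,-0.0104,0,0,0,0,0]]]'

```text
time: 14.8
tcp_pos: [0.5167, 0.1001, 0.227]
tool_rot: [-180.0, 0.0, 4.6]
ft_force: [-0.1, -0.0, -1.7]
width: 0.0214
gripper_force: 60.9
```

play_rows --motion '[[[0,-0.0104,0,0,0,0,0],[0,-0.0104,0,0,0,0,0],[0,-0.0104,0,0,0,0,0],[0,-0.0104,0,0,0,0,0],[0,0,0,0,0,0,0],[0,0,-0.02,0,0,0,0],[0,0,-0.02,0,0,0,0],[0,0,-0.02,0,0,0,0]]]'

```text
time: 15.8
tcp_pos: [0.5134, 0.1406, 0.2875]
tool_rot: [180.0, 0.0, 4.6]
ft_force: [0.6, 0.7, -2.0]
width: 0.0214
gripper_force: 60.8
```

```bash
python3 - <<'E'
from plan import *
s=env.state();print(s['time'],s['tcp_pos'],s['tool_rot'],s['ft_force'],s['width'])
p=cap('side','side6'); print(chips(p,.012))
q=Rt(5);m=(.6335,.3135)
plan([(m+(.15,),q,0,6),(m+(.075,),q,0,4),(m+(.0575,),q,0,3),(None,None,0,2)])
E
```

```text
15.8 [0.51338593 0.14059918 0.28752137] [1.79988730e+02 1.12651138e-02 4.61714666e+00] [ 0.63878195  0.73739267 -2.0050984 ] 0.02142655196146247
[([0.5263, 0.0949, 0.012], 1500), ([0.5765, 0.1832, 0.012], 371), ([0.4948, 0.1751, 0.012], 318)]
6 x [0.0222, -0.027, -0.0023, 0.0, -0.001, -0.001, 0]
4 x [0.0, 0.0, 0.0187, 0.0, 0.001, 0.0, 0]
3 x [-0.0001, -0.0001, 0.0058, 0.0, -0.001, 0.0, 0]
2 x [0.0, 0.0, 0.0, 0.0, 0.0, 0.0, 0]
rows 15 pad 1 end g [0.6332 0.3136 0.0576]
```

View pics/side6.png

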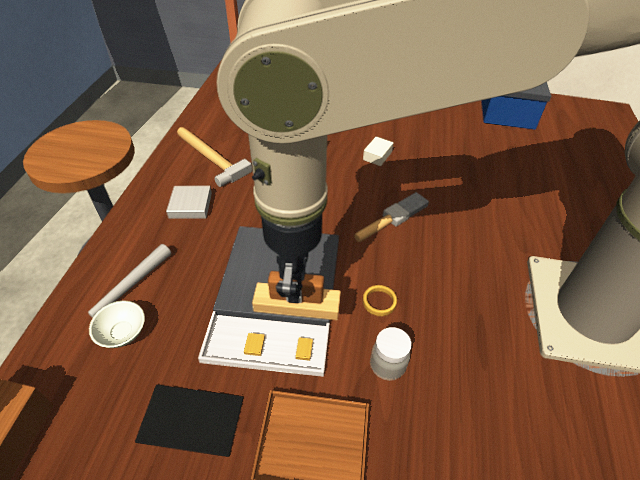

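Both chips are in the trough, at (255,344) and (304,348), so the scraper goes back on the mat.

play_rows --motion '[[[0.0222,-0.027,-0.0023,0,0,-0.001,0],[0.0222,-0.027,-0.0023,0,0,-0.001,0],[0.0222,-0.027,-0.0023,0,0,-0.001,0],[0.0222,-0.027,-0.0023,0,0,-0.001,0],[0.0222,-0.027,-0.0023,0,0,-0.001,0],[0.0222,-0.027,-0.0023,0,0,-0.001,0],[0,0,0,0,0,0,0],[0,0,0,0,0,0,0]]]'

```text
time: 16.85
tcp_pos: [0.6325, 0.313, 0.2997]
tool_rot: [180.0, 0.1, 5.0]
ft_force: [-0.3, -0.3, -1.0]
width: 0.0215
gripper_force: 60.8
```

play_rows --motion '[[[0,0,0.025,0,0,0,0],[0,0,0.025,0,0,0,0],[0,0,0.02,0,0,0,0],[0,0,0.012,0,0,0,0],[0,0,0.004,0,0,0,0],[0,0,0.004,0,0,0,0],[0,0,0.002,0,0,0,0],[0,0,0,0,0,0,0]]]'

```text
time: 17.85
tcp_pos: [0.6329, 0.3135, 0.2093]
tool_rot: [-180.0, -0.0, 5.0]
ft_force: [-0.1, -1.0, -1.6]
width: 0.0219
gripper_force: 61.0
```

```bash
python3 - <<'E'
from plan import *
s=env.state();print(s['time'],s['tcp_pos'],s['tool_rot'],s['ft_force'],s['width'],s['joint_positions'])
E
```

```text
17.85 [0.63286811 0.31352432 0.20928336] [-1.79988047e+02 -4.25653911e-02  4.97783801e+00] [-0.07822711 -1.01737412 -1.59973023] 0.021871273256988774 [ 2.21970323e+01  3.22529188e+01  7.57436602e+01 -1.24435984e-03
  7.19592249e+01  1.07219575e+02]
```

play_rows --motion '[[[0,0,0.001,0,0,0,0],[0,0,0,0,0,0,0.3],[0,0,0,0,0,0,0.6],[0,0,0,0,0,0,1],[0,0,0,0,0,0,1],[0,0,-0.02,0,0,0,1],[0,0,-0.04,0,0,0,1],[0,0,-0.04,0,0,0,1]]]'

```text
time: 18.85
tcp_pos: [0.6327, 0.3134, 0.3104]
tool_rot: [-180.0, -0.0, 5.0]
ft_force: [0.3, 0.4, 0.1]
width: 0.0852
gripper_force: 0.0
```

play_rows --motion '[[[-0.005,0.04,-0.02,0,0,0,1],[-0.01,0.04,-0.02,0,0,0,1],[-0.01,0.04,0,0,0,0,1],[-0.01,0.04,0,0,0,0,1],[-0.01,0.04,0,0,0,0,1],[-0.01,0.04,0,0,0,0,1],[0,0,0,0,0,0,1],[0,0,0,0,0,0,1]]]'

```text
time: 19.85
tcp_pos: [0.5989, 0.0698, 0.3491]
tool_rot: [-180.0, -0.1, 4.9]
ft_force: [0.4, -0.2, 0.2]
width: 0.0854
gripper_force: 0.0
```

```bash
cat >> plan.py <<'E'
class B: pass
def Rb(byaw): return R.from_euler('z',byaw,degrees=True)
def grasp(bx,by,bz,Bq,h,off,yaw,t):
    """tool rotation Rt(yaw,t); ref point at height bz+h and 'off' m along heading from block centre"""
    c,s=np.cos(np.radians(yaw)),np.sin(np.radians(yaw))
    return np.array([bx+off*c,by+off*s,bz+h]),Rt(yaw,t)
def place(gr,ctr0,want,yaw,t):
    """after grasp gr=(g,Rq) of a block with centre ctr0: ref g so that the centre comes to want with tool Rt(yaw,t)"""
    g,Rq=gr; rel=Rq.inv().apply(np.array(ctr0)-g); Rn=Rt(yaw,t); return np.array(want)-Rn.apply(rel),Rn
E
python3 - <<'E'
from plan import *
np.set_printoptions(precision=4,suppress=True)
s=env.state();print(s['time'],s['tcp_pos'],s['joint_positions'])
P={n:cap(n,n+'7') for n in('top','side')}
for xy in [(.603,-.229),(.589,-.359),(.4335,-.3755)]:
    for n in P:
        x,c=block(P,xy,names=(n,)); print(n,x[:2],np.degrees(x[2]),c)
for n in P: print(n,[(np.round(d['position'],3).tolist(),round(d['confidence'],2)) for t in('scraper','block1','chip1') for d in optics.look_for(t,P[n])])
E
```

```text
19.85 [0.5989 0.0698 0.3491] [ 1.7651  9.6461 88.7176  0.0279 81.5381 86.8156]
top [ 0.6034 -0.2294] 31.733856763432932 0.04570220378954215
side [ 0.6039 -0.2271] 29.504890635863305 0.06172347881490925
top [ 0.5893 -0.3596] 85.76844448160308 0.04313086649600495
side [ 0.5906 -0.3569] 87.33345181400307 0.07899090157154676
top [ 0.433  -0.3778] 70.9158673811528 0.12648160893171212
side [ 0.4342 -0.374 ] 73.80435172588565 0.08779999999999999
top [([0.623, 0.308, 0.024], 0.86), ([0.588, -0.355, 0.03], 0.9), ([0.602, -0.223, 0.028], 0.64), ([0.432, -0.371, 0.028], 0.64), ([0.495, 0.172, 0.009], 0.55), ([0.575, 0.181, 0.008], 0.54)]
side [([0.619, 0.319, 0.028], 0.74), ([0.43, -0.356, 0.031], 0.86), ([0.6, -0.217, 0.027], 0.85), ([0.588, -0.343, 0.029], 0.82), ([0.574, 0.183, 0.013], 0.95), ([0.493, 0.175, 0.014], 0.7), ([0.56, 0.101, 0.022], 0.62)]
```

```bash
python3 - <<'E'
from plan import *
g,q=grasp(.6036,-.2283,0,None,.019,.004,-59,45)
z=q.apply([0,0,1]); pre=g-.09*z
plan([(np.array([.56,-.1,.22]),Rt(-30,25),1,None),(pre+[0,0,.05],q,1,None),(pre,q,1,2),(None,None,1,1)])
E
```

```text
4 x [-0.0186, 0.038, -0.0055, -0.033, 0.106, 0.15, 1]
3 x [-0.0149, 0.0003, 0.0373, -0.098, 0.114, 0.139, 1]
2 x [-0.0177, 0.0, 0.0176, 0.0, 0.0, 0.0, 1]
1 x [0.0, 0.0, 0.0, 0.0, 0.0, 0.0, 1]
rows 10 pad 6 end g [ 0.5728 -0.1772  0.0828]
```

```bash
sed -i 's/np.abs(rv).max()\/wmax/np.linalg.norm(rv)\/wmax/; s/wmax=.18)/wmax=.16)/' plan.py; python3 - <<'E'
from plan import *
g,q=grasp(.6036,-.2283,0,None,.019,.004,-59,45)
z=q.apply([0,0,1]); pre=g-.09*z
plan([(np.array([.56,-.1,.24]),Rt(-30,25),1,None),(pre+[0,0,.05],q,1,None),(pre,q,1,2),(None,None,1,1)])
E
```

```text
5 x [-0.0137, 0.0308, -0.0084, -0.027, 0.085, 0.12, 1]
4 x [-0.0143, -0.0001, 0.032, -0.073, 0.085, 0.104, 1]
2 x [-0.0177, -0.0001, 0.0177, 0.0, -0.001, 0.001, 1]
1 x [0.0, 0.0, 0.0, 0.0, 0.0, 0.0, 1]
rows 12 pad 4 end g [ 0.5729 -0.177   0.0826]
```

play_rows --motion '[[[-0.0137,0.0308,-0.0084,-0.027,0.085,0.12,1],[-0.0137,0.0308,-0.0084,-0.027,0.085,0.12,1],[-0.0137,0.0308,-0.0084,-0.027,0.085,0.12,1],[-0.0137,0.0308,-0.0084,-0.027,0.085,0.12,1],[-0.0137,0.0308,-0.0084,-0.027,0.085,0.12,1],[-0.0143,0,0.032,-0.073,0.085,0.104,1],[-0.0143,0,0.032,-0.073,0.085,0.104,1],[-0.0143,0,0.032,-0.073,0.085,0.104,1]]]'

```text
time: 21.25
tcp_pos: [0.5054, -0.0938, 0.2885]
tool_rot: [178.7, -38.5, -49.1]
ft_force: [0.4, -0.1, -0.5]
width: 0.0852
gripper_force: 0.0
```

play_rows --motion '[[[-0.0143,0,0.032,-0.073,0.085,0.104,1],[-0.0177,0,0.0177,0,0,0,1],[-0.0177,0,0.0177,0,0,0,1],[0,0,0,0,0,0,1],[0,0,0,0,0,0,1],[0,0,0,0,0,0,1],[0,0,0,0,0,0,1],[0,0,0,0,0,0,1]]]'

```text
time: 22.25
tcp_pos: [0.49, -0.1522, 0.2481]
tool_rot: [-179.0, -38.8, -53.8]
ft_force: [1.1, -0.3, 0.8]
width: 0.0857
gripper_force: 0.0
```

```bash
python3 - <<'E'
from plan import *
np.set_printoptions(precision=4,suppress=True)
s=env.state();r=R.from_euler('xyz',s['tool_rot'],degrees=True)
g,q=grasp(.6036,-.2283,0,None,.019,.004,-59,45)
print(s['time'],s['tcp_pos'],s['joint_positions'],(r.inv()*q).as_rotvec(),s['ft_force'])
P={n:cap(n,n+'8') for n in('top','side')}
for n in P:
    x,c=block(P,(.603,-.229),names=(n,)); print(n,x[:2],np.degrees(x[2]),c)
z=q.apply([0,0,1])
W=stw(0,.05,.024+.0215)
wy=-1
p2=place((g,q),(.6036,-.2283,.015),W,wy,-45); print('place',p2[0])
plan([(g-.02*z,q,1,3),(g,q,1,3),(None,None,0,8),(g+[0,0,.01],q,0,2),(g+[0,0,.09],q,0,3),(None,None,0,1)])
E
```

```text
22.25 [ 0.49   -0.1522  0.2481] [-14.8663  -9.5572 123.9625 -36.9643  39.1037 152.2348] [-0.0788  0.1093  0.067 ] [ 1.1037 -0.3192  0.7663]
top [ 0.6069 -0.235 ] 31.732496365095702 0.3709348765180537
side [ 0.6037 -0.2272] 30.866642025088737 0.04945928753180662
place [0.5713 0.0783 0.0415]
3 x [-0.021, -0.0191, 0.0284, -0.026, 0.037, 0.022, 1]
3 x [0.0, 0.0, 0.0067, 0.0, 0.0, 0.0, 1]
8 x [0.0, 0.0, 0.0, 0.0, 0.0, 0.0, 0]
2 x [0.0035, 0.0001, -0.0036, 0.0, -0.001, 0.001, 0]
3 x [0.0189, -0.0001, -0.0189, 0.0, 0.0, 0.0, 0]
1 x [0.0, 0.0, 0.0, 0.0, 0.0, 0.0, 0]
rows 20 pad 4 end g [ 0.6058 -0.2315  0.109 ]
```

View pics/side8.png

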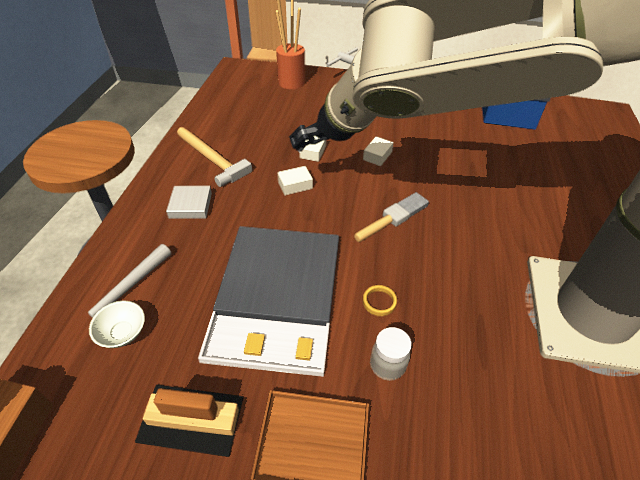

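The side view shows the slab empty, two chips in the trough, the scraper standing on its mat at (190,405) and the gripper stopped above the blocks. Joint 6 ran into its limit, so I'll turn the tool half a turn about its axis.

```bash
python3 - <<'E'
from plan import *
np.set_printoptions(precision=4,suppress=True)
s=env.state();r=R.from_euler('xyz',s['tool_rot'],degrees=True)
g,q=grasp(.6036,-.2279,0,None,.019,-.004,-59+180,-45)
z=q.apply([0,0,1]);pre=g-.09*z
plan([(None,r*R.from_euler('z',-90,degrees=True),1,10),(pre,q,1,10),(None,None,1,4)])
E
```

```text
10 x [0.0, 0.0, 0.0, 0.0, 0.0, -0.157, 1]
10 x [0.01, -0.0014, 0.0014, -0.002, -0.015, -0.15, 1]
4 x [0.0, 0.0, 0.0, 0.0, 0.0, 0.0, 1]
rows 24 pad 0 end g [ 0.5723 -0.1775  0.0823]
```

play_rows --motion '[[[0,0,0,0,0,-0.157,1],[0,0,0,0,0,-0.157,1],[0,0,0,0,0,-0.157,1],[0,0,0,0,0,-0.157,1],[0,0,0,0,0,-0.157,1],[0,0,0,0,0,-0.157,1],[0,0,0,0,0,-0.157,1],[0,0,0,0,0,-0.157,1]]]'

```text
time: 23.35
tcp_pos: [0.4897, -0.1523, 0.2477]
tool_rot: [142.8, -11.7, 22.8]
ft_force: [0.2, 0.2, -0.2]
width: 0.0855
gripper_force: 0.0
```

play_rows --motion '[[[0,0,0,0,0,-0.157,1],[0,0,0,0,0,-0.157,1],[0.01,-0.0014,0.0014,-0.002,-0.015,-0.15,1],[0.01,-0.0014,0.0014,-0.002,-0.015,-0.15,1],[0.01,-0.0014,0.0014,-0.002,-0.015,-0.15,1],[0.01,-0.0014,0.0014,-0.002,-0.015,-0.15,1],[0.01,-0.0014,0.0014,-0.002,-0.015,-0.15,1],[0.01,-0.0014,0.0014,-0.002,-0.015,-0.15,1]]]'

```text
time: 24.35
tcp_pos: [0.5214, -0.1088, 0.2221]
tool_rot: [153.3, 33.2, 78.8]
ft_force: [-0.6, 0.1, -0.1]
width: 0.0854
gripper_force: 0.0
```

play_rows --motion '[[[0.01,-0.0014,0.0014,-0.002,-0.015,-0.15,1],[0.01,-0.0014,0.0014,-0.002,-0.015,-0.15,1],[0.01,-0.0014,0.0014,-0.002,-0.015,-0.15,1],[0.01,-0.0014,0.0014,-0.002,-0.015,-0.15,1],[0,0,0,0,0,0,1],[0,0,0,0,0,0,1],[0,0,0,0,0,0,1],[0,0,0,0,0,0,1]]]'

```text
time: 25.35
tcp_pos: [0.5168, -0.0834, 0.1922]
tool_rot: [-179.9, 45.0, 120.7]
ft_force: [-0.0, -0.6, 1.4]
width: 0.0856
gripper_force: 0.0
```

```bash
python3 - <<'E'
from plan import *
np.set_printoptions(precision=4,suppress=True)
s=env.state();r=R.from_euler('xyz',s['tool_rot'],degrees=True)
g,q=grasp(.6036,-.2279,0,None,.019,-.004,-59+180,-45)
print(s['time'],s['tcp_pos'],s['joint_positions'],(r.inv()*q).as_rotvec())
P={n:cap(n) for n in('top','side')}
for n in P:
    x,c=block(P,(.603,-.229),names=(n,)); print(n,x[:2],np.degrees(x[2]),c)
z=q.apply([0,0,1])
plan([(g-.02*z,q,1,4),(g,q,1,4),(None,None,0,8),(g+[0,0,.01],q,0,2),(g+[0,0,.08],q,0,3),(None,None,0,1)])
E
```

```text
25.35 [ 0.5168 -0.0834  0.1922] [ -2.3247   3.2036 120.5953 -57.7791  44.5546   5.9388] [-0.0052 -0.0002 -0.0032]
top [ 0.6034 -0.2295] 31.779627967313314 0.0714285714285714
side [ 0.6036 -0.2211] 17.185453078575957 0.5888605091867842
4 x [0.0001, 0.0001, 0.0174, -0.001, 0.0, -0.001, 1]
4 x [0.0, 0.0, 0.005, 0.0, 0.0, 0.0, 1]
8 x [0.0, 0.0, 0.0, 0.0, 0.0, 0.0, 0]
2 x [-0.0036, 0.0, -0.0036, -0.001, 0.0, 0.001, 0]
3 x [-0.0165, 0.0, -0.0165, 0.0, 0.0, 0.0, 0]
1 x [0.0, 0.0, 0.0, 0.0, 0.0, 0.0, 0]
rows 22 pad 2 end g [ 0.6058 -0.2313  0.0989]
```

play_rows --motion '[[[0,0,0.0174,-0.001,0,-0.001,1],[0,0,0.0174,-0.001,0,-0.001,1],[0,0,0.0174,-0.001,0,-0.001,1],[0,0,0.0174,-0.001,0,-0.001,1],[0,0,0.005,0,0,0,1],[0,0,0.005,0,0,0,1],[0,0,0.005,0,0,0,1],[0,0,0.005,0,0,0,1]]]'

```text
time: 26.45
tcp_pos: [0.5492, -0.1376, 0.1286]
tool_rot: [-179.8, 45.0, 121.2]
ft_force: [0.2, 0.4, -0.5]
width: 0.0853
gripper_force: 0.0
```

play_rows --motion '[[[0,0,0,0,0,0,0],[0,0,0,0,0,0,0],[0,0,0,0,0,0,0],[0,0,0,0,0,0,0],[0,0,0,0,0,0,0],[0,0,0,0,0,0,0],[-0.0036,0,-0.0036,0,0,0,0],[-0.0036,0,-0.0036,0,0,0,0]]]'

```text
time: 27.45
tcp_pos: [0.5488, -0.1377, 0.1387]
tool_rot: [-179.7, 44.9, 121.2]
ft_force: [-0.2, -0.2, -1.0]
width: 0.0653
gripper_force: 66.1
```

play_rows --motion '[[[-0.0165,0,-0.0165,0,0,0,0],[-0.0165,0,-0.0165,0,0,0,0],[-0.0165,0,-0.0165,0,0,0,0],[0,0,0,0,0,0,0],[0,0,0,0,0,0,0],[0,0,0,0,0,0,0],[0,0,0,0,0,0,0],[0,0,0,0,0,0,0]]]'

```text
time: 28.45
tcp_pos: [0.5489, -0.1375, 0.2079]
tool_rot: [-179.7, 44.9, 121.2]
ft_force: [0.5, -0.5, -1.0]
width: 0.065
gripper_force: 66.3
```

```bash
python3 - <<'E'
from plan import *
np.set_printoptions(precision=4,suppress=True)
s=env.state();r=R.from_euler('xyz',s['tool_rot'],degrees=True)
print(s['time'],s['tcp_pos'],s['joint_positions'],s['width'],s['ft_force'])
P={n:cap(n) for n in('top','side')}
for n in P: 
    x,c=block(P,(.603,-.23),.08,names=(n,)); print(n,x,c)
    x,c=block(P,(.589,-.359),names=(n,)); print(n,x,c)
    print([(np.round(d['position'],3).tolist(),round(d['confidence'],2)) for d in optics.look_for('block1',P[n])])
ctr=np.array([.6034,-.2285,.015])
g,q=grasp(.6036,-.2279,0,None,.019,-.004,-59+180,-45)
W=stw(-.01,-.05,.044); p2,q2=place((g,q),ctr,W,179,45)
print(W,p2)
plan([((.58,-.10,.17),Rt(150,0),0,None),(p2+[0,0,.06],q2,0,None),(p2+[0,0,.008],q2,0,3),(p2+[0,0,.001],q2,0,2),(None,None,0,1)])
E
```

```text
28.45 [ 0.5489 -0.1375  0.2079] [ -8.687    5.8774 115.6408 -55.9218  41.124   -1.5851] 0.06504843734979188 [ 0.4759 -0.4854 -1.0448]
top [ 0.6098 -0.2385  1.1105] 0.3107507014302333
top [ 0.5893 -0.3597  1.4941] 0.07058641017685385
[([0.587, -0.354, 0.027], 0.89), ([0.431, -0.37, 0.028], 0.85), ([0.608, -0.232, 0.108], 0.64), ([0.497, 0.172, 0.011], 0.26)]
side [ 0.5856 -0.2105 -0.0632] 0.7584165232358003
side [ 0.6114 -0.3041  0.9586] 0.7077094207238812
[([0.601, -0.2, 0.088], 0.67), ([0.43, -0.348, 0.025], 0.57), ([0.455, 0.307, 0.006], 0.5), ([0.568, 0.096, 0.024], 0.43)]
(np.float64(0.565498618390266), np.float64(-0.02214754382096226), 0.044) [ 0.5695 -0.0217  0.0404]
6 x [-0.008, 0.0068, -0.0186, -0.033, 0.128, -0.08, 0]
6 x [-0.0177, 0.0186, 0.0141, 0.033, 0.128, -0.08, 0]
3 x [-0.0122, 0.0001, 0.0122, 0.0, -0.001, 0.0, 0]
2 x [-0.0025, 0.0, 0.0025, -0.001, 0.0, 0.0, 0]
1 x [0.0, 0.0, 0.0, 0.0, 0.0, 0.0, 0]
rows 18 pad 6 end g [ 0.5695 -0.0217  0.0414]
```

play_rows --motion '[[[-0.008,0.0068,-0.0186,-0.033,0.128,-0.08,0],[-0.008,0.0068,-0.0186,-0.033,0.128,-0.08,0],[-0.008,0.0068,-0.0186,-0.033,0.128,-0.08,0],[-0.008,0.0068,-0.0186,-0.033,0.128,-0.08,0],[-0.008,0.0068,-0.0186,-0.033,0.128,-0.08,0],[-0.008,0.0068,-0.0186,-0.033,0.128,-0.08,0],[-0.0177,0.0186,0.0141,0.033,0.128,-0.08,0],[-0.0177,0.0186,0.0141,0.033,0.128,-0.08,0]]]'

```text
time: 29.65
tcp_pos: [0.627, -0.0864, 0.2917]
tool_rot: [-176.4, -13.8, 157.6]
ft_force: [0.7, -0.8, -0.8]
width: 0.0652
gripper_force: 66.3
```

play_rows --motion '[[[-0.0177,0.0186,0.0141,0.033,0.128,-0.08,0],[-0.0177,0.0186,0.0141,0.033,0.128,-0.08,0],[-0.0177,0.0186,0.0141,0.033,0.128,-0.08,0],[-0.0177,0.0186,0.0141,0.033,0.128,-0.08,0],[0,0,0,0,0,0,0],[0,0,0,0,0,0,0],[0,0,0,0,0,0,0],[0,0,0,0,0,0,0]]]'

```text
time: 30.65
tcp_pos: [0.6811, -0.0305, 0.2089]
tool_rot: [-178.2, -43.9, 176.6]
ft_force: [-0.6, -0.2, -0.7]
width: 0.065
gripper_force: 66.3
```

```bash
python3 - <<'E'
from plan import *
np.set_printoptions(precision=4,suppress=True)
s=env.state();r=R.from_euler('xyz',s['tool_rot'],degrees=True)
print(s['time'],s['tcp_pos'],s['tool_rot'],s['joint_positions'],s['width'],s['ft_force'])
ctr=np.array([.6034,-.2285,.015])
g,q=grasp(.6036,-.2279,0,None,.019,-.004,-59+180,-45)
W=stw(-.01,-.05,.044); p2,q2=place((g,q),ctr,W,179,45)
plan([(p2+[0,0,.008],q2,0,4),(p2+[0,0,.001],q2,0,3),(None,None,0,1)])
cp=np.array(s['tcp_pos'])+.155*r.apply([0,0,1])+W-p2
P={n:cap(n) for n in('top','side')};t=[]
for n in P:
    im=cv2.resize(P[n]['image'],None,fx=4,fy=4,interpolation=cv2.INTER_CUBIC)
    qq=(proj(P[n],boxpts((0,0,-.024,.066,.030,.048),(cp[0],cp[1],cp[2],np.radians(89))))+.5)*4-.5
    cv2.polylines(im,[cv2.convexHull(qq.round().astype(np.int32))],True,(0,255,0),1)
    u=(proj(P[n],cp)[0]*4).astype(int); t.append(im[u[1]-200:u[1]+200,u[0]-200:u[0]+200])
cv2.imwrite('pics/ov9.png',np.hstack(t))
E
```

```text
30.65 [ 0.6811 -0.0305  0.2089] [-178.2473  -43.8789  176.5798] [ -5.8966  52.3122  52.0557  -3.9804 119.3704 -93.7426] 0.06503926175841751 [-0.6393 -0.1535 -0.7308]
4 x [-0.0085, 0.0019, 0.0095, 0.0, 0.005, -0.008, 0]
3 x [-0.0016, 0.0, 0.0016, 0.0, 0.0, 0.001, 0]
1 x [0.0, 0.0, 0.0, 0.0, 0.0, 0.0, 0]
rows 8 pad 0 end g [ 0.5694 -0.0218  0.0415]
```

View pics/ov9.png

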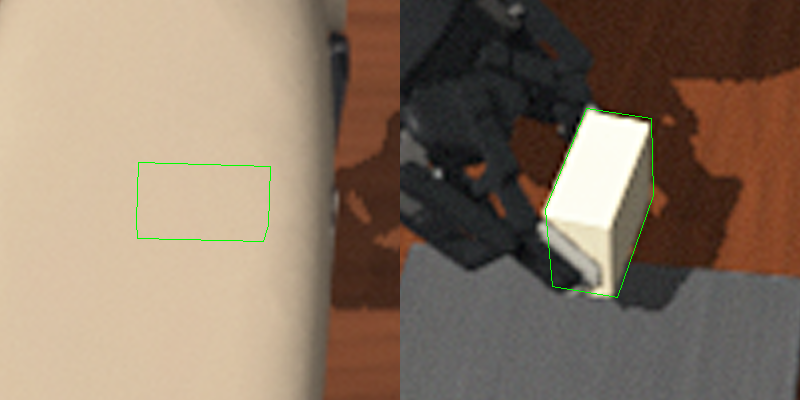

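The block is exactly as predicted, standing on its long side, and its old underside on the right-hand face looks plain. Set it down and release.

play_rows --motion '[[[-0.0085,0.0019,0.0095,0,0.005,-0.008,0],[-0.0085,0.0019,0.0095,0,0.005,-0.008,0],[-0.0085,0.0019,0.0095,0,0.005,-0.008,0],[-0.0085,0.0019,0.0095,0,0.005,-0.008,0],[-0.0016,0,0.0016,0,0,0.001,0],[-0.0016,0,0.0016,0,0,0.001,0],[-0.0016,0,0.0016,0,0,0.001,0],[0,0,0,0,0,0,0]]]'

```text
time: 31.75
tcp_pos: [0.6787, -0.0228, 0.149]
tool_rot: [-179.9, -45.3, 179.0]
ft_force: [0.2, -0.6, 2.3]
width: 0.0652
gripper_force: 66.3
```

```bash
python3 - <<'E'
from plan import *
np.set_printoptions(precision=4,suppress=True)
s=env.state();r=R.from_euler('xyz',s['tool_rot'],degrees=True)
print(s['time'],s['tcp_pos'],s['tool_rot'],s['width'],s['ft_force'])
W=np.array(stw(-.01,-.05,.044))
cur=np.array(s['tcp_pos'])+.155*r.apply([0,0,1]); z=r.apply([0,0,1])
# step2 grasp: t=-45 yaw179 (pointing outward), ref off; end height of ref above slab .019
g,q=grasp(W[0],W[1],.02,None,.025,.011,179,-45)
W2=np.array(stw(-.01,-.05,.0355)); p2,q2=place((g,q),W,W2,179,45)
print('grasp ref rel',g-W,'place rel',p2-W2,p2)
plan([(None,None,1,5),(cur-.06*z,None,1,3),(cur-.06*z+[0,0,.06],None,1,2),(g-.09*q.apply([0,0,1])+[0,0,.06],q,1,12),(g-.09*q.apply([0,0,1]),q,1,2)])
E
```

```text
31.75 [ 0.6787 -0.0228  0.149 ] [-179.8922  -45.2813  178.9775] 0.06523379136538461 [ 0.2361 -0.6235  2.3218]
grasp ref rel [-0.011   0.0002  0.001 ] place rel [ 0.001 -0.     0.011] [ 0.5665 -0.0222  0.0465]
5 x [0.0, 0.0, 0.0, 0.0, 0.0, 0.0, 1]
3 x [0.0, 0.0, -0.02, 0.0, 0.0, 0.0, 1]
2 x [0.0213, 0.0, -0.0211, 0.0, 0.0, 0.0, 1]
12 x [0.0316, -0.0001, -0.0003, 0.0, -0.131, 0.0, 1]
2 x [0.021, 0.0, 0.0214, 0.0, -0.002, 0.001, 1]
rows 24 pad 0 end g [ 0.4909 -0.0209  0.1087]
```

play_rows --motion '[[[0,0,0,0,0,0,1],[0,0,0,0,0,0,1],[0,0,0,0,0,0,1],[0,0,0,0,0,0,1],[0,0,0,0,0,0,1],[0,0,-0.02,0,0,0,1],[0,0,-0.02,0,0,0,1],[0,0,-0.02,0,0,0,1]]]'

```text
time: 32.75
tcp_pos: [0.7214, -0.0233, 0.1907]
tool_rot: [-179.9, -45.3, 179.0]
ft_force: [0.2, -0.1, 0.1]
width: 0.0855
gripper_force: 0.0
```

play_rows --motion '[[[0.0213,0,-0.0211,0,0,0,1],[0.0213,0,-0.0211,0,0,0,1],[0.0316,0,-0.0003,0,-0.131,0,1],[0.0316,0,-0.0003,0,-0.131,0,1],[0.0316,0,-0.0003,0,-0.131,0,1],[0.0316,0,-0.0003,0,-0.131,0,1],[0.0316,0,-0.0003,0,-0.131,0,1],[0.0316,0,-0.0003,0,-0.131,0,1]]]'

```text
time: 33.75
tcp_pos: [0.5551, -0.0204, 0.3367]
tool_rot: [-179.9, 0.1, 179.1]
ft_force: [-0.4, -0.1, 0.2]
width: 0.0856
gripper_force: 0.0
```

play_rows --motion '[[[0.0316,0,-0.0003,0,-0.131,0,1],[0.0316,0,-0.0003,0,-0.131,0,1],[0.0316,0,-0.0003,0,-0.131,0,1],[0.0316,0,-0.0003,0,-0.131,0,1],[0.0316,0,-0.0003,0,-0.131,0,1],[0.0316,0,-0.0003,0,-0.131,0,1],[0,0,0,0,0,0,1],[0,0,0,0,0,0,1]]]'

```text
time: 34.75
tcp_pos: [0.397, -0.0185, 0.3278]
tool_rot: [-179.9, 42.4, 179.1]
ft_force: [0.2, 0.1, -1.3]
width: 0.0856
gripper_force: 0.0
```

```bash
cat >> plan.py <<'E'
def upright(P,xy,n,z=.02,dims=(.066,.030,.048)): return block(P,xy,z,dims,names=(n,))
E
python3 - <<'E'
from plan import *
np.set_printoptions(precision=4,suppress=True)
s=env.state()
print(s['time'],s['tcp_pos'],s['tool_rot'],s['joint_positions'],s['ft_force'])
W=np.array(stw(-.01,-.05,.044)); print(W)
p=cap('side','side10')
V=[(p,)+comp((hsv(p)[...,1]<75)&(hsv(p)[...,2]>140),p,W,40)]
print(fit(V,[(0,0,0,.066,.030,.048)],(W[0],W[1],.02,[1.55,1.4,1.7])))
g,q=grasp(W[0],W[1],.02,None,.023,.004,179,-45);z=q.apply([0,0,1])
plan([(g-.07*z,q,1,2),(g-.02*z,q,1,3),(g,q,1,3),(None,None,0,6),(g+[0,0,.01],q,0,2),(g+[0,0,.06],q,0,2),(None,None,0,6)])
E
```

```text
34.75 [ 0.397  -0.0185  0.3278] [-179.9297   42.4391  179.1344] [ -14.49    -51.1651  143.1258   12.4408   47.0804 -108.683 ] [ 0.2237  0.1223 -1.3381]
[ 0.5655 -0.0221  0.044 ]
(array([ 0.5683, -0.0198,  1.6254]), np.float64(0.17364138331880263))
2 x [0.041, -0.0003, 0.0478, 0.0, -0.022, 0.001, 1]
3 x [0.0, 0.0, 0.0166, 0.0, 0.0, 0.0, 1]
3 x [0.0, 0.0, 0.0067, 0.0, 0.0, 0.0, 1]
6 x [0.0, 0.0, 0.0, 0.0, 0.0, 0.0, 0]
2 x [-0.0036, -0.0001, -0.0035, 0.0, 0.0, 0.0, 0]
2 x [-0.0176, 0.0, -0.0177, 0.0, 0.0, 0.0, 0]
6 x [0.0, 0.0, 0.0, 0.0, 0.0, 0.0, 0]
rows 24 pad 0 end g [ 0.5614 -0.0221  0.1029]
```

```bash
cat > kin.py <<'E'
from plan import *
from scipy.optimize import least_squares
D=[([-70.2101,7.5172,85.3308,-.0007,87.2612,-4.8937],[.2505,-.545,.4036]),([22.1298,24.2639,65.331,-.012,90.3596,106.741],[.6344,.3132,.4055]),
([22.197,32.2529,75.7437,0,71.9592,107.2196],[.6329,.3135,.2093]),([1.7651,9.6461,88.7176,.0279,81.5381,86.8156],[.5989,.0698,.3491]),
([-14.8663,-9.5572,123.9625,-36.9643,39.1037,152.2348],[.49,-.1522,.2481]),([-2.3247,3.2036,120.5953,-57.7791,44.5546,5.9388],[.5168,-.0834,.1922]),
([-8.687,5.8774,115.6408,-55.9218,41.124,-1.5851],[.5489,-.1375,.2079]),([-5.8966,52.3122,52.0557,-3.9804,119.3704,-93.7426],[.6811,-.0305,.2089]),
([-14.49,-51.1651,143.1258,12.4408,47.0804,-108.683],[.397,-.0185,.3278])]
def fk(j,k):
    a1,h,L2,L3,a3,L6,d=k; j=np.radians(j); r=lambda a,t:R.from_euler(a,t)
    R1=r('z',j[0]);R2=R1*r('y',j[1]);R3=R2*r('y',j[2]);R5=R3*r('z',j[3])*r('y',j[4])
    return R1.apply([a1,d,h])+R2.apply([0,0,L2])+R3.apply([a3,0,L3])+R5.apply([0,0,L6]),R5*r('z',j[5])
f=lambda k:np.concatenate([fk(j,k)[0]-p for j,p in D])
kk=least_squares(f,[0,.3,.4,.4,0,.1,.05]); k=kk.x
Q=fk(D[-1][0],k)[1].inv()*R.from_euler('xyz',[-179.9297,42.4391,179.1344],degrees=True)
LO=np.array([-169.43,-51.17,1.28,-76.62,0,-152.29]);HI=np.array([169.43,129.36,143.12,256.62,156.53,152.29])
def ik(g,Rn,j0):
    p=np.array(g)-.155*Rn.apply([0,0,1])
    def e(j):
        a,b=fk(j,k); return np.r_[(a-p)*10,((b*Q).inv()*Rn).as_rotvec()]
    o=least_squares(e,np.clip(j0,LO+.1,HI-.1),bounds=(LO,HI)); return o.x.round(1),np.abs(o.fun).max().round(4)
E
python3 - <<'E'
from kin import *
np.set_printoptions(precision=4,suppress=True)
print(k,np.abs(kk.fun).max(),Q.as_rotvec())
j0=env.state()['joint_positions']
for dx in (0,.02,.04,.06):
  for t in (-45,-40,-35,-30):
    g,q=grasp(.5655+dx,-.0221,.02,None,.023,.004,179,t); z=q.apply([0,0,1])
    print(dx,t,ik(g,q,j0),ik(g-.07*z,q,j0)[1])
E
```

```text
[0.     0.3181 0.3691 0.5534 0.0616 0.1914 0.0512] 4.7815287997909905e-05 [ 0.     -0.      1.5708]
0 -45 (array([ -12.5,  -13.4,  141.4,   47.2,   11.1, -144.8]), np.float64(0.0)) 0.1818
0 -40 (array([ -11.7,  -12.6,  137.9,   24.7,   16.7, -122. ]), np.float64(0.0)) 0.0458
0 -35 (array([ -11. ,  -11. ,  134.1,   14.8,   23. , -111.9]), np.float64(0.0)) 0.0
0 -30 (array([ -10.4,   -8.7,  129.9,    9.5,   29.4, -106.5]), np.float64(0.0)) 0.0
0.02 -45 (array([ -11.8,   -9.4,  138.1,   48.5,   10.2, -145.7]), np.float64(0.0)) 0.0917
0.02 -40 (array([ -11.1,   -8.8,  134.7,   24.3,   15.9, -121.2]), np.float64(0.0)) 0.0
0.02 -35 (array([ -10.5,   -7.3,  130.9,   14.3,   22.4, -111. ]), np.float64(0.0)) 0.0
0.02 -30 (array([  -9.9,   -5.2,  126.8,    9.1,   29. , -105.7]), np.float64(0.0)) 0.0
0.04 -45 (array([ -11.1,   -5.7,  134.9,   48.9,    9.5, -145.7]), np.float64(0.0)) 0.0
0.04 -40 (array([ -10.5,   -5.2,  131.5,   23.7,   15.3, -120.2]), np.float64(0.0)) 0.0
0.04 -35 (array([  -9.9,   -3.9,  127.8,   13.7,   22. , -110.1]), np.float64(0.0)) 0.0
0.04 -30 (array([  -9.4,   -1.9,  123.7,    8.7,   28.7, -105. ]), np.float64(0.0)) 0.0
0.06 -45 (array([ -10.5,   -2.3,  131.7,   48.4,    9. , -144.8]), np.float64(0.0)) 0.0
0.06 -40 (array([ -10. ,   -1.9,  128.4,   22.8,   15. , -119. ]), np.float64(0.0)) 0.0
0.06 -35 (array([  -9.5,   -0.7,  124.7,   13.1,   21.8, -109.2]), np.float64(0.0)) 0.0
0.06 -30 (array([  -9. ,    1.2,  120.6,    8.3,   28.7, -104.2]), np.float64(0.0)) 0.0
```

```bash
python3 - <<'E'
from kin import *
np.set_printoptions(precision=4,suppress=True)
j0=env.state()['joint_positions']
W=np.array(stw(-.01,-.05,.044))
g,q=grasp(W[0],W[1],.02,None,.023,.004,179,-35);z=q.apply([0,0,1])
for a in (.09,.07,.03,0): print(ik(g-a*z,q,j0))
print('up',ik(g+[0,0,.06],q,j0))
W2=np.array(stw(-.01,-.05,.0355)); p2,q2=place((g,q),W,W2,179,55)
jj=[-5.9,52,52,-4,119,-93]
print('place',p2,ik(p2,q2,jj),ik(p2+[0,0,.06],q2,jj),ik(g+[0,0,.07],Rt(179,10),jj))
plan([(g-.07*z+[0,0,.03],q,1,4),(g-.07*z,q,1,2),(g-.02*z,q,1,3),(g,q,1,4),(None,None,0,6),(g+[0,0,.01],q,0,2),(g+[0,0,.06],q,0,2),(None,None,0,1)])
E
```

```text
(array([ -12.7,  -33. ,  140.7,   10.8,   38.3, -108.2]), np.float64(0.0))
(array([ -12.3,  -28. ,  139.5,   11.4,   34.6, -108.7]), np.float64(0.0))
(array([ -11.5,  -18.2,  136.6,   13.1,   27.7, -110.3]), np.float64(0.0))
(array([ -11. ,  -11. ,  134.1,   14.8,   23. , -111.9]), np.float64(0.0))
up (array([ -11. ,  -19.3,  133.1,   10.9,   32.1, -107.5]), np.float64(0.0))
place [ 0.5645 -0.0221  0.0395] (array([ -5.3,  66.5,  41.2,  -4.4, 127.1, -95.1]), np.float64(0.0)) (array([ -5.3,  61.8,  42.3,  -4.6, 130.8, -95.5]), np.float64(0.0)) (array([ -6.9,  16.9,  89.7,  -1. ,  83.3, -95.6]), np.float64(0.0))
4 x [0.0044, -0.0002, 0.0192, 0.0, 0.033, 0.0, 1]
2 x [0.0086, 0.0, 0.0124, 0.0, -0.001, 0.001, 1]
3 x [0.0, 0.0, 0.0167, 0.0, 0.0, 0.0, 1]
4 x [0.0, 0.0, 0.005, 0.0, 0.0, 0.0, 1]
6 x [0.0, 0.0, 0.0, 0.0, 0.0, 0.0, 0]
2 x [-0.0028, 0.0, -0.0041, 0.0, 0.0, 0.0, 0]
2 x [-0.0144, 0.0, -0.0205, 0.0, 0.0, 0.0, 0]
1 x [0.0, 0.0, 0.0, 0.0, 0.0, 0.0, 0]
rows 24 pad 0 end g [ 0.5616 -0.0221  0.103 ]
```

play_rows --motion '[[[0.0044,-0.0002,0.0192,0,0.033,0,1],[0.0044,-0.0002,0.0192,0,0.033,0,1],[0.0044,-0.0002,0.0192,0,0.033,0,1],[0.0044,-0.0002,0.0192,0,0.033,0,1],[0.0086,0,0.0124,0,-0.001,0.001,1],[0.0086,0,0.0124,0,-0.001,0.001,1],[0,0,0,0,0,0,1],[0,0,0,0,0,0,1]]]'

```text
time: 35.8
tcp_pos: [0.433, -0.0199, 0.2286]
tool_rot: [180.0, 35.1, 179.0]
ft_force: [1.1, -0.2, 0.2]
width: 0.0853
gripper_force: 0.0
```

```bash
python3 - <<'E'
from kin import *
np.set_printoptions(precision=4,suppress=True)
s=env.state();r=R.from_euler('xyz',s['tool_rot'],degrees=True)
W=np.array(stw(-.01,-.05,.044))
g,q=grasp(W[0],W[1],.02,None,.023,.004,179,-35);z=q.apply([0,0,1])
print(s['time'],s['tcp_pos'],g-.225*z,(r.inv()*q).as_rotvec(),s['joint_positions'])
p=cap('side','side11'); m,rr=comp((hsv(p)[...,1]<75)&(hsv(p)[...,2]>140),p,W,40)
print(fit([(p,m,rr)],[(0,0,0,.066,.030,.048)],(W[0],W[1],.02,[1.55,1.4,1.7])))
plan([(g-.02*z,q,1,4),(g,q,1,4),(None,None,0,6),(g+[0,0,.01],q,0,2),(g+[0,0,.06],q,0,2),(None,None,0,1)])
im=cv2.resize(p['image'],None,fx=4,fy=4,interpolation=cv2.INTER_CUBIC); qq=(proj(p,boxpts((0,0,-.024,.066,.030,.048),(*W,np.radians(89))))+.5)*4-.5
cv2.polylines(im,[cv2.convexHull(qq.round().astype(np.int32))],True,(0,255,0),1)
u=(proj(p,W)[0]*4).astype(int);cv2.imwrite('pics/ov11.png',im[u[1]-250:u[1]+200,u[0]-250:u[0]+300])
E
```

```text
35.8 [ 0.433  -0.0199  0.2286] [ 0.4325 -0.0198  0.2273] [ 0.0002  0.0021 -0.    ] [ -12.3048  -28.0983  139.4174   11.4644   34.6241 -108.7599]
(array([ 0.5683, -0.0198,  1.6254]), np.float64(0.1759662888695147))
4 x [0.0004, 0.0, 0.0127, 0.0, 0.001, 0.0, 1]
4 x [0.0, 0.0, 0.005, 0.0, 0.0, 0.0, 1]
6 x [0.0, 0.0, 0.0, 0.0, 0.0, 0.0, 0]
2 x [-0.0029, 0.0001, -0.0041, 0.0, -0.001, 0.0, 0]
2 x [-0.0144, 0.0, -0.0204, 0.0, 0.0, 0.0, 0]
1 x [0.0, 0.0, 0.0, 0.0, 0.0, 0.0, 0]
rows 19 pad 5 end g [ 0.5617 -0.022   0.1031]
```

View pics/ov11.png

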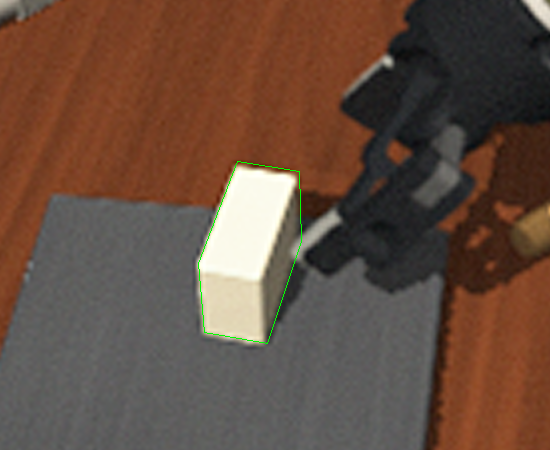

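The block stands where planned on the slab, with the gripper coming from the right. Now grasp it for the second quarter turn.

play_rows --motion '[[[0.0004,0,0.0127,0,0.001,0,1],[0.0004,0,0.0127,0,0.001,0,1],[0.0004,0,0.0127,0,0,0,1],[0.0004,0,0.0127,0,0,0,1],[0,0,0.005,0,0,0,1],[0,0,0.005,0,0,0,1],[0,0,0.005,0,0,0,1],[0,0,0.005,0,0,0,1]]]'

```text
time: 36.85
tcp_pos: [0.4724, -0.0207, 0.1689]
tool_rot: [180.0, 35.0, 179.0]
ft_force: [0.1, -0.4, -0.5]
width: 0.0853
gripper_force: 0.0
```

play_rows --motion '[[[0,0,0,0,0,0,0],[0,0,0,0,0,0,0],[0,0,0,0,0,0,0],[0,0,0,0,0,0,0],[0,0,0,0,0,0,0],[0,0,0,0,0,0,0],[-0.0029,0,-0.0041,0,0,0,0],[-0.0029,0,-0.0041,0,0,0,0]]]'

```text
time: 37.85
tcp_pos: [0.4723, -0.0207, 0.1792]
tool_rot: [180.0, 34.9, 179.0]
ft_force: [-0.3, 0.3, -1.3]
width: 0.0651
gripper_force: 66.2
```

play_rows --motion '[[[-0.0144,0,-0.0205,0,0,0,0],[-0.0144,0,-0.0205,0,0,0,0],[0,0,0,0,0,0,0],[0,0,0,0,0,0,0],[0,0,0,0,0,0,0],[0,0,0,0,0,0,0],[0,0,0,0,0,0,0],[0,0,0,0,0,0,0]]]'

```text
time: 38.85
tcp_pos: [0.4723, -0.0207, 0.2287]
tool_rot: [180.0, 34.9, 179.0]
ft_force: [-0.2, 0.8, -0.5]
width: 0.0653
gripper_force: 66.4
```

```bash
python3 - <<'E'
from kin import *
np.set_printoptions(precision=4,suppress=True)
s=env.state();r=R.from_euler('xyz',s['tool_rot'],degrees=True)
print(s['time'],s['tcp_pos'],s['tool_rot'],s['width'],s['joint_positions'])
W=np.array(stw(-.01,-.05,.044))
g,q=grasp(W[0],W[1],.02,None,.023,.004,179,-35)
cp=np.array(s['tcp_pos'])+.155*r.apply([0,0,1])+W-g; print(cp)
p=cap('side'); m,rr=comp((hsv(p)[...,1]<75)&(hsv(p)[...,2]>140),p,cp,40)
print(fit([(p,m,rr)],[(0,0,-.024,.066,.030,.048)],(cp[0],cp[1],cp[2],[1.55,1.4,1.7])))
W2=np.array(stw(-.01,-.05,.0350)); p2,q2=place((g,q),W,W2,179,55)
plan([(p2+[0,0,.06],q2,0,None),(p2+[0,0,.012],q2,0,3),(p2+[0,0,.002],q2,0,3),(None,None,0,1)])
E
```

```text
38.85 [ 0.4723 -0.0207  0.2287] [179.9644  34.9062 178.9737] 0.06530292110878949 [ -11.0745  -19.1303  133.1044   10.9246   32.0084 -107.5638]
[ 0.565  -0.0222  0.1026]
(array([ 0.5693, -0.0236,  1.6273]), np.float64(0.36959079618250756))
10 x [-0.0246, 0.0, 0.0022, 0.0, 0.157, 0.0, 0]
3 x [-0.0131, 0.0, 0.009, 0.0, 0.0, 0.0, 0]
3 x [-0.0027, 0.0, 0.0019, 0.0, 0.0, 0.0, 0]
1 x [0.0, 0.0, 0.0, 0.0, 0.0, 0.0, 0]
rows 17 pad 7 end g [ 0.5645 -0.0222  0.0412]
```

play_rows --motion '[[[-0.0246,0,0.0022,0,0.157,0,0],[-0.0246,0,0.0022,0,0.157,0,0],[-0.0246,0,0.0022,0,0.157,0,0],[-0.0246,0,0.0022,0,0.157,0,0],[-0.0246,0,0.0022,0,0.157,0,0],[-0.0246,0,0.0022,0,0.157,0,0],[-0.0246,0,0.0022,0,0.157,0,0],[-0.0246,0,0.0022,0,0.157,0,0]]]'

```text
time: 39.9
tcp_pos: [0.6585, -0.024, 0.2237]
tool_rot: [180.0, -37.2, 179.0]
ft_force: [-0.0, -1.1, -0.6]
width: 0.0655
gripper_force: 66.4
```

play_rows --motion '[[[-0.0246,0,0.0022,0,0.157,0,0],[-0.0246,0,0.0022,0,0.157,0,0],[0,0,0,0,0,0,0],[0,0,0,0,0,0,0],[-0.0131,0,0.009,0,0,0,0],[-0.0131,0,0.009,0,0,0,0],[0,0,0,0,0,0,0],[0,0,0,0,0,0,0]]]'

```text
time: 40.9
tcp_pos: [0.6913, -0.0245, 0.1565]
tool_rot: [180.0, -55.0, 179.0]
ft_force: [0.0, 0.8, -1.1]
width: 0.0654
gripper_force: 66.4
```

```bash
python3 - <<'E'
from kin import *
np.set_printoptions(precision=4,suppress=True)
s=env.state();r=R.from_euler('xyz',s['tool_rot'],degrees=True)
print(s['time'],s['tcp_pos'],s['tool_rot'],s['width'],s['ft_force'])
W=np.array(stw(-.01,-.05,.044))
g,q=grasp(W[0],W[1],.02,None,.023,.004,179,-35)
W2=np.array(stw(-.01,-.05,.035)); p2,q2=place((g,q),W,W2,179,55)
cp=np.array(s['tcp_pos'])+.155*r.apply([0,0,1])+W2-p2; print(cp)
p=cap('side','side12'); m,rr=comp((hsv(p)[...,1]<75)&(hsv(p)[...,2]>140),p,cp,40)
print(fit([(p,m,rr)],[(0,0,-.015,.066,.048,.030)],(cp[0],cp[1],cp[2],[1.55,1.4,1.7])))
z=q2.apply([0,0,1])
plan([(p2+[0,0,.004],q2,0,4),(p2,q2,0,3),(None,None,0,1),(None,None,.9,4),(p2-.06*z,q2,1,3),(p2-.06*z+[0,0,.08],q2,1,2)])
E
```

```text
40.9 [ 0.6913 -0.0245  0.1565] [179.9571 -55.0045 179.0251] 0.0654298836011888 [ 0.004   0.795  -1.1402]
[ 0.5654 -0.0223  0.0636]
(array([ 0.5662, -0.0215,  1.6857]), np.float64(0.3044071651976116))
4 x [-0.0051, 0.0, 0.0036, 0.0, 0.0, 0.0, 0]
3 x [-0.0011, 0.0001, 0.0007, 0.0, 0.0, 0.0, 0]
1 x [0.0, 0.0, 0.0, 0.0, 0.0, 0.0, 0]
4 x [0.0, 0.0, 0.0, 0.0, 0.0, 0.0, 0.9]
3 x [0.0, 0.0, -0.02, 0.0, 0.0, 0.0, 1]
2 x [0.0328, 0.0, -0.0229, 0.0, 0.0, 0.0, 1]
rows 17 pad 7 end g [ 0.6137 -0.0229  0.1533]
```

play_rows --motion '[[[-0.0051,0,0.0036,0,0,0,0],[-0.0051,0,0.0036,0,0,0,0],[-0.0051,0,0.0036,0,0,0,0],[-0.0051,0,0.0036,0,0,0,0],[-0.0011,0,0.0007,0,0,0,0],[-0.0011,0,0.0007,0,0,0,0],[-0.0011,0,0.0007,0,0,0,0],[0,0,0,0,0,0,0]]]'

```text
time: 41.95
tcp_pos: [0.6914, -0.0245, 0.1288]
tool_rot: [180.0, -55.1, 179.0]
ft_force: [-5.0, -0.2, 8.5]
width: 0.0652
gripper_force: 66.6
```

play_rows --motion '[[[0,0,0,0,0,0,1],[0,0,0,0,0,0,1],[0,0,0,0,0,0,1],[0,0,0,0,0,0,1],[0,0,-0.02,0,0,0,1],[0,0,-0.02,0,0,0,1],[0,0,-0.02,0,0,0,1],[0.0328,0,-0.0229,0,0,0,1]]]'

```text
time: 42.95
tcp_pos: [0.7397, -0.0253, 0.1955]
tool_rot: [179.9, -55.5, 179.1]
ft_force: [0.6, 0.3, 0.3]
width: 0.0856
gripper_force: 0.0
```

```bash
cat >> kin.py <<'E'
def look(P,xy,z=0.,byaw=None):
    for n in P:
        x,c=block(P,xy,z,names=(n,)); v=hsv(P[n])[...,2]
        # dark share in the middle of the top face
        a=np.array([[i,j] for i in np.linspace(-.02,.02,15) for j in np.linspace(-.015,.015,15)]); co,si=np.cos(x[2]),np.sin(x[2])
        u=proj(P[n],np.c_[x[0]+co*a[:,0]-si*a[:,1],x[1]+si*a[:,0]+co*a[:,1],np.full(len(a),z+.03)]).round().astype(int)
        print(n,x[:2].round(4),'yaw',np.degrees(x[2]).round(1),'cost',round(c,3),'dark',(v[u[:,1],u[:,0]]<110).mean().round(2))
E
python3 - <<'E'
from kin import *
np.set_printoptions(precision=4,suppress=True)
s=env.state();r=R.from_euler('xyz',s['tool_rot'],degrees=True)
print(s['time'],s['tcp_pos'],s['tool_rot'],s['width'],s['ft_force'])
P={n:cap(n,n+'13') for n in('side','top')}
look(P,(.5655,-.0221),.02)
look(P,(.589,-.359)); look(P,(.4335,-.376))
E
```

```text
42.95 [ 0.7397 -0.0253  0.1955] [179.887  -55.5055 179.0872] 0.08557721364142952 [0.5748 0.3254 0.3482]
side [ 0.5694 -0.0208] yaw -89.3 cost 0.063 dark 0.0
top [ 0.6122 -0.0455] yaw -69.5 cost 0.859 dark 0.0
side [ 0.5911 -0.358 ] yaw -89.8 cost 0.263 dark 0.19
top [ 0.5895 -0.3599] yaw 86.2 cost 0.106 dark 0.0
side [ 0.442 -0.382] yaw 91.8 cost 0.807 dark 0.16
top [ 0.4327 -0.3793] yaw 71.6 cost 0.123 dark 0.0
```

```bash
python3 - <<'E'
from kin import *
np.set_printoptions(precision=4,suppress=True)
bx,by=.5897,-.3592
g,q=grasp(bx,by,0,None,.019,-.004,176,-45);z=q.apply([0,0,1])
j0=[-40,10,110,0,45,-40]
for a in (.09,.05,0): print(ik(g-a*z,q,j0),ik(g-a*z,q,[-40,10,110,-30,45,-40]))
print(ik(g+[0,0,.1],q,j0))
plan([((.62,-.10,.20),Rt(178,25),1,None),((.59,-.22,.2),Rt(177,-20),1,None),(g-.08*z+[0,0,.04],q,1,None),(g-.08*z,q,1,2),(None,None,1,3)])
E
```

```text
(array([ -51.4,    0.4,  120.1,   34.3,   36.1, -152.3]), np.float64(0.194)) (array([ -51.4,    0.4,  120.1,   34.3,   36.1, -152.3]), np.float64(0.194))
(array([ -48.7,    7. ,  116.7,   35. ,   32.4, -152.3]), np.float64(0.2022)) (array([ -48.7,    7. ,  116.7,   35. ,   32.4, -152.3]), np.float64(0.2022))
(array([ -45.8,   15.2,  111.9,   36. ,   28.4, -152.3]), np.float64(0.2104)) (array([ -45.8,   15.2,  111.9,   36. ,   28.4, -152.3]), np.float64(0.2104))
(array([ -47.6,    4.2,  112.6,   37.2,   37.6, -152.3]), np.float64(0.1272))
4 x [0.0333, -0.0196, -0.0151, -0.003, -0.13, 0.003, 1]
5 x [0.0293, -0.0242, 0.0025, 0.0, -0.157, 0.004, 1]
5 x [0.0298, -0.0274, 0.0108, 0.002, -0.087, 0.003, 1]
2 x [0.0141, 0.0, 0.0141, -0.001, 0.0, -0.001, 1]
3 x [0.0, 0.0, 0.0, 0.0, 0.0, 0.0, 1]
rows 19 pad 5 end g [ 0.5372 -0.3555  0.0756]
```

```bash
python3 - <<'E'
from kin import *
np.set_printoptions(precision=4,suppress=True)
bx,by=.5897,-.3592
g,q=grasp(bx,by,0,None,.019,.004,-4,45);z=q.apply([0,0,1])
j0=[-45,10,112,36,30,20]
for a in (.09,.05,0): print(ik(g-a*z,q,j0))
print(ik(g+[0,0,.1],q,j0))
W=np.array(stw(-.01,.055,.045)); Y=4.66
p,qq=place((g,q),(bx,by,.015),W,Y,-45); print('pl1',p,ik(p,qq,[5,52,52,0,119,90]),ik(p+[0,0,.07],qq,[5,52,52,0,119,90]))
g2,q2=grasp(W[0],W[1],.02,None,.023,-.004,Y,35);z2=q2.apply([0,0,1])
for a in (.09,.05,0): print('g2',ik(g2-a*z2,q2,[0,-20,135,10,35,70]))
W2=np.array(stw(-.01,.055,.0355));p2,q3=place((g2,q2),W,W2,Y,-55);print('pl2',p2,ik(p2,q3,[5,52,52,0,119,90]),ik(p2+[0,0,.07],q3,[5,52,52,0,119,90]))
s=env.state();r=R.from_euler('xyz',s['tool_rot'],degrees=True)
plan([((.62,-.10,.20),Rt(178,0),1,None),((.62,-.18,.22),Rt(87,0),1,10),(g-.08*z+[0,0,.06],q,1,11),(g-.08*z,q,1,2),(None,None,1,3)])
E
```

```text
(array([-56.4,   2.2, 121.6,  58.2,  41.2,  -3.1]), np.float64(0.0))
(array([-53.6,   8.8, 118.4,  62. ,  37.6,  -5.9]), np.float64(0.0))
(array([-50.4,  16.8, 113.8,  66.9,  33.9,  -9.4]), np.float64(0.0))
(array([-50.4,   5. , 114. ,  53.2,  39.8,   7.6]), np.float64(0.0))
pl1 [0.5609 0.0828 0.041 ] (array([  3.7,  56.1,  52.8,  -0.8, 116.1,  88.9]), np.float64(0.0)) (array([  3.7,  51.2,  52.7,  -0.8, 121. ,  88.9]), np.float64(0.0))
g2 (array([  2. , -33.5, 141. ,   2.5,  37.5,  85.8]), np.float64(0.0))
g2 (array([  2.2, -23.6, 138.4,   2.8,  30.2,  85.5]), np.float64(0.0))
g2 (array([  2.4, -11.4, 134.4,   3.5,  22.1,  84.9]), np.float64(0.0))
pl2 [0.555  0.0823 0.0395] (array([  3.7,  65.7,  42.5,  -1. , 126.8,  88.9]), np.float64(0.0)) (array([  3.7,  60.3,  43.7,  -1. , 131.1,  88.8]), np.float64(0.0))
6 x [0.0312, -0.013, -0.0108, -0.001, -0.159, 0.003, 1]
10 x [-0.0061, -0.0065, -0.002, 0.0, 0.0, 0.159, 1]
11 x [-0.0286, -0.0047, 0.0019, -0.056, 0.056, 0.136, 1]
2 x [-0.0213, -0.0001, 0.0209, -0.002, 0.0, 0.0, 1]
3 x [0.0, 0.0, 0.0, 0.0, 0.0, 0.0, 1]
rows 32 pad 0 end g [ 0.5373 -0.3556  0.0757]
```

play_rows --motion '[[[0.0312,-0.013,-0.0108,-0.001,-0.159,0.003,1],[0.0312,-0.013,-0.0108,-0.001,-0.159,0.003,1],[0.0312,-0.013,-0.0108,-0.001,-0.159,0.003,1],[0.0312,-0.013,-0.0108,-0.001,-0.159,0.003,1],[0.0312,-0.013,-0.0108,-0.001,-0.159,0.003,1],[0.0312,-0.013,-0.0108,-0.001,-0.159,0.003,1],[-0.0061,-0.0065,-0.002,0,0,0.159,1],[-0.0061,-0.0065,-0.002,0,0,0.159,1]]]'

```text
time: 44.05
tcp_pos: [0.629, -0.1143, 0.3557]
tool_rot: [-179.8, -0.2, 159.4]
ft_force: [0.0, -0.5, 0.5]
width: 0.0851
gripper_force: 0.0
```

play_rows --motion '[[[-0.0061,-0.0065,-0.002,0,0,0.159,1],[-0.0061,-0.0065,-0.002,0,0,0.159,1],[-0.0061,-0.0065,-0.002,0,0,0.159,1],[-0.0061,-0.0065,-0.002,0,0,0.159,1],[-0.0061,-0.0065,-0.002,0,0,0.159,1],[-0.0061,-0.0065,-0.002,0,0,0.159,1],[-0.0061,-0.0065,-0.002,0,0,0.159,1],[-0.0061,-0.0065,-0.002,0,0,0.159,1]]]'

```text
time: 45.05
tcp_pos: [0.6195, -0.1802, 0.371]
tool_rot: [-179.7, 0.2, 86.6]
ft_force: [-0.1, -0.2, -0.1]
width: 0.0855
gripper_force: 0.0
```

play_rows --motion '[[[-0.0286,-0.0047,0.0019,-0.056,0.056,0.136,1],[-0.0286,-0.0047,0.0019,-0.056,0.056,0.136,1],[-0.0286,-0.0047,0.0019,-0.056,0.056,0.136,1],[-0.0286,-0.0047,0.0019,-0.056,0.056,0.136,1],[-0.0286,-0.0047,0.0019,-0.056,0.056,0.136,1],[-0.0286,-0.0047,0.0019,-0.056,0.056,0.136,1],[-0.0286,-0.0047,0.0019,-0.056,0.056,0.136,1],[-0.0286,-0.0047,0.0019,-0.056,0.056,0.136,1]]]'

```text
time: 46.05
tcp_pos: [0.4909, -0.3439, 0.2993]
tool_rot: [171.4, -33.3, 24.8]
ft_force: [-0.5, 0.3, -0.2]
width: 0.0857
gripper_force: 0.0
```

play_rows --motion '[[[-0.0286,-0.0047,0.0019,-0.056,0.056,0.136,1],[-0.0286,-0.0047,0.0019,-0.056,0.056,0.136,1],[-0.0286,-0.0047,0.0019,-0.056,0.056,0.136,1],[0,0,0,0,0,0,1],[-0.0213,0,0.0209,-0.002,0,0,1],[-0.0213,0,0.0209,-0.002,0,0,1],[0,0,0,0,0,0,1],[0,0,0,0,0,0,1]]]'

```text
time: 47.05
tcp_pos: [0.4276, -0.3487, 0.1839]
tool_rot: [179.8, -44.8, -3.8]
ft_force: [0.1, -0.2, -0.1]
width: 0.0854
gripper_force: 0.0
```

```bash
python3 - <<'E'
from kin import *
np.set_printoptions(precision=4,suppress=True)
s=env.state();r=R.from_euler('xyz',s['tool_rot'],degrees=True)
bx,by=.5897,-.3592
g,q=grasp(bx,by,0,None,.019,.004,-4,45);z=q.apply([0,0,1])
print(s['time'],s['tcp_pos'],g-.235*z,(r.inv()*q).as_rotvec(),s['joint_positions'])
P={n:cap(n,n+'14') for n in('side','top')}
look(P,(.589,-.359)); look(P,(.5655,-.0221),.02); look(P,(.4335,-.376))
print([(np.round(d['position'],3).tolist(),round(d['confidence'],2)) for n in P for d in optics.look_for('block1',P[n])])
plan([(g-.02*z,q,1,4),(g,q,1,4),(None,None,0,6),(g+[0,0,.01],q,0,2),(g+[0,0,.08],q,0,3),(None,None,0,5)])
E
```

```text
47.05 [ 0.4276 -0.3487  0.1839] [ 0.4279 -0.3479  0.1852] [0.0007 0.0039 0.002 ] [-55.724    4.0601 120.7523  58.892   40.1858  -3.766 ]
side [ 0.5906 -0.357 ] yaw -93.9 cost 0.146 dark 0.0
top [ 0.5893 -0.3597] yaw -94.4 cost 0.04 dark 0.0
side [0.5872 0.0299] yaw -7.9 cost 0.692 dark 0.65
top [0.6089 0.0042] yaw -121.4 cost 0.838 dark 0.0
side [ 0.4344 -0.3744] yaw -106.6 cost 0.076 dark 0.0
top [ 0.4756 -0.395 ] yaw -79.1 cost 0.943 dark 0.97
[([0.43, -0.358, 0.028], 0.83), ([0.565, -0.01, 0.045], 0.62), ([0.587, -0.354, 0.027], 0.88), ([0.566, -0.02, 0.049], 0.85), ([0.431, -0.347, 0.029], 0.66)]
4 x [0.0004, -0.0002, 0.0149, 0.0, 0.001, 0.0, 1]
4 x [0.0, 0.0, 0.005, 0.0, 0.0, 0.0, 1]
6 x [0.0, 0.0, 0.0, 0.0, 0.0, 0.0, 0]
2 x [0.0035, -0.0001, -0.0036, 0.001, 0.0, 0.001, 0]
3 x [0.0165, 0.0, -0.0165, 0.0, 0.0, 0.0, 0]
5 x [0.0, 0.0, 0.0, 0.0, 0.0, 0.0, 0]
rows 24 pad 0 end g [ 0.5937 -0.3594  0.0991]
```

play_rows --motion '[[[0.0004,0,0.0149,0,0.001,0,1],[0.0004,0,0.0149,0,0.001,0,1],[0.0004,0,0.0149,0,0.001,0,1],[0.0004,0,0.0149,0,0.001,0,1],[0,0,0.005,0,0,0,1],[0,0,0.005,0,0,0,1],[0,0,0.005,0,0,0,1],[0,0,0.005,0,0,0,1]]]'

```text
time: 48.25
tcp_pos: [0.4838, -0.3522, 0.1268]
tool_rot: [180.0, -45.0, -4.0]
ft_force: [0.4, 0.5, -0.6]
width: 0.0854
gripper_force: 0.0
```

play_rows --motion '[[[0,0,0,0,0,0,0],[0,0,0,0,0,0,0],[0,0,0,0,0,0,0],[0,0,0,0,0,0,0],[0,0,0,0,0,0,0],[0,0,0,0,0,0,0],[0.0035,0,-0.0035,0,0,0,0],[0.0035,0,-0.0035,0,0,0,0]]]'

```text
time: 49.25
tcp_pos: [0.4837, -0.352, 0.1369]
tool_rot: [180.0, -44.9, -4.0]
ft_force: [0.3, -0.3, 0.3]
width: 0.0652
gripper_force: 66.3
```

play_rows --motion '[[[0.0165,0,-0.0165,0,0,0,0],[0.0165,0,-0.0165,0,0,0,0],[0.0165,0,-0.0165,0,0,0,0],[0,0,0,0,0,0,0],[0,0,0,0,0,0,0],[0,0,0,0,0,0,0],[0,0,0,0,0,0,0],[0,0,0,0,0,0,0]]]'

```text
time: 50.25
tcp_pos: [0.4836, -0.3519, 0.206]
tool_rot: [-180.0, -44.9, -4.1]
ft_force: [0.3, 0.3, -0.5]
width: 0.0652
gripper_force: 66.4
```

```bash
python3 - <<'E'
from kin import *
np.set_printoptions(precision=4,suppress=True)
s=env.state();r=R.from_euler('xyz',s['tool_rot'],degrees=True)
bx,by=.5897,-.3592
g,q=grasp(bx,by,0,None,.019,.004,-4,45)
print(s['time'],s['tcp_pos'],s['width'],s['joint_positions'])
P={n:cap(n,n+'15') for n in('side','top')}
print([(n,np.round(d['position'],3).tolist(),round(d['confidence'],2)) for n in P for d in optics.look_for('block1',P[n])])
W=np.array(stw(-.01,.055,.045)); Y=4.66
p,q2=place((g,q),(bx,by,.015),W,Y,-45)
plan([((.58,-.2,.24),Rt(0,10),0,None),((.60,-.03,.24),Rt(2,-15),0,None),(p+[0,0,.07],q2,0,None),(None,None,0,3),(p+[0,0,.008],q2,0,4),(p+[0,0,.0],q2,0,3),(None,None,0,1)])
for x in [((.58,-.2,.24),Rt(0,10)),((.60,-.03,.24),Rt(2,-15))]: print(ik(*x,[-10,10,100,0,70,80]))
E
```

```text
50.25 [ 0.4836 -0.3519  0.206 ] 0.06519973493402505 [-50.4773   7.3487 114.2714  55.7572  38.2458   4.2536]
[('side', [0.568, -0.01, 0.05], 0.82), ('side', [0.596, -0.346, 0.11], 0.78), ('side', [0.432, -0.356, 0.032], 0.61), ('top', [0.566, -0.022, 0.048], 0.83), ('top', [0.596, -0.362, 0.107], 0.72), ('top', [0.367, -0.179, 0.02], 0.69), ('top', [0.432, -0.363, 0.027], 0.58)]
6 x [0.0252, -0.0256, -0.0218, 0.006, -0.102, -0.011, 0]
5 x [0.018, -0.034, 0.0005, -0.001, -0.087, -0.006, 0]
5 x [0.0221, -0.0238, 0.0271, -0.004, -0.104, -0.009, 0]
3 x [0.0, 0.0, 0.0, 0.0, 0.0, 0.0, 0]
4 x [0.0109, 0.0, 0.0109, 0.0, -0.001, 0.001, 0]
3 x [0.0019, 0.0, 0.0019, -0.001, 0.001, -0.001, 0]
1 x [0.0, 0.0, 0.0, 0.0, 0.0, 0.0, 0]
rows 27 pad 5 end g [0.5613 0.0826 0.0409]
(array([-26.3,   1.2,  93.4,   4.5,  76.4,  63. ]), np.float64(0.0))
(array([ -6.5,  22. ,  70.5,  -2.2, 102.3,  81.3]), np.float64(0.0))
```

play_rows --motion '[[[0.0252,-0.0256,-0.0218,0.006,-0.102,-0.011,0],[0.0252,-0.0256,-0.0218,0.006,-0.102,-0.011,0],[0.0252,-0.0256,-0.0218,0.006,-0.102,-0.011,0],[0.0252,-0.0256,-0.0218,0.006,-0.102,-0.011,0],[0.0252,-0.0256,-0.0218,0.006,-0.102,-0.011,0],[0.0252,-0.0256,-0.0218,0.006,-0.102,-0.011,0],[0.018,-0.034,0.0005,-0.001,-0.087,-0.006,0],[0.018,-0.034,0.0005,-0.001,-0.087,-0.006,0]]]'

```text
time: 51.45
tcp_pos: [0.5893, -0.1306, 0.3973]
tool_rot: [179.9, 0.1, 0.9]
ft_force: [-0.0, 0.1, -0.4]
width: 0.0651
gripper_force: 66.5
```

play_rows --motion '[[[0.018,-0.034,0.0005,-0.001,-0.087,-0.006,0],[0.018,-0.034,0.0005,-0.001,-0.087,-0.006,0],[0.018,-0.034,0.0005,-0.001,-0.087,-0.006,0],[0.0221,-0.0238,0.0271,-0.004,-0.104,-0.009,0],[0.0221,-0.0238,0.0271,-0.004,-0.104,-0.009,0],[0.0221,-0.0238,0.0271,-0.004,-0.104,-0.009,0],[0.0221,-0.0238,0.0271,-0.004,-0.104,-0.009,0],[0.0221,-0.0238,0.0271,-0.004,-0.104,-0.009,0]]]'

```text
time: 52.45
tcp_pos: [0.6705, 0.0923, 0.2191]
tool_rot: [-179.7, 45.0, 4.9]
ft_force: [-0.5, -0.3, -1.4]
width: 0.0655
gripper_force: 66.5
```

play_rows --motion '[[[0,0,0,0,0,0,0],[0,0,0,0,0,0,0],[0,0,0,0,0,0,0],[0,0,0,0,0,0,0],[0,0,0,0,0,0,0],[0,0,0,0,0,0,0],[0,0,0,0,0,0,0],[0,0,0,0,0,0,0]]]'

```text
time: 53.45
tcp_pos: [0.6702, 0.0915, 0.2202]
tool_rot: [-179.8, 44.9, 4.9]
ft_force: [0.5, 0.3, -1.0]
width: 0.0655
gripper_force: 66.6
```

```bash
python3 - <<'E'
from kin import *
np.set_printoptions(precision=4,suppress=True)
s=env.state();r=R.from_euler('xyz',s['tool_rot'],degrees=True)
bx,by=.5897,-.3592
g,q=grasp(bx,by,0,None,.019,.004,-4,45)
W=np.array(stw(-.01,.055,.045)); Y=4.66
p,q2=place((g,q),(bx,by,.015),W,Y,-45)
print(s['time'],s['width'],s['joint_positions'],(r.inv()*q2).as_rotvec())
cp=np.array(s['tcp_pos'])+.155*r.apply([0,0,1])+W-p; print(cp)
P={n:cap(n,n+'16') for n in('side','top')}
print([(n,np.round(d['position'],3).tolist(),round(d['confidence'],2)) for n in P for d in optics.look_for('block1',P[n])])
pp=P['side']; m,rr=comp((hsv(pp)[...,1]<75)&(hsv(pp)[...,2]>140),pp,cp,45)
print(fit([(pp,m,rr)],[(0,0,-.024,.066,.030,.048)],(cp[0],cp[1],cp[2],[1.65,1.4,1.8])))
plan([(p+[0,0,.008],q2,0,4),(p+[0,0,.0],q2,0,3),(None,None,0,1)])
E
```

```text
53.45 0.06548754970193331 [  3.615   51.1831  52.8106  -0.7491 120.8606  88.7329] [-0.0016 -0.0024  0.0025]
[0.5573 0.0825 0.1143]
[('side', [0.552, 0.087, 0.137], 0.89), ('side', [0.552, -0.024, 0.049], 0.82), ('side', [0.433, -0.358, 0.033], 0.82), ('top', [0.568, -0.023, 0.046], 0.93), ('top', [0.429, -0.37, 0.027], 0.72)]
(array([0.5564, 0.0628, 1.288 ]), np.float64(0.2828960831662096))
4 x [0.0109, 0.0, 0.0109, 0.0, -0.001, 0.001, 0]
3 x [0.0018, 0.0, 0.0019, -0.001, 0.001, 0.0, 0]
1 x [0.0, 0.0, 0.0, 0.0, 0.0, 0.0, 0]
rows 8 pad 0 end g [0.561  0.0825 0.0409]
```

play_rows --motion '[[[0.0109,0,0.0109,0,0,0,0],[0.0109,0,0.0109,0,0,0,0],[0.0109,0,0.0109,0,0,0,0],[0.0109,0,0.0109,0,0,0,0],[0.0019,0,0.0019,0,0,0,0],[0.0019,0,0.0019,0,0,0,0],[0.0019,0,0.0019,0,0,0,0],[0,0,0,0,0,0,0]]]'

```text
time: 54.65
tcp_pos: [0.6708, 0.0917, 0.1513]
tool_rot: [-179.8, 44.8, 4.9]
ft_force: [0.7, -0.0, -0.8]
width: 0.0654
gripper_force: 66.9
```

```bash
python3 - <<'E'
from kin import *
np.set_printoptions(precision=4,suppress=True)
s=env.state();r=R.from_euler('xyz',s['tool_rot'],degrees=True);z=r.apply([0,0,1])
print(s['time'],s['tcp_pos'],s['width'],s['ft_force'])
cur=np.array(s['tcp_pos'])+.155*z
W=np.array(stw(-.01,.055,.045)); Y=4.66
g2,q2=grasp(W[0],W[1],.02,None,.023,-.004,Y,35);z2=q2.apply([0,0,1])
a=cur-.06*z+[0,0,.06]; pre=g2-.07*z2
for x in [((W[0],W[1],.16),Rt(Y,0)),(pre+[0,0,.03],q2),(pre,q2)]: print(ik(*x,[2,-10,120,0,50,88]))
plan([(None,None,1,5),(cur-.06*z,None,1,3),(a,None,1,2),((W[0],W[1],.16),Rt(Y,0),1,6),(pre+[0,0,.03],q2,1,5),(pre,q2,1,2),(None,None,1,1)])
E
```

```text
54.65 [0.6708 0.0917 0.1513] 0.065379615043431 [ 0.6799 -0.0212 -0.7922]
(array([ 3.2,  5.2, 97.2, -0. , 77.6, 88.5]), np.float64(0.0))
(array([  2.1, -32. , 138.6,   2.4,  38.5,  86.1]), np.float64(0.0))
(array([  2.1, -28.5, 139.8,   2.6,  33.8,  85.7]), np.float64(0.0))
5 x [0.0, 0.0, 0.0, 0.0, 0.0, 0.0, 1]
3 x [0.0, 0.0, -0.02, 0.0, 0.0, 0.0, 1]
2 x [-0.0211, -0.0001, -0.0213, 0.0, 0.0, 0.0, 1]
6 x [-0.0286, -0.0001, 0.0024, 0.0, 0.13, 0.0, 1]
5 x [-0.029, 0.0, 0.0049, -0.001, 0.122, 0.0, 1]
2 x [-0.0087, 0.0001, 0.0122, 0.001, 0.001, 0.0, 1]
1 x [0.0, 0.0, 0.0, 0.0, 0.0, 0.0, 1]
rows 24 pad 0 end g [0.5128 0.0789 0.1004]
```

play_rows --motion '[[[0.001,0,0.001,0,0,0,0],[0,0,0,0,0,0,0],[0,0,0,0,0,0,1],[0,0,0,0,0,0,1],[0,0,0,0,0,0,1],[0,0,0,0,0,0,1],[0,0,0,0,0,0,1],[0,0,-0.02,0,0,0,1]]]'

```text
time: 55.65
tcp_pos: [0.6836, 0.0928, 0.1619]
tool_rot: [-179.8, 45.1, 4.9]
ft_force: [1.5, 0.1, 0.7]
width: 0.0848
gripper_force: 0.0
```

play_rows --motion '[[[0,0,-0.02,0,0,0,1],[0,0,-0.02,0,0,0,1],[-0.0216,0,-0.0218,0,0,0,1],[-0.0216,0,-0.0218,0,0,0,1],[-0.0286,0,0.0024,0,0.13,0,1],[-0.0286,0,0.0024,0,0.13,0,1],[-0.0286,0,0.0024,0,0.13,0,1],[-0.0286,0,0.0024,0,0.13,0,1]]]'

```text
time: 56.65
tcp_pos: [0.613, 0.0865, 0.3091]
tool_rot: [-179.8, 14.7, 4.7]
ft_force: [-0.0, 0.0, 0.9]
width: 0.0858
gripper_force: 0.0
```

play_rows --motion '[[[-0.0286,0,0.0024,0,0.13,0,1],[-0.0286,0,0.0024,0,0.13,0,1],[-0.029,0,0.0049,0,0.122,0,1],[-0.029,0,0.0049,0,0.122,0,1],[-0.029,0,0.0049,0,0.122,0,1],[-0.029,0,0.0049,0,0.122,0,1],[-0.029,0,0.0049,0,0.122,0,1],[0,0,0,0,0,0,1]]]'

```text
time: 57.65
tcp_pos: [0.4209, 0.0711, 0.2526]
tool_rot: [-179.8, -34.4, 4.6]
ft_force: [-0.8, 0.9, -0.1]
width: 0.0856
gripper_force: 0.0
```

```bash
python3 - <<'E'
from kin import *
np.set_printoptions(precision=4,suppress=True)
s=env.state();r=R.from_euler('xyz',s['tool_rot'],degrees=True)
W=np.array(stw(-.01,.055,.044)); Y=4.66
g2,q2=grasp(W[0],W[1],.02,None,.023,-.004,Y,35);z=q2.apply([0,0,1])
print(s['time'],s['width'],s['joint_positions'],(r.inv()*q2).as_rotvec(),W)
P={n:cap(n,n+'17') for n in('side','top')}
print([(n,np.round(d['position'],3).tolist(),round(d['confidence'],2)) for n in P for d in optics.look_for('block1',P[n])])
for th in(140,180):
    pp=P['side']; m,rr=comp((hsv(pp)[...,1]<75)&(hsv(pp)[...,2]>th),pp,W,45)
    print(m.sum(),fit([(pp,m,rr)],[(0,0,-.024,.066,.030,.048)],(W[0],W[1],W[2],[1.65,1.4,1.8])))
plan([(g2-.06*z,q2,1,2),(g2-.02*z,q2,1,3),(g2,q2,1,3),(None,None,0,6),(g2+[0,0,.01],q2,0,2),(g2+[0,0,.06],q2,0,2),(None,None,0,6)])
im=cv2.resize(pp['image'],None,fx=4,fy=4,interpolation=cv2.INTER_CUBIC); qq=(proj(pp,boxpts((0,0,-.024,.066,.030,.048),(*W,np.radians(94.66))))+.5)*4-.5
cv2.polylines(im,[cv2.convexHull(qq.round().astype(np.int32))],True,(0,255,0),1)
u=(proj(pp,W)[0]*4).astype(int);cv2.imwrite('pics/ov17.png',im[u[1]-300:u[1]+200,u[0]-350:u[0]+350])
E
```

```text
57.65 0.08560888968279878 [  1.9251 -32.141  139.0713   2.7465  38.7658  85.6739] [-0.0031  0.0109 -0.0013] [0.557  0.0825 0.044 ]
[('side', [0.556, 0.097, 0.07], 0.75), ('side', [0.445, -0.362, 0.031], 0.75), ('side', [0.567, -0.01, 0.047], 0.74), ('top', [0.558, 0.079, 0.063], 0.86), ('top', [0.431, -0.37, 0.025], 0.8), ('top', [0.564, -0.023, 0.046], 0.78)]
1447 (array([0.5625, 0.0839, 1.6849]), np.float64(0.45810805477722083))
824 (array([0.5631, 0.0834, 1.7309]), np.float64(0.17015439581472502))
2 x [-0.0103, -0.0003, 0.0178, -0.001, 0.0, -0.001, 1]
3 x [0.0, 0.0, 0.0133, 0.0, 0.0, 0.0, 1]
3 x [0.0, 0.0, 0.0067, 0.0, 0.0, 0.0, 1]
6 x [0.0, 0.0, 0.0, 0.0, 0.0, 0.0, 0]
2 x [0.0028, 0.0, -0.0041, 0.0, 0.0, 0.0, 0]
2 x [0.0144, 0.0, -0.0205, 0.0, 0.0, 0.0, 0]
6 x [0.0, 0.0, 0.0, 0.0, 0.0, 0.0, 0]
rows 24 pad 0 end g [0.5529 0.0823 0.103 ]
```

The networks put the standing block at (0.558, 0.08) with its top near 0.066, as planned.

play_rows --motion '[[[-0.0103,-0.0003,0.0178,0,0,-0.001,1],[-0.0103,-0.0003,0.0178,0,0,-0.001,1],[0,0,0.0133,0,0,0,1],[0,0,0.0133,0,0,0,1],[0,0,0.0133,0,0,0,1],[0,0,0.0067,0,0,0,1],[0,0,0.0067,0,0,0,1],[0,0,0.0067,0,0,0,1]]]'

```text
time: 58.85
tcp_pos: [0.4626, 0.0752, 0.1669]
tool_rot: [-179.9, -34.8, 4.7]
ft_force: [0.3, -0.0, -0.1]
width: 0.0852
gripper_force: 0.0
```

play_rows --motion '[[[0,0,0,0,0,0,0],[0,0,0,0,0,0,0],[0,0,0,0,0,0,0],[0,0,0,0,0,0,0],[0,0,0,0,0,0,0],[0,0,0,0,0,0,0],[0.0028,0,-0.0041,0,0,0,0],[0.0028,0,-0.0041,0,0,0,0]]]'

```text
time: 59.85
tcp_pos: [0.4618, 0.0751, 0.1769]
tool_rot: [-179.9, -34.8, 4.7]
ft_force: [0.2, -0.2, -0.4]
width: 0.0651
gripper_force: 66.2
```

play_rows --motion '[[[0.0144,0,-0.0205,0,0,0,0],[0.0144,0,-0.0205,0,0,0,0],[0,0,0,0,0,0,0],[0,0,0,0,0,0,0],[0,0,0,0,0,0,0],[0,0,0,0,0,0,0],[0,0,0,0,0,0,0],[0,0,0,0,0,0,0]]]'

```text
time: 60.85
tcp_pos: [0.462, 0.075, 0.2265]
tool_rot: [-179.9, -34.8, 4.7]
ft_force: [-0.1, 0.0, -0.2]
width: 0.0653
gripper_force: 66.4
```

```bash
python3 - <<'E'
from kin import *
np.set_printoptions(precision=4,suppress=True)
s=env.state();r=R.from_euler('xyz',s['tool_rot'],degrees=True)
print(s['time'],s['tcp_pos'],s['width'])
W=np.array(stw(-.01,.055,.044)); Y=4.66
g,q=grasp(W[0],W[1],.02,None,.023,-.004,Y,35)
P={n:cap(n,n+'18') for n in('side','top')}
print([(n,np.round(d['position'],3).tolist(),round(d['confidence'],2)) for n in P for d in optics.look_for('block1',P[n])])
W2=np.array(stw(-.01,.055,.0363)); p2,q2=place((g,q),W,W2,Y,-55)
plan([(p2+[0,0,.06],q2,0,10),(None,None,0,2),(p2+[0,0,.012],q2,0,3),(p2+[0,0,.001],q2,0,4),(None,None,0,1)])
E
```

```text
60.85 [0.462  0.075  0.2265] 0.06527872060541856
[('side', [0.561, 0.089, 0.127], 0.87), ('side', [0.574, 0.124, 0.02], 0.7), ('side', [0.577, -0.037, 0.049], 0.62), ('top', [0.567, -0.023, 0.049], 0.88), ('top', [0.557, 0.081, 0.124], 0.79), ('top', [0.428, -0.373, 0.028], 0.6)]
10 x [0.0248, 0.0001, 0.0017, 0.0, -0.157, 0.0, 0]
2 x [0.0, 0.0, 0.0, 0.0, 0.0, 0.0, 0]
3 x [0.0132, 0.0, 0.0091, 0.0, 0.001, 0.001, 0]
4 x [0.0023, 0.0, 0.0016, 0.0, 0.0, 0.0, 0]
1 x [0.0, 0.0, 0.0, 0.0, 0.0, 0.0, 0]
rows 20 pad 4 end g [0.5561 0.0822 0.0411]
```

play_rows --motion '[[[0.0248,0,0.0017,0,-0.157,0,0],[0.0248,0,0.0017,0,-0.157,0,0],[0.0248,0,0.0017,0,-0.157,0,0],[0.0248,0,0.0017,0,-0.157,0,0],[0.0248,0,0.0017,0,-0.157,0,0],[0.0248,0,0.0017,0,-0.157,0,0],[0.0248,0,0.0017,0,-0.157,0,0],[0.0248,0,0.0017,0,-0.157,0,0]]]'

```text
time: 62.05
tcp_pos: [0.6489, 0.0906, 0.2249]
tool_rot: [-179.9, 37.3, 4.9]
ft_force: [1.4, 0.6, -1.4]
width: 0.065
gripper_force: 66.4
```

play_rows --motion '[[[0.0248,0,0.0017,0,-0.157,0,0],[0.0248,0,0.0017,0,-0.157,0,0],[0,0,0,0,0,0,0],[0,0,0,0,0,0,0],[0.0132,0,0.0091,0,0.001,0,0],[0.0132,0,0.0091,0,0,0,0],[0.0132,0,0.0091,0,0,0,0],[0,0,0,0,0,0,0]]]'

```text
time: 63.05
tcp_pos: [0.6815, 0.0936, 0.139]
tool_rot: [-179.8, 55.3, 4.9]
ft_force: [-0.5, 0.3, -0.8]
width: 0.0649
gripper_force: 66.3
```

play_rows --motion '[[[0.0023,0,0.0016,0,0,0,0],[0.0023,0,0.0016,0,0,0,0],[0.0023,0,0.0016,0,0,0,0],[0,0,0,0,0,0,0],[0,0,0,0,0,0,0],[0,0,0,0,0,0,0],[0,0,0,0,0,0,0],[0,0,0,0,0,0,0]]]'

```text
time: 64.05
tcp_pos: [0.6829, 0.0937, 0.1349]
tool_rot: [-179.8, 55.1, 4.9]
ft_force: [-1.2, 0.8, 8.8]
width: 0.0652
gripper_force: 66.9
```

```bash
python3 - <<'E'
from kin import *
np.set_printoptions(precision=4,suppress=True)
s=env.state();r=R.from_euler('xyz',s['tool_rot'],degrees=True);z=r.apply([0,0,1])
print(s['time'],s['tcp_pos'],s['tool_rot'],s['width'],s['ft_force'],np.array(s['tcp_pos'])+.155*z)
P={n:cap(n,n+'19') for n in('side',)}
print([(n,np.round(d['position'],3).tolist(),round(d['confidence'],2)) for n in P for d in optics.look_for('block1',P[n])])
look(P,(.555,.083),.02)
E
```

```text
64.05 [0.6829 0.0937 0.1349] [-179.8365   55.0944    4.9182] 0.06515735317501867 [-1.2144  0.7814  8.7578] [0.5562 0.0832 0.0462]
[('side', [0.564, -0.012, 0.048], 0.91), ('side', [0.555, 0.08, 0.05], 0.88), ('side', [0.423, -0.341, 0.007], 0.67)]
side [0.5614 0.0846] yaw -84.0 cost 0.449 dark 0.62
```

```bash
python3 - <<'E'
import cv2
im=cv2.imread('pics/side19.png'); cv2.imwrite('pics/c19.png',cv2.resize(im[200:340,200:380],None,fx=4,fy=4,interpolation=cv2.INTER_CUBIC))
E
```

View pics/c19.png

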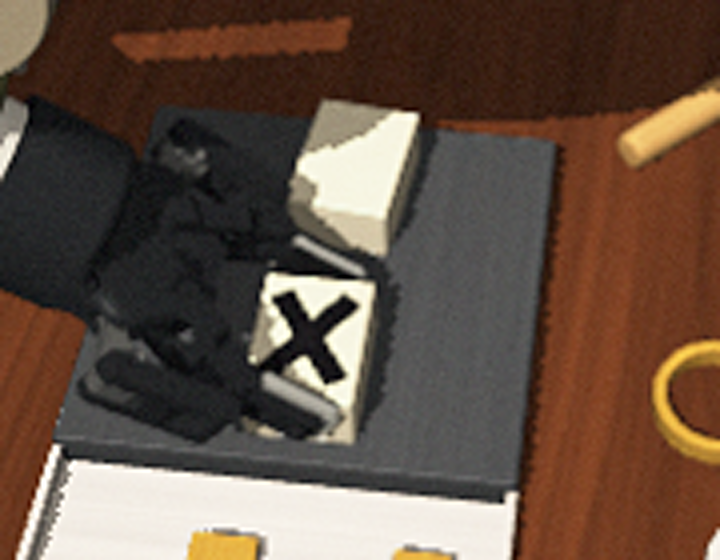

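The block with the cross lies at (315,330) in the crop, flat on the slab with the cross on top. The plain one is behind it. Release, back off and measure it for a straight-down grasp.

```bash
python3 - <<'E'
from kin import *
s=env.state();r=R.from_euler('xyz',s['tool_rot'],degrees=True);z=r.apply([0,0,1])
cur=np.array(s['tcp_pos'])+.155*z
plan([(None,None,1,5),(cur-.07*z,None,1,4),(cur-.07*z+[0,0,.08],None,1,3),((.62,-.10,.26),Rt(4.66,0),1,8),(None,None,1,4)])
E
```

```text
5 x [0.0, 0.0, 0.0, 0.0, 0.0, 0.0, 1]
4 x [0.0, 0.0, -0.0175, 0.0, 0.0, 0.0, 1]
3 x [-0.0219, 0.0, -0.0153, 0.0, 0.0, 0.0, 1]
8 x [-0.0259, 0.0234, -0.0087, 0.0, 0.12, 0.0, 1]
4 x [0.0, 0.0, 0.0, 0.0, 0.0, 0.0, 1]
rows 24 pad 0 end g [ 0.6196 -0.0997  0.26  ]
```

play_rows --motion '[[[0,0,0,0,0,0,1],[0,0,0,0,0,0,1],[0,0,0,0,0,0,1],[0,0,0,0,0,0,1],[0,0,0,0,0,0,1],[0,0,-0.0175,0,0,0,1],[0,0,-0.0175,0,0,0,1],[0,0,-0.0175,0,0,0,1]]]'

```text
time: 65.15
tcp_pos: [0.7257, 0.0972, 0.1633]
tool_rot: [-179.8, 55.1, 4.9]
ft_force: [1.3, 0.4, 0.3]
width: 0.0855
gripper_force: 0.0
```

play_rows --motion '[[[0,0,-0.0175,0,0,0,1],[-0.0219,0,-0.0153,0,0,0,1],[-0.0219,0,-0.0153,0,0,0,1],[-0.0219,0,-0.0153,0,0,0,1],[-0.0259,0.0234,-0.0087,0,0.12,0,1],[-0.0259,0.0234,-0.0087,0,0.12,0,1],[-0.0259,0.0234,-0.0087,0,0.12,0,1],[-0.0259,0.0234,-0.0087,0,0.12,0,1]]]'

```text
time: 66.15
tcp_pos: [0.6982, 0.0, 0.3536]
tool_rot: [-179.9, 27.2, 4.8]
ft_force: [1.1, 0.3, 0.8]
width: 0.0853
gripper_force: 0.0
```

play_rows --motion '[[[-0.0259,0.0234,-0.0087,0,0.12,0,1],[-0.0259,0.0234,-0.0087,0,0.12,0,1],[-0.0259,0.0234,-0.0087,0,0.12,0,1],[-0.0259,0.0234,-0.0087,0,0.12,0,1],[0,0,0,0,0,0,1],[0,0,0,0,0,0,1],[0,0,0,0,0,0,1],[0,0,0,0,0,0,1]]]'

```text
time: 67.15
tcp_pos: [0.6201, -0.0992, 0.4122]
tool_rot: [-179.9, 0.2, 4.9]
ft_force: [-0.3, 1.0, -0.3]
width: 0.0855
gripper_force: 0.0
```

```bash
cat >> kin.py <<'E'
def onslab(P,xy,n,z=.02,th=165,yaws=(1.57,1.7,1.4)):
    p=P[n];h=hsv(p); m,rr=comp((h[...,1]<75)&(h[...,2]>th),p,[xy[0],xy[1],z+.015],32)
    m=cv2.morphologyEx(m.astype(np.uint8),cv2.MORPH_CLOSE,np.ones((15,15)))>0
    x,c=fit([(p,m,rr)],[(0,0,0,.066,.048,.03)],(xy[0],xy[1],z,yaws)); print(n,x[:2].round(4),np.degrees(x[2]).round(1),round(c,3))
    return x
E
python3 - <<'E'
from kin import *
np.set_printoptions(precision=4,suppress=True)
s=env.state();print(s['time'],s['tcp_pos'])
P={n:cap(n,n+'20') for n in('side','top')}
print([(n,np.round(d['position'],3).tolist(),round(d['confidence'],2)) for n in P for d in optics.look_for('block1',P[n])])
for n in P:
    for th in (165,200): onslab(P,(.556,.083),n,th=th); 
    onslab(P,(.566,-.022),n,th=165); look({n:P[n]},(.4335,-.376))
E
```

```text
67.15 [ 0.6201 -0.0992  0.4122]
[('side', [0.599, 0.104, 0.05], 0.64), ('side', [0.432, -0.354, 0.03], 0.61), ('side', [0.563, -0.01, 0.05], 0.6), ('top', [0.602, 0.096, 0.051], 0.69), ('top', [0.567, -0.042, 0.048], 0.68), ('top', [0.433, -0.371, 0.027], 0.64), ('top', [0.356, 0.157, 0.073], 0.64)]
side [0.6078 0.099 ] 99.1 0.08
side [0.6087 0.0994] 96.9 0.091
side [ 0.569  -0.0212] 91.7 0.106
side [ 0.4347 -0.3744] yaw 73.1 cost 0.076 dark 0.0
top [0.6041 0.1185] -79.6 0.522
top [0.6044 0.1183] 100.0 0.511
top [ 0.5754 -0.0135] 136.1 0.715
top [ 0.4333 -0.3767] yaw 70.9 cost 0.047 dark 0.0
```

```bash
python3 - <<'E'
from kin import *
np.set_printoptions(precision=4,suppress=True)
b=(.605,.098);q=Rt(97,0)
plan([(b+(.16,),q,1,10),(b+(.075,),q,1,3),(b+(.040,),q,1,3)])
print(ik(b+(.04,),q,[5,30,80,0,70,0]),ik((.452,.315,.03),Rt(92.9),[30,30,80,0,70,30]))
E
```

```text
10 x [0.0148, -0.0164, 0.0098, 0.0, 0.0, -0.161, 1]
3 x [0.0, 0.0001, 0.0283, -0.001, -0.001, 0.0, 1]
3 x [0.0, 0.0, 0.0116, 0.0, 0.0, 0.0, 1]
rows 16 pad 0 end g [0.605  0.098  0.0401]
(array([ 4.4, 20.3, 93.3,  0. , 66.4, -2.6]), np.float64(0.0)) (array([ 29.5,  12.6, 103.9,   0. ,  63.5,  26.6]), np.float64(0.0))
```

play_rows --motion '[[[0.0148,-0.0164,0.0098,0,0,-0.161,1],[0.0148,-0.0164,0.0098,0,0,-0.161,1],[0.0148,-0.0164,0.0098,0,0,-0.161,1],[0.0148,-0.0164,0.0098,0,0,-0.161,1],[0.0148,-0.0164,0.0098,0,0,-0.161,1],[0.0148,-0.0164,0.0098,0,0,-0.161,1],[0.0148,-0.0164,0.0098,0,0,-0.161,1],[0.0148,-0.0164,0.0098,0,0,-0.161,1]]]'

```text
time: 68.35
tcp_pos: [0.6336, 0.0653, 0.3342]
tool_rot: [-179.9, -0.1, 78.9]
ft_force: [-0.5, -0.9, -0.3]
width: 0.0855
gripper_force: 0.0
```

play_rows --motion '[[[0.0148,-0.0164,0.0098,0,0,-0.161,1],[0.0148,-0.0164,0.0098,0,0,-0.161,1],[0,0,0,0,0,0,1],[0,0,0,0,0,0,1],[0,0,0,0,0,0,1],[0,0,0,0,0,0,1],[0,0,0,0,0,0,1],[0,0,0,0,0,0,1]]]'

```text
time: 69.35
tcp_pos: [0.6048, 0.0975, 0.3153]
tool_rot: [-179.9, -0.1, 97.0]
ft_force: [-0.4, -0.2, -0.6]
width: 0.0854
gripper_force: 0.0
```

```bash
python3 - <<'E'
from kin import *
np.set_printoptions(precision=4,suppress=True)
s=env.state();print(s['time'],s['tcp_pos'],s['tool_rot'])
P={n:cap(n,n+'21') for n in('side','top')}
print([(n,np.round(d['position'],3).tolist(),round(d['confidence'],2)) for n in P for d in optics.look_for('block1',P[n])])
onslab(P,(.605,.098),'side'); onslab(P,(.566,-.022),'top')
b=(.605,.098);q=Rt(97,0)
plan([(b+(.075,),q,1,4),(b+(.040,),q,1,4)])
E
```

```text
69.35 [0.6048 0.0975 0.3153] [-179.9082   -0.1041   97.0055]
[('side', [0.434, -0.355, 0.03], 0.87), ('side', [0.561, -0.008, 0.046], 0.85), ('side', [0.598, 0.106, 0.05], 0.73), ('top', [0.567, -0.023, 0.046], 0.75), ('top', [0.431, -0.373, 0.027], 0.75), ('top', [0.595, 0.09, 0.051], 0.45), ('top', [0.627, 0.314, 0.069], 0.45)]
side [0.6048 0.0986] 99.8 0.091
top [ 0.5691 -0.0228] 89.9 0.132
4 x [0.0, 0.0001, 0.0213, 0.0, 0.0, 0.0, 1]
4 x [0.0, 0.0, 0.0088, 0.0, 0.0, 0.0, 1]
rows 8 pad 0 end g [0.6046 0.0982 0.0399]
```

play_rows --motion '[[[0,0,0.0213,0,0,0,1],[0,0,0.0213,0,0,0,1],[0,0,0.0213,0,0,0,1],[0,0,0.0213,0,0,0,1],[0,0,0.0088,0,0,0,1],[0,0,0.0088,0,0,0,1],[0,0,0.0088,0,0,0,1],[0,0,0.0088,0,0,0,1]]]'

```text
time: 70.55
tcp_pos: [0.6048, 0.0979, 0.195]
tool_rot: [-180.0, -0.1, 97.0]
ft_force: [1.0, -0.4, 0.2]
width: 0.0852
gripper_force: 0.0
```

play_rows --motion '[[[0,0,0,0,0,0,0],[0,0,0,0,0,0,0],[0,0,0,0,0,0,0],[0,0,0,0,0,0,0],[0,0,0,0,0,0,0],[0,0,0,0,0,0,0],[0,0,0,0,0,0,0],[0,0,0,0,0,0,0]]]'

```text
time: 71.55
tcp_pos: [0.6049, 0.0979, 0.1956]
tool_rot: [-180.0, -0.1, 97.0]
ft_force: [0.3, -0.2, 5.9]
width: 0.0468
gripper_force: 63.5
```

play_rows --motion '[[[0,0,-0.005,0,0,0,0],[0,0,-0.01,0,0,0,0],[0,0,-0.03,0,0,0,0],[0,0,-0.03,0,0,0,0],[0,0,-0.025,0,0,0,0],[0,0,0,0,0,0,0],[0,0,0,0,0,0,0],[0,0,0,0,0,0,0]]]'

```text
time: 72.55
tcp_pos: [0.604, 0.0977, 0.293]
tool_rot: [-179.7, -0.1, 97.0]
ft_force: [0.4, 0.8, 0.7]
width: 0.0468
gripper_force: 62.9
```

```bash
python3 - <<'E'
from kin import *
np.set_printoptions(precision=4,suppress=True)
s=env.state();print(s['time'],s['tcp_pos'],s['tool_rot'],s['width'])
P={n:cap(n,n+'22') for n in('side','top')}
print([(n,np.round(d['position'],3).tolist(),round(d['confidence'],2)) for n in P for d in optics.look_for('block1',P[n])+optics.look_for('scrap_tray',P[n])])
q=Rt(92.9);t=(.452,.315)
plan([((.53,.2,.14),q,0,None),(t+(.13,),q,0,None),(None,None,0,2),(t+(.045,),q,0,4),(t+(.029,),q,0,4),(None,None,0,1)])
E
```

```text
72.55 [0.604  0.0977 0.293 ] [-179.7382   -0.1113   97.0339] 0.04683605056759346
[('side', [0.434, -0.358, 0.029], 0.97), ('side', [0.603, 0.113, 0.148], 0.68), ('side', [0.564, -0.009, 0.048], 0.67), ('top', [0.429, -0.372, 0.027], 0.94), ('top', [0.567, -0.022, 0.045], 0.69)]
3 x [0.0364, -0.0214, -0.0001, -0.001, -0.001, 0.024, 0]
4 x [0.0297, -0.018, 0.0024, 0.0, 0.0, 0.0, 0]
2 x [0.0, 0.0, 0.0, 0.0, 0.0, 0.0, 0]
4 x [0.0, 0.0, 0.0213, 0.0, 0.0, 0.0, 0]
4 x [0.0, 0.0, 0.004, 0.0, 0.0, 0.0, 0]
1 x [0.0, 0.0, 0.0, 0.0, 0.0, 0.0, 0]
rows 18 pad 6 end g [0.4522 0.3147 0.0289]
```

play_rows --motion '[[[0.0364,-0.0214,0,0,0,0.024,0],[0.0364,-0.0214,0,0,0,0.024,0],[0.0364,-0.0214,0,0,0,0.024,0],[0.0297,-0.018,0.0024,0,0,0,0],[0.0297,-0.018,0.0024,0,0,0,0],[0.0297,-0.018,0.0024,0,0,0,0],[0.0297,-0.018,0.0024,0,0,0,0],[0,0,0,0,0,0,0]]]'

```text
time: 73.85
tcp_pos: [0.4507, 0.3167, 0.2857]
tool_rot: [-179.9, -0.1, 93.1]
ft_force: [-0.4, -1.1, 0.3]
width: 0.0468
gripper_force: 62.9
```

play_rows --motion '[[[0,0,0,0,0,0,0],[0,0,0.0213,0,0,0,0],[0,0,0.0213,0,0,0,0],[0,0,0.0213,0,0,0,0],[0,0,0.0213,0,0,0,0],[0,0,0.004,0,0,0,0],[0,0,0.004,0,0,0,0],[0,0,0,0,0,0,0]]]'

```text
time: 74.85
tcp_pos: [0.4524, 0.3151, 0.1934]
tool_rot: [-180.0, -0.1, 92.9]
ft_force: [0.4, 0.2, 0.1]
width: 0.0472
gripper_force: 62.9
```

play_rows --motion '[[[0,0,0.004,0,0,0,0],[0,0,0.004,0,0,0,0],[0,0,0.002,0,0,0,0],[0,0,0.001,0,0,0,0],[0,0,0,0,0,0,0],[0,0,0,0,0,0,0],[0,0,0,0,0,0,0],[0,0,0,0,0,0,0]]]'

```text
time: 75.85
tcp_pos: [0.4519, 0.3152, 0.1818]
tool_rot: [-179.9, -0.1, 92.9]
ft_force: [0.5, -1.0, -0.4]
width: 0.0472
gripper_force: 62.9
```

```bash
python3 - <<'E'
from kin import *
s=env.state();print(s['time'],s['tcp_pos'],s['tool_rot'],s['width'],s['ft_force'])
E
```

```text
75.85 [0.45190283 0.31520926 0.18177257] [-1.79906115e+02 -9.89866407e-02  9.29070528e+01] 0.047195529141101346 [ 0.51637868 -0.99858735 -0.44997427]
```

play_rows --motion '[[[0,0,0.0012,0,0,0,0],[0,0,0.001,0,0,0,0],[0,0,0,0,0,0,0],[0,0,0,0,0,0,0.75],[0,0,0,0,0,0,0.75],[0,0,0,0,0,0,0.75],[0,0,0,0,0,0,0.75],[0,0,-0.02,0,0,0,0.75]]]'

```text
time: 76.85
tcp_pos: [0.451, 0.3146, 0.1985]
tool_rot: [-179.7, 0.0, 92.9]
ft_force: [-0.1, 0.7, -0.1]
width: 0.064
gripper_force: 0.0
```

play_rows --motion '[[[0,0,-0.04,0,0,0,0.75],[0,0,-0.04,0,0,0,1],[0,0,-0.04,0,0,0,1],[0,0,-0.04,0,0,0,1],[0,0,0,0,0,0,1],[0,0,0,0,0,0,1],[0,0,0,0,0,0,1],[0,0,0,0,0,0,1]]]'

```text
time: 77.85
tcp_pos: [0.4519, 0.3147, 0.3582]
tool_rot: [-179.8, -0.0, 92.9]
ft_force: [-0.8, -0.3, -0.0]
width: 0.0857
gripper_force: 0.0
```

```bash
python3 - <<'E'
from kin import *
np.set_printoptions(precision=4,suppress=True)
s=env.state();print(s['time'],s['tcp_pos'],s['tool_rot'],s['joint_positions'])
P={n:cap(n,n+'23') for n in('side','top')}
print([(n,np.round(d['position'],3).tolist(),round(d['confidence'],2)) for n in P for d in optics.look_for('block1',P[n])])
look(P,(.4335,-.376))
bx,by=.434,-.3757
for h in (-18.5,):
  for yw,t in ((h,45),(h,40),(h+180,-45),(h+180,-40)):
    sg=1 if t>0 else -1
    g,q=grasp(bx,by,0,None,.019,.004*sg,yw,t);z=q.apply([0,0,1])
    for j0 in ([-50,10,115,40,35,20],[-50,10,115,10,35,70],[-50,0,130,20,35,-110]):
        print(yw,t,[ik(g-a*z,q,j0) for a in (.08,0)])
E
```

```text
77.85 [0.4519 0.3147 0.3582] [-179.7828   -0.0388   92.9081] [29.4775  1.4354 96.5036  0.133  82.2378 26.5511]
[('side', [0.449, 0.32, 0.033], 0.75), ('top', [0.568, -0.021, 0.046], 0.81), ('top', [0.449, 0.31, 0.032], 0.7), ('top', [0.429, -0.369, 0.027], 0.56)]
side [ 0.4335 -0.376 ] yaw 0.0 cost 1.0 dark 1.0
top [ 0.4331 -0.3767] yaw 70.9 cost 0.046 dark 0.0
-18.5 45 [(array([-70.9, -19. , 141.2,  56.6,  42.1,  -0.9]), np.float64(0.0)), (array([-63.6,  -0.4, 133.5,  70.7,  32.1, -13. ]), np.float64(0.0))]
-18.5 45 [(array([-70.9, -19. , 141.2,  56.6,  42.1,  -0.9]), np.float64(0.0)), (array([-63.6,  -0.4, 133.5,  70.7,  32.1, -13. ]), np.float64(0.0))]
-18.5 45 [(array([-70.9, -19. , 141.2,  56.6,  42.1,  -0.9]), np.float64(0.0)), (array([-63.6,  -0.4, 133.5,  70.7,  32.1, -13. ]), np.float64(0.0))]
-18.5 40 [(array([-67.1, -18.6, 137.6,  46.1,  42. ,  11.3]), np.float64(0.0)), (array([-61.2,  -1.1, 131.1,  57. ,  31.3,   2. ]), np.float64(0.0))]
-18.5 40 [(array([-67.1, -18.6, 137.6,  46.1,  42. ,  11.3]), np.float64(0.0)), (array([-61.2,  -1.1, 131.1,  57. ,  31.3,   2. ]), np.f
[... 453 characters left out ...]
 32.2, 152.3]), np.float64(0.0847))]
161.5 -45 [(array([ -64.4,  -21.7,  140.2,   35.1,   36. , -152.3]), np.float64(0.1593)), (array([ -57.3,   -2.8,  131.8,   37.1,   24.7, -152.3]), np.float64(0.1999))]
161.5 -40 [(array([ -63.5,  -19.6,  136.8,   33.8,   39.4, -152.3]), np.float64(0.0941)), (array([ -57.3,   -2.2,  129.7,   35.8,   28.2, -152.3]), np.float64(0.1287))]
161.5 -40 [(array([-71.5, -16.8, 142.5,  77. ,  41. , 152.3]), np.float64(0.2748)), (array([-62.6,  -0.2, 134.3,  83.4,  29.7, 152.3]), np.float64(0.1669))]
161.5 -40 [(array([ -63.5,  -19.6,  136.8,   33.8,   39.4, -152.3]), np.float64(0.0941)), (array([ -57.3,   -2.2,  129.7,   35.8,   28.2, -152.3]), np.float64(0.1287))]
```

```bash
python3 - <<'E'
from kin import *
np.set_printoptions(precision=4,suppress=True)
bx,by=.4335,-.3758
g,q=grasp(bx,by,0,None,.019,.004,-18.5,40)
w=[((.58,.02,.25),Rt(50,5)),((.50,-.28,.20),Rt(5,25)),(g+[0,0,.07],q),(g,q)]
j=env.state()['joint_positions']
for x in w: j,e=ik(*x,j); print(j,e)
plan([w[0]+(1,10),w[1]+(1,10),w[2]+(1,5),(None,None,1,7)])
E
```

```text
[-5.6  1.4 91.7  4.1 84.  34.1] 0.0
[-46.  -11.7 112.7  21.4  64.3  32.2] 0.0
[-61.3 -11.7 131.   45.   38.1  16.4] 0.0
[-61.3  -1.1 131.1  57.   31.4   2. ] 0.0
10 x [-0.0263, 0.0206, -0.0054, -0.004, 0.008, 0.075, 1]
10 x [-0.0282, 0.019, 0.0001, -0.02, 0.033, 0.076, 1]
5 x [-0.0288, 0.013, 0.0139, -0.044, 0.051, 0.07, 1]
7 x [0.0, 0.0, 0.0, 0.0, 0.0, 0.0, 1]
rows 32 pad 0 end g [ 0.4369 -0.377   0.0885]
```

play_rows --motion '[[[-0.0263,0.0206,-0.0054,-0.004,0.008,0.075,1],[-0.0263,0.0206,-0.0054,-0.004,0.008,0.075,1],[-0.0263,0.0206,-0.0054,-0.004,0.008,0.075,1],[-0.0263,0.0206,-0.0054,-0.004,0.008,0.075,1],[-0.0263,0.0206,-0.0054,-0.004,0.008,0.075,1],[-0.0263,0.0206,-0.0054,-0.004,0.008,0.075,1],[-0.0263,0.0206,-0.0054,-0.004,0.008,0.075,1],[-0.0263,0.0206,-0.0054,-0.004,0.008,0.075,1]]]'

```text
time: 79.05
tcp_pos: [0.567, 0.0759, 0.3972]
tool_rot: [179.5, -4.0, 58.4]
ft_force: [-0.1, 0.0, -0.3]
width: 0.0854
gripper_force: 0.0
```

play_rows --motion '[[[-0.0263,0.0206,-0.0054,-0.004,0.008,0.075,1],[-0.0263,0.0206,-0.0054,-0.004,0.008,0.075,1],[-0.0282,0.019,0,-0.02,0.033,0.076,1],[-0.0282,0.019,0,-0.02,0.033,0.076,1],[-0.0282,0.019,0,-0.02,0.033,0.076,1],[-0.0282,0.019,0,-0.02,0.033,0.076,1],[-0.0282,0.019,0,-0.02,0.033,0.076,1],[-0.0282,0.019,0,-0.02,0.033,0.076,1]]]'

```text
time: 80.05
tcp_pos: [0.5136, -0.1832, 0.378]
tool_rot: [177.8, -17.2, 23.5]
ft_force: [0.6, 1.2, -0.7]
width: 0.0853
gripper_force: 0.0
```

play_rows --motion '[[[-0.0282,0.019,0,-0.02,0.033,0.076,1],[-0.0282,0.019,0,-0.02,0.033,0.076,1],[-0.0282,0.019,0,-0.02,0.033,0.076,1],[-0.0282,0.019,0,-0.02,0.033,0.076,1],[-0.0288,0.013,0.0139,-0.044,0.051,0.07,1],[-0.0288,0.013,0.0139,-0.044,0.051,0.07,1],[-0.0288,0.013,0.0139,-0.044,0.051,0.07,1],[-0.0288,0.013,0.0139,-0.044,0.051,0.07,1]]]'

```text
time: 81.05
tcp_pos: [0.3593, -0.3366, 0.2363]
tool_rot: [179.4, -37.1, -13.7]
ft_force: [1.3, -0.6, 0.5]
width: 0.0853
gripper_force: 0.0
```

play_rows --motion '[[[-0.0288,0.013,0.0139,-0.044,0.051,0.07,1],[0,0,0,0,0,0,1],[0,0,0,0,0,0,1],[0,0,0,0,0,0,1],[0,0,0,0,0,0,1],[0,0,0,0,0,0,1],[0,0,0,0,0,0,1],[0,0,0,0,0,0,1]]]'

```text
time: 82.05
tcp_pos: [0.3427, -0.3454, 0.2085]
tool_rot: [-179.9, -39.9, -18.6]
ft_force: [0.1, 0.6, 0.3]
width: 0.0853
gripper_force: 0.0
```

```bash
python3 - <<'E'
from kin import *
np.set_printoptions(precision=4,suppress=True)
s=env.state();r=R.from_euler('xyz',s['tool_rot'],degrees=True)
bx,by=.4335,-.3758
g,q=grasp(bx,by,0,None,.019,.004,-18.5,40)
print(s['time'],s['tcp_pos'],s['joint_positions'],(r.inv()*q).as_rotvec())
P={n:cap(n,n+'24') for n in('side','top')}
print([(n,np.round(d['position'],3).tolist(),round(d['confidence'],2)) for n in P for d in optics.look_for('block1',P[n])])
look(P,(.4335,-.376))
plan([(g+[0,0,.02],q,1,3),(g,q,1,4),(None,None,0,6),(g+[0,0,.01],q,0,2),(g+[0,0,.08],q,0,3),(None,None,0,6)])
E
```

```text
82.05 [ 0.3427 -0.3454  0.2085] [-61.2947 -11.7624 131.0033  44.7615  38.2743  16.7762] [-0.0006  0.0019 -0.0013]
[('side', [0.449, 0.324, 0.033], 0.97), ('side', [0.565, -0.012, 0.05], 0.76), ('side', [0.434, -0.358, 0.032], 0.56), ('top', [0.451, 0.313, 0.031], 0.88), ('top', [0.57, -0.021, 0.048], 0.79), ('top', [0.439, -0.383, 0.025], 0.64)]
side [ 0.4347 -0.3743] yaw 73.1 cost 0.072 dark 0.0
top [ 0.4423 -0.3841] yaw -91.4 cost 0.575 dark 0.12
3 x [-0.0108, 0.0, 0.013, 0.0, 0.001, -0.001, 1]
4 x [-0.0032, 0.0, 0.0038, 0.0, 0.0, 0.0, 1]
6 x [0.0, 0.0, 0.0, 0.0, 0.0, 0.0, 0]
2 x [0.0032, 0.0, -0.0038, 0.0, -0.001, 0.001, 0]
3 x [0.015, 0.0, -0.0179, 0.0, 0.0, 0.0, 0]
6 x [0.0, 0.0, 0.0, 0.0, 0.0, 0.0, 0]
rows 24 pad 0 end g [ 0.4373 -0.377   0.0991]
```

play_rows --motion '[[[-0.0108,0,0.013,0,0.001,-0.001,1],[-0.0108,0,0.013,0,0,0,1],[-0.0108,0,0.013,0,0,0,1],[-0.0032,0,0.0038,0,0,0,1],[-0.0032,0,0.0038,0,0,0,1],[-0.0032,0,0.0038,0,0,0,1],[-0.0032,0,0.0038,0,0,0,1],[0,0,0,0,0,0,1]]]'

```text
time: 83.25
tcp_pos: [0.3427, -0.3453, 0.1376]
tool_rot: [-179.9, -39.9, -18.6]
ft_force: [-0.4, 0.5, 0.7]
width: 0.0856
gripper_force: 0.0
```

play_rows --motion '[[[0,0,0,0,0,0,0],[0,0,0,0,0,0,0],[0,0,0,0,0,0,0],[0,0,0,0,0,0,0],[0,0,0,0,0,0,0],[0,0,0,0,0,0,0],[0,0,0,0,0,0,0],[0,0,0,0,0,0,0]]]'

```text
time: 84.25
tcp_pos: [0.343, -0.3457, 0.1384]
tool_rot: [-180.0, -40.0, -18.5]
ft_force: [-0.7, 0.8, 5.8]
width: 0.065
gripper_force: 66.6
```

play_rows --motion '[[[0.0032,0,-0.0038,0,0,0,0],[0.0032,0,-0.0038,0,0,0,0],[0.015,0,-0.018,0,0,0,0],[0.015,0,-0.018,0,0,0,0],[0.015,0,-0.018,0,0,0,0],[0,0,0,0,0,0,0],[0,0,0,0,0,0,0],[0,0,0,0,0,0,0]]]'

```text
time: 85.25
tcp_pos: [0.3423, -0.3448, 0.2167]
tool_rot: [-179.8, -39.8, -18.6]
ft_force: [-0.2, 0.4, -0.9]
width: 0.0651
gripper_force: 66.4
```

```bash
python3 - <<'E'
from kin import *
np.set_printoptions(precision=4,suppress=True)
s=env.state();r=R.from_euler('xyz',s['tool_rot'],degrees=True)
bx,by=.4338,-.3756
print(s['time'],s['tcp_pos'],s['width'],s['joint_positions'])
P={n:cap(n,n+'25') for n in('side','top')}
print([(n,np.round(d['position'],3).tolist(),round(d['confidence'],2)) for n in P for d in optics.look_for('block1',P[n])])
# actual grasp: measured ref now minus lift 
g=np.array(s['tcp_pos'])+.155*r.apply([0,0,1]); 
np.save('g3.npy',np.r_[g,s['tool_rot']]); print(g)
W=np.array(stw(-.01,.055,.0445)); Y=4.66
lift=g[2]-.0192
p,q2=place((g,r),(bx,by,.015+lift),W,Y,-50)
w=[((.52,-.25,.24),Rt(-8,20)),((.60,-.03,.24),Rt(2,-15)),(p+[0,0,.07],q2),(p,q2)]
j=s['joint_positions']
for x in w: j,e=ik(*x,j); print(j,e)
plan([w[0]+(0,5),w[1]+(0,7),w[2]+(0,6),(None,None,0,6),(p+[0,0,.008],q2,0,4),(p+[0,0,.0],q2,0,3),(None,None,0,1)])
E
```

```text
85.25 [ 0.3423 -0.3448  0.2167] 0.06514055177185842 [-61.3175 -12.936  130.94    43.6578  39.2589  18.1646]
[('side', [0.565, -0.012, 0.049], 0.66), ('side', [0.451, 0.318, 0.034], 0.65), ('side', [0.436, -0.356, 0.098], 0.62), ('top', [0.569, -0.021, 0.047], 0.78), ('top', [0.433, -0.377, 0.105], 0.73), ('top', [0.452, 0.312, 0.032], 0.55)]
[ 0.4366 -0.376   0.0976]
[-36.4 -13.  108.2  10.2  67.3  59.1] 0.0
[ -6.5  22.   70.5  -2.2 102.3  81.3] 0.0
[  3.7  56.2  47.2  -0.9 126.5  88.9] 0.0
[  3.7  61.3  46.8  -0.9 121.9  88.9] 0.0
5 x [0.0343, -0.0258, -0.0186, 0.018, -0.069, -0.032, 0]
7 x [0.0229, -0.0322, 0.0012, 0.001, -0.087, -0.025, 0]
6 x [0.0216, -0.02, 0.0223, -0.004, -0.102, -0.007, 0]
6 x [0.0, 0.0, 0.0, 0.0, 0.0, 0.0, 0]
4 x [0.0119, 0.0, 0.01, 0.0, 0.0, 0.0, 0]
3 x [0.002, 0.0, 0.0017, -0.001, 0.0, 0.0, 0]
1 x [0.0, 0.0, 0.0, 0.0, 0.0, 0.0, 0]
rows 32 pad 0 end g [0.5613 0.0832 0.0418]
```

play_rows --motion '[[[0.0343,-0.0258,-0.0186,0.018,-0.069,-0.032,0],[0.0343,-0.0258,-0.0186,0.018,-0.069,-0.032,0],[0.0343,-0.0258,-0.0186,0.018,-0.069,-0.032,0],[0.0343,-0.0258,-0.0186,0.018,-0.069,-0.032,0],[0.0343,-0.0258,-0.0186,0.018,-0.069,-0.032,0],[0.0229,-0.0322,0.0012,0.001,-0.087,-0.025,0],[0.0229,-0.0322,0.0012,0.001,-0.087,-0.025,0],[0.0229,-0.0322,0.0012,0.001,-0.087,-0.025,0]]]'

```text
time: 86.45
tcp_pos: [0.5462, -0.1532, 0.4004]
tool_rot: [179.1, -5.0, -3.7]
ft_force: [0.4, 0.5, -0.4]
width: 0.0648
gripper_force: 66.5
```

play_rows --motion '[[[0.0229,-0.0322,0.0012,0.001,-0.087,-0.025,0],[0.0229,-0.0322,0.0012,0.001,-0.087,-0.025,0],[0.0229,-0.0322,0.0012,0.001,-0.087,-0.025,0],[0.0229,-0.0322,0.0012,0.001,-0.087,-0.025,0],[0.0216,-0.02,0.0223,-0.004,-0.102,-0.007,0],[0.0216,-0.02,0.0223,-0.004,-0.102,-0.007,0],[0.0216,-0.02,0.0223,-0.004,-0.102,-0.007,0],[0.0216,-0.02,0.0223,-0.004,-0.102,-0.007,0]]]'

```text
time: 87.45
tcp_pos: [0.6798, 0.0536, 0.2724]
tool_rot: [179.7, 38.4, 3.5]
ft_force: [-0.2, 0.2, -0.8]
width: 0.0649
gripper_force: 66.5
```

play_rows --motion '[[[0.0216,-0.02,0.0223,-0.004,-0.102,-0.007,0],[0.0216,-0.02,0.0223,-0.004,-0.102,-0.007,0],[0,0,0,0,0,0,0],[0,0,0,0,0,0,0],[0,0,0,0,0,0,0],[0,0,0,0,0,0,0],[0,0,0,0,0,0,0],[0,0,0,0,0,0,0]]]'

```text
time: 88.45
tcp_pos: [0.6799, 0.0926, 0.2125]
tool_rot: [180.0, 49.9, 4.5]
ft_force: [0.6, -0.0, -1.2]
width: 0.065
gripper_force: 66.5
```

```bash
python3 - <<'E'
from kin import *
np.set_printoptions(precision=4,suppress=True)
s=env.state();r=R.from_euler('xyz',s['tool_rot'],degrees=True);z=r.apply([0,0,1])
g3=np.load('g3.npy');g=g3[:3];r3=R.from_euler('xyz',g3[3:],degrees=True)
W=np.array(stw(-.01,.055,.0445)); Y=4.66
p,q2=place((g,r3),(.4338,-.3756,.015+g[2]-.0192),W,Y,-50)
cur=np.array(s['tcp_pos'])+.155*z
print(s['time'],s['width'],cur,p,'centre now',cur+W-p,(r.inv()*q2).as_rotvec())
P={n:cap(n,n+'26') for n in('side','top')}
print([(n,np.round(d['position'],3).tolist(),round(d['confidence'],2)) for n in P for d in optics.look_for('block1',P[n])])
plan([(p+[0,0,.008],q2,0,4),(p,q2,0,3),(None,None,0,1)])
im=P['side']['image']; c=proj(P['side'],cur+W-p)[0].astype(int); cv2.imwrite('pics/c26.png',cv2.resize(im[c[1]-70:c[1]+70,c[0]-90:c[0]+90],None,fx=4,fy=4,interpolation=cv2.INTER_CUBIC))
E
```

```text
88.45 0.06499869861290918 [0.5617 0.0831 0.1127] [0.5611 0.0833 0.0418] centre now [0.5575 0.0823 0.1154] [-0.0012 -0.0017 -0.0013]
[('side', [0.553, -0.024, 0.049], 0.78), ('side', [0.55, 0.092, 0.142], 0.71), ('side', [0.451, 0.318, 0.032], 0.63), ('top', [0.449, 0.312, 0.031], 0.69), ('top', [0.57, -0.024, 0.048], 0.57)]
4 x [0.0119, -0.0001, 0.0101, 0.0, 0.0, 0.0, 0]
3 x [0.002, 0.0, 0.0017, 0.0, 0.0, 0.0, 0]
1 x [0.0, 0.0, 0.0, 0.0, 0.0, 0.0, 0]
rows 8 pad 0 end g [0.5611 0.0836 0.0418]
```

play_rows --motion '[[[0.0119,0,0.0101,0,0,0,0],[0.0119,0,0.0101,0,0,0,0],[0.0119,0,0.0101,0,0,0,0],[0.0119,0,0.0101,0,0,0,0],[0.002,0,0.0017,0,0,0,0],[0.002,0,0.0017,0,0,0,0],[0.002,0,0.0017,0,0,0,0],[0,0,0,0,0,0,0]]]'

```text
time: 89.65
tcp_pos: [0.6796, 0.0927, 0.142]
tool_rot: [180.0, 49.9, 4.6]
ft_force: [-0.2, 0.6, -0.7]
width: 0.0649
gripper_force: 66.5
```

```bash
python3 - <<'E'
from kin import *
np.set_printoptions(precision=4,suppress=True)
s=env.state();r=R.from_euler('xyz',s['tool_rot'],degrees=True);z=r.apply([0,0,1])
print(s['time'],s['tcp_pos'],s['width'],s['ft_force'])
cur=np.array(s['tcp_pos'])+.155*z; d=np.array([0,0,.0])
W=np.array(stw(-.01,.055,.044)); Y=4.66
g2,q2=grasp(W[0],W[1],.02,None,.023,-.004,Y,35);z2=q2.apply([0,0,1])
a=cur-.06*z+[0,0,.06]; pre=g2-.06*z2
plan([(None,None,1,5),(cur-.06*z,None,1,3),(a,None,1,2),((W[0],W[1],.16),Rt(Y,0),1,6),(pre+[0,0,.03],q2,1,5),(None,None,1,3)])
E
```

```text
89.65 [0.6796 0.0927 0.142 ] 0.06494880461953709 [-0.2435  0.6378 -0.6902]
5 x [0.0, 0.0, 0.0, 0.0, 0.0, 0.0, 1]
3 x [0.0, 0.0, -0.02, 0.0, 0.0, 0.0, 1]
2 x [-0.023, 0.0, -0.0193, 0.0, 0.0, 0.0, 1]
6 x [-0.0316, 0.0001, 0.003, 0.0, 0.145, 0.0, 1]
5 x [-0.0283, 0.0, 0.0068, 0.0, 0.122, 0.0, 1]
3 x [0.0, 0.0, 0.0, 0.0, 0.0, 0.0, 1]
rows 24 pad 0 end g [0.5183 0.0792 0.1218]
```

play_rows --motion '[[[0.0009,0,0.0007,0,0,0,0],[0,0,0,0,0,0,0],[0,0,0,0,0,0,1],[0,0,0,0,0,0,1],[0,0,0,0,0,0,1],[0,0,0,0,0,0,1],[0,0,0,0,0,0,1],[0,0,-0.02,0,0,0,1]]]'

```text
time: 90.65
tcp_pos: [0.6939, 0.0939, 0.152]
tool_rot: [180.0, 50.2, 4.6]
ft_force: [0.5, -0.1, -0.6]
width: 0.0853
gripper_force: 0.0
```

play_rows --motion '[[[0,0,-0.02,0,0,0,1],[0,0,-0.02,0,0,0,1],[-0.0235,0,-0.0197,0,0,0,1],[-0.0235,0,-0.0197,0,0,0,1],[-0.0316,0,0.003,0,0.145,0,1],[-0.0316,0,0.003,0,0.145,0,1],[-0.0316,0,0.003,0,0.145,0,1],[-0.0316,0,0.003,0,0.145,0,1]]]'

```text
time: 91.65
tcp_pos: [0.618, 0.0878, 0.31]
tool_rot: [180.0, 16.2, 4.6]
ft_force: [0.8, 0.8, 0.7]
width: 0.0856
gripper_force: 0.0
```

play_rows --motion '[[[-0.0316,0,0.003,0,0.145,0,1],[-0.0316,0,0.003,0,0.145,0,1],[-0.0283,0,0.0068,0,0.122,0,1],[-0.0283,0,0.0068,0,0.122,0,1],[-0.0283,0,0.0068,0,0.122,0,1],[-0.0283,0,0.0068,0,0.122,0,1],[-0.0283,0,0.0068,0,0.122,0,1],[0,0,0,0,0,0,1]]]'

```text
time: 92.65
tcp_pos: [0.4259, 0.0727, 0.245]
tool_rot: [180.0, -34.5, 4.6]
ft_force: [0.0, 0.5, 0.1]
width: 0.0852
gripper_force: 0.0
```

```bash
python3 - <<'E'
from kin import *
np.set_printoptions(precision=4,suppress=True)
s=env.state();r=R.from_euler('xyz',s['tool_rot'],degrees=True)
W=np.array(stw(-.01,.055,.044)); Y=4.66
g2,q2=grasp(W[0],W[1],.02,None,.023,-.004,Y,35);z=q2.apply([0,0,1])
print(s['time'],s['tcp_pos'],s['joint_positions'],W)
P={n:cap(n,n+'27') for n in('side','top')}
print([(n,np.round(d['position'],3).tolist(),round(d['confidence'],2)) for n in P for d in optics.look_for('block1',P[n])])
pp=P['side']; m,rr=comp((hsv(pp)[...,1]<75)&(hsv(pp)[...,2]>180),pp,W,45)
print(m.sum(),fit([(pp,m,rr)],[(0,0,-.024,.066,.030,.048)],(W[0],W[1],W[2],[1.65,1.4,1.8])))
plan([(g2-.06*z,q2,1,2),(g2-.02*z,q2,1,3),(g2,q2,1,3),(None,None,0,6),(g2+[0,0,.01],q2,0,2),(g2+[0,0,.06],q2,0,2),(None,None,0,6)])
E
```

```text
92.65 [0.4259 0.0727 0.245 ] [  2.3043 -30.0293 138.6288   2.1454  36.9522  86.4069] [0.557  0.0825 0.044 ]
[('side', [0.45, 0.319, 0.035], 0.86), ('side', [0.552, 0.095, 0.069], 0.85), ('side', [0.563, -0.012, 0.048], 0.8), ('top', [0.451, 0.31, 0.033], 0.91), ('top', [0.551, 0.081, 0.064], 0.8)]
825 (array([0.5598, 0.0828, 1.7254]), np.float64(0.1642125480153649))
2 x [-0.0103, 0.0003, 0.013, 0.001, -0.001, -0.001, 1]
3 x [0.0, 0.0, 0.0134, 0.0, 0.0, 0.0, 1]
3 x [0.0, 0.0, 0.0066, 0.0, 0.0, 0.0, 1]
6 x [0.0, 0.0, 0.0, 0.0, 0.0, 0.0, 0]
2 x [0.0029, 0.0, -0.0041, 0.0, 0.0, 0.0, 0]
2 x [0.0143, 0.0, -0.0204, 0.0, 0.0, 0.0, 0]
6 x [0.0, 0.0, 0.0, 0.0, 0.0, 0.0, 0]
rows 24 pad 0 end g [0.5529 0.0822 0.1029]
```

play_rows --motion '[[[-0.0103,0.0002,0.013,0,-0.001,0,1],[-0.0103,0.0002,0.013,0,-0.001,0,1],[0,0,0.0134,0,0,0,1],[0,0,0.0134,0,0,0,1],[0,0,0.0134,0,0,0,1],[0,0,0.0066,0,0,0,1],[0,0,0.0066,0,0,0,1],[0,0,0.0066,0,0,0,1]]]'

```text
time: 93.85
tcp_pos: [0.4626, 0.075, 0.1667]
tool_rot: [180.0, -34.8, 4.6]
ft_force: [0.3, -0.4, 0.2]
width: 0.0852
gripper_force: 0.0
```

play_rows --motion '[[[0,0,0,0,0,0,0],[0,0,0,0,0,0,0],[0,0,0,0,0,0,0],[0,0,0,0,0,0,0],[0,0,0,0,0,0,0],[0,0,0,0,0,0,0],[0.0029,0,-0.0041,0,0,0,0],[0.0029,0,-0.0041,0,0,0,0]]]'

```text
time: 94.85
tcp_pos: [0.462, 0.0749, 0.1768]
tool_rot: [180.0, -34.7, 4.6]
ft_force: [-1.2, 0.0, -0.2]
width: 0.0651
gripper_force: 66.3
```

play_rows --motion '[[[0.0143,0,-0.0204,0,0,0,0],[0.0143,0,-0.0204,0,0,0,0],[0,0,0,0,0,0,0],[0,0,0,0,0,0,0],[0,0,0,0,0,0,0],[0,0,0,0,0,0,0],[0,0,0,0,0,0,0],[0,0,0,0,0,0,0]]]'

```text
time: 95.85
tcp_pos: [0.4622, 0.075, 0.2261]
tool_rot: [180.0, -34.7, 4.6]
ft_force: [-1.2, -0.6, -0.4]
width: 0.0651
gripper_force: 66.5
```

```bash
python3 - <<'E'
from kin import *
np.set_printoptions(precision=4,suppress=True)
s=env.state();r=R.from_euler('xyz',s['tool_rot'],degrees=True)
g=np.array(s['tcp_pos'])+.155*r.apply([0,0,1])
W=np.array(stw(-.01,.055,.044)); Y=4.66
print(s['time'],s['tcp_pos'],s['width'],g-W)
P={n:cap(n,n+'28') for n in('side','top')}
print([(n,np.round(d['position'],3).tolist(),round(d['confidence'],2)) for n in P for d in optics.look_for('block1',P[n])])
W2=np.array(stw(-.01,.055,.035)); p2,q2=place((g,r),W+[0,0,.06],W2,Y,-55)
print(p2)
plan([(p2+[0,0,.06],q2,0,10),(None,None,0,2),(p2+[0,0,.015],q2,0,4)])
E
```

```text
95.85 [0.4622 0.075  0.2261] 0.0651271657482196 [-0.0068 -0.0005  0.0547]
[('side', [0.452, 0.317, 0.035], 0.89), ('side', [0.557, 0.092, 0.127], 0.83), ('side', [0.58, -0.036, 0.049], 0.59), ('top', [0.553, 0.082, 0.124], 0.95), ('top', [0.567, -0.022, 0.048], 0.74), ('top', [0.45, 0.31, 0.031], 0.73)]
[0.5517 0.0821 0.0418]
10 x [0.0243, 0.0, 0.0015, 0.0, -0.157, 0.0, 0]
2 x [0.0, 0.0, 0.0, 0.0, 0.0, 0.0, 0]
4 x [0.0093, 0.0, 0.0065, 0.0, 0.001, 0.0, 0]
rows 16 pad 0 end g [0.5515 0.0821 0.0567]
```

play_rows --motion '[[[0.0243,0,0.0015,0,-0.157,0,0],[0.0243,0,0.0015,0,-0.157,0,0],[0.0243,0,0.0015,0,-0.157,0,0],[0.0243,0,0.0015,0,-0.157,0,0],[0.0243,0,0.0015,0,-0.157,0,0],[0.0243,0,0.0015,0,-0.157,0,0],[0.0243,0,0.0015,0,-0.157,0,0],[0.0243,0,0.0015,0,-0.157,0,0]]]'

```text
time: 97.05
tcp_pos: [0.6453, 0.0896, 0.2256]
tool_rot: [180.0, 37.4, 4.6]
ft_force: [0.7, 0.2, -0.9]
width: 0.0653
gripper_force: 66.4
```

play_rows --motion '[[[0.0243,0,0.0015,0,-0.157,0,0],[0.0243,0,0.0015,0,-0.157,0,0],[0,0,0,0,0,0,0],[0,0,0,0,0,0,0],[0.0093,0,0.0065,0,0.001,0,0],[0.0093,0,0.0065,0,0,0,0],[0.0093,0,0.0065,0,0,0,0],[0.0093,0,0.0065,0,0,0,0]]]'

```text
time: 98.05
tcp_pos: [0.6779, 0.0922, 0.1451]
tool_rot: [180.0, 55.1, 4.5]
ft_force: [-0.5, -0.1, -0.3]
width: 0.065
gripper_force: 66.4
```

play_rows --motion '[[[0.0025,0,0.0017,0,0,0,0],[0.0025,0,0.0017,0,0,0,0],[0.0016,0,0.0011,0,0,0,0],[0,0,0,0,0,0,0],[0,0,0,0,0,0,0],[0,0,0,0,0,0,0],[0,0,0,0,0,0,0],[0,0,0,0,0,0,0]]]'

```text
time: 99.05
tcp_pos: [0.6781, 0.0922, 0.1376]
tool_rot: [180.0, 55.2, 4.6]
ft_force: [-0.8, -0.1, -1.0]
width: 0.0654
gripper_force: 66.4
```

play_rows --motion '[[[0.0016,0,0.0011,0,0,0,0],[0,0,0,0,0,0,0],[0,0,0,0,0,0,0],[0,0,0,0,0,0,0],[0,0,0,0,0,0,0],[0,0,0,0,0,0,0],[0,0,0,0,0,0,0],[0,0,0,0,0,0,0]]]'

```text
time: 100.05
tcp_pos: [0.6781, 0.0922, 0.1356]
tool_rot: [180.0, 55.2, 4.5]
ft_force: [0.5, 0.8, -0.7]
width: 0.0649
gripper_force: 66.4
```

```bash
python3 - <<'E'
from kin import *
np.set_printoptions(precision=4,suppress=True)
s=env.state();r=R.from_euler('xyz',s['tool_rot'],degrees=True)
print(s['time'],s['tcp_pos'],s['tool_rot'],s['ft_force'],np.array(s['tcp_pos'])+.155*r.apply([0,0,1]))
E
```

```text
100.05 [0.6781 0.0922 0.1356] [179.974  55.165   4.55 ] [ 0.5207  0.7545 -0.7185] [0.5513 0.082  0.0471]
```

play_rows --motion '[[[0.0016,0,0.0011,0,0,0,0],[0.0008,0,0.0006,0,0,0,0],[0,0,0,0,0,0,0],[0,0,0,0,0,0,0],[0,0,0,0,0,0,0],[0,0,0,0,0,0,0],[0,0,0,0,0,0,0],[0,0,0,0,0,0,0]]]'

```text
time: 101.05
tcp_pos: [0.6781, 0.0922, 0.1327]
tool_rot: [180.0, 55.2, 4.5]
ft_force: [0.1, 0.3, -0.9]
width: 0.0651
gripper_force: 66.4
```

play_rows --motion '[[[0.0008,0,0.0006,0,0,0,0],[0,0,0,0,0,0,0],[0,0,0,0,0,0,0],[0,0,0,0,0,0,0],[0,0,0,0,0,0,0],[0,0,0,0,0,0,0],[0,0,0,0,0,0,0],[0,0,0,0,0,0,0]]]'

```text
time: 102.05
tcp_pos: [0.678, 0.0922, 0.1317]
tool_rot: [180.0, 55.2, 4.6]
ft_force: [-0.1, -0.6, -0.0]
width: 0.0652
gripper_force: 66.6
```

play_rows --motion '[[[0.0007,0,0.0005,0,0,0,0],[0,0,0,0,0,0,0],[0,0,0,0,0,0,0],[0,0,0,0,0,0,0],[0,0,0,0,0,0,0],[0,0,0,0,0,0,0],[0,0,0,0,0,0,0],[0,0,0,0,0,0,0]]]'

```text
time: 103.05
tcp_pos: [0.6781, 0.0922, 0.1315]
tool_rot: [180.0, 55.2, 4.5]
ft_force: [-0.7, 0.3, 5.6]
width: 0.065
gripper_force: 66.7
```

```bash
python3 - <<'E'
from kin import *
s=env.state();r=R.from_euler('xyz',s['tool_rot'],degrees=True);z=r.apply([0,0,1]);print(s['ft_force'],s['tcp_pos'])
cur=np.array(s['tcp_pos'])+.155*z
plan([(None,None,1,6),(cur-.07*z,None,1,5),(cur-.07*z+[0,0,.10],None,1,4),((.55,-.25,.30),Rt(4.66,0),1,10)])
print(ik((.55,-.25,.3),Rt(4.66),[-25,0,95,0,80,60]))
E
```

```text
[-0.66129919  0.27838706  5.59921751] [0.67812464 0.09221435 0.13152949]
6 x [0.0, 0.0, 0.0, 0.0, 0.0, 0.0, 1]
5 x [0.0, 0.0, -0.014, 0.0, 0.0, 0.0, 1]
4 x [-0.0205, 0.0, -0.0143, 0.0, 0.0, 0.0, 1]
10 x [-0.0287, 0.0331, -0.0052, 0.0, 0.096, 0.0, 1]
rows 25 pad 7 end g [ 0.5493 -0.2501  0.2996]
(array([-29.3,   7.2,  80.3,   0. ,  92.5,  56. ]), np.float64(0.0))
```

Contact at the expected height, so release, back off and clear the view.

play_rows --motion '[[[0,0,0,0,0,0,1],[0,0,0,0,0,0,1],[0,0,0,0,0,0,1],[0,0,0,0,0,0,1],[0,0,0,0,0,0,1],[0,0,0,0,0,0,1],[0,0,-0.014,0,0,0,1],[0,0,-0.014,0,0,0,1]]]'

```text
time: 104.05
tcp_pos: [0.7011, 0.0941, 0.147]
tool_rot: [180.0, 55.2, 4.6]
ft_force: [1.0, -0.5, 0.1]
width: 0.085
gripper_force: 0.0
```

play_rows --motion '[[[0,0,-0.014,0,0,0,1],[0,0,-0.014,0,0,0,1],[0,0,-0.014,0,0,0,1],[-0.0205,0,-0.0143,0,0,0,1],[-0.0205,0,-0.0143,0,0,0,1],[-0.0205,0,-0.0143,0,0,0,1],[-0.0205,0,-0.0143,0,0,0,1],[0,0,0,0,0,0,1]]]'

```text
time: 105.05
tcp_pos: [0.7359, 0.0969, 0.2756]
tool_rot: [180.0, 54.8, 4.5]
ft_force: [-0.4, 1.0, 0.1]
width: 0.0859
gripper_force: 0.0
```

play_rows --motion '[[[-0.0287,0.0331,-0.0052,0,0.096,0,1],[-0.0287,0.0331,-0.0052,0,0.096,0,1],[-0.0287,0.0331,-0.0052,0,0.096,0,1],[-0.0287,0.0331,-0.0052,0,0.096,0,1],[-0.0287,0.0331,-0.0052,0,0.096,0,1],[-0.0287,0.0331,-0.0052,0,0.096,0,1],[-0.0287,0.0331,-0.0052,0,0.096,0,1],[-0.0287,0.0331,-0.0052,0,0.096,0,1]]]'

```text
time: 106.05
tcp_pos: [0.5984, -0.1806, 0.4349]
tool_rot: [180.0, 11.0, 4.6]
ft_force: [0.3, -0.9, 0.3]
width: 0.0851
gripper_force: 0.0
```

play_rows --motion '[[[-0.0287,0.0331,-0.0052,0,0.096,0,1],[-0.0287,0.0331,-0.0052,0,0.096,0,1],[0,0,0,0,0,0,1],[0,0,0,0,0,0,1],[0,0,0,0,0,0,1],[0,0,0,0,0,0,1],[0,0,0,0,0,0,1],[0,0,0,0,0,0,1]]]'

```text
time: 107.05
tcp_pos: [0.5499, -0.2497, 0.4537]
tool_rot: [180.0, 0.2, 4.6]
ft_force: [0.6, 0.4, 0.5]
width: 0.0853
gripper_force: 0.0
```

```bash
python3 - <<'E'
from kin import *
s=env.state();print(s['time'],s['tcp_pos'])
P={n:cap(n,n+'30') for n in('side','top')}
for t in ('block1','chip1','scraper','flux_jar','ring_stock','brush'): print(t,[(n,np.round(d['position'],3).tolist(),round(d['confidence'],2)) for n in P for d in optics.look_for(t,P[n])])
im=P['side']['image'][200:480,120:440];tp=P['top']['image'][140:320,120:350]
a=cv2.resize(im,(457,400),interpolation=cv2.INTER_CUBIC);b=cv2.resize(tp,(340,266),interpolation=cv2.INTER_CUBIC)
cv2.imwrite('pics/fin.png',np.hstack([a,cv2.copyMakeBorder(b,0,134,0,0,0)]))
E
```

```text
107.05 [ 0.54985056 -0.24972762  0.45367505]
block1 [('side', [0.452, 0.32, 0.034], 0.84), ('side', [0.567, -0.013, 0.049], 0.61), ('top', [0.552, 0.082, 0.046], 0.73), ('top', [0.451, 0.308, 0.035], 0.69), ('top', [0.566, -0.021, 0.048], 0.56), ('top', [0.566, 0.07, 0.022], 0.26)]
chip1 [('side', [0.574, 0.183, 0.013], 0.91), ('side', [0.494, 0.178, 0.011], 0.58), ('top', [0.394, -0.147, 0.023], 0.71), ('top', [0.577, 0.18, 0.01], 0.66), ('top', [0.495, 0.174, 0.008], 0.59), ('top', [0.381, 0.052, 0.014], 0.26)]
scraper [('side', [0.618, 0.319, 0.027], 0.98), ('top', [0.625, 0.303, 0.026], 0.88)]
flux_jar [('side', [0.36, 0.183, 0.075], 0.75), ('side', [0.566, -0.007, 0.049], 0.63), ('top', [0.354, 0.159, 0.071], 0.97)]
ring_stock [('side', [0.384, 0.058, 0.009], 0.76), ('top', [0.382, 0.05, 0.01], 0.76)]
brush [('side', [0.371, -0.166, 0.022], 0.96), ('top', [0.396, -0.145, 0.02], 0.93), ('top', [0.578, 0.18, 0.012], 0.27)]
```

View pics/fin.png

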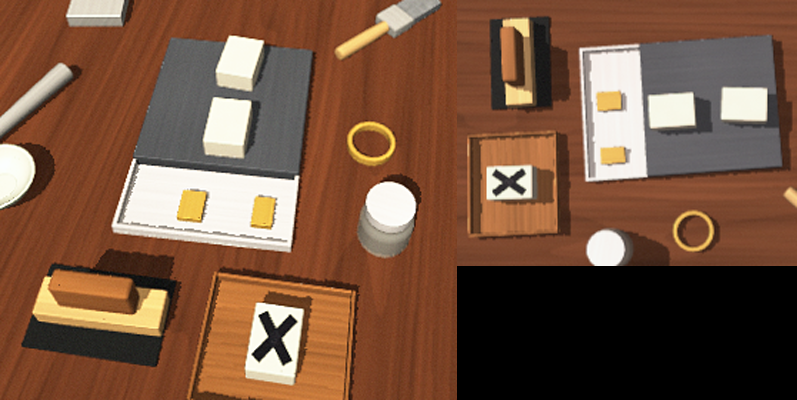

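The final views show both chips in the trough and the scraper on its mat. The cross block lies flat in the tray at (275,340) with the cross on top. The two plain blocks lie flat on the slab, and the jar, ring and brush are where they started.

```bash
python3 -c "
from plant import env
print(env.job_done())"
```

```text
the job is handed in; nothing more can be done
None
```

I handed the job in at about 107 s: both chips are in the trough, the scraper is back on its mat, the cross block is flat in the tray with the cross on top, and the other two blocks lie turned over on the swept slab.

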